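# Clear the drying stand, load the tray, slide it under the shelf and switch on

## Robot

A 6-joint arm with a two-finger parallel gripper is mounted at the origin on the work surface. World frame = base frame: x ahead of the robot, y to its left, z up, the work surface at z = 0. Lengths are in m, angles in degrees, forces in N, time in s.
With the tool pointing down it reaches from about 0.3 to 0.75 m from the base axis. Payload 8.5 kg.
Tool frame: the origin (TCP) lies midway between the tips of the shut fingers; the grasp point (between the pads) lies 19 mm behind it; y points along the fingers, z is the direction in which the jaws open and shut, and the axes are right-handed (so a half turn about y gives the same grasp; the last joint's range is limited). The gripper opens to 85 mm and grips with 20 to 120 N. Pads are 22 mm wide; open, the fingers measure 114 mm over their backs; the gripper's body (76 mm by 85 mm) begins 54 mm behind the grasp point. The pads swing forward as they close: fully open they stand 13 mm farther back than shut.
Start: joints at [-80.174, 21.807, 74.336, -0, 83.858, -12.336], TCP at [0.207, -0.509, 0.209] pointing down, gripper open.
Joint ranges: [-178.18, 178.18], [-50.72, 133.34], [12.68, 142.11], [-81.47, 261.47], [9.98, 163.14], [-165.26, 165.26]. Speed limits (degrees/s): [136.94, 136.94, 180, 180, 180, 180].

## Interface

Orientations are given as a 3x3 rotation matrix whose columns are the frame's x, y, z axes.
In Python, from rig import status, imaging, job gives the robot as it stands. The module is installed in compiled form; this text tells all that it offers.
- The arm moves only by the tool jog_arm, never from a script. Its argument "rows" is a list of rows, each an object of numbers: "hand": the opening, from 0 (shut) to 1 (fully open); "dx", "dy", "dz": the shift along the tool's x, y, z in cm; "ax", "ay", "az": the turn, a rotation vector about the tool's x, y, z in degrees. In form: [{"hand": .., "dx": .., "dy": .., "dz": .., "ax": .., "ay": .., "az": ..}, ...]. A call has exactly 5 rows; each row shifts and turns the commanded pose from where the row before left it, along the tool's axes as they then stand; what a row does not reach is not made up. A row lasts 1/12 s, in which the tool goes at most 41.7 mm and 7.16 degrees, less where a joint would pass 70% of its speed; a pose out of reach is approached as far as the arm can. A call is refused whole if a number of a shift passes 4.17 or a number of a turn 7.16, either way. A call with a gripper value outside its range is refused whole. The fingers move at their own pace and stop on an object; "newtons" is the grip in N (left out, the last holds). Time passes only in rows, so rows that do not move let the fingers close, or fill a call up. It gives the time, the measured TCP pose, the force and the opening at its end, in the units of the state.
- status.observe(): the state, without advancing time (a new reading comes with each control period).
- imaging.get_image(name): name is "scene" or "top" or "wrist"; returns the picture (480x640x3 uint8, red, green, blue); there is no depth.
- imaging.camera_model(name): a dict with "K" (3x3 intrinsics, pixels), "distortion" ([k1, k2, p1, p2, k3] as OpenCV has them; the pictures are not rectified), "position" and "rotation" of the camera in the world; the wrist camera has in their place "tool_from_camera" (4x4, takes a point from camera to tool coordinates, whose origin is the TCP and whose axes are the tool frame's). Camera axes: x right, y down, z forward; pixel columns grow to the right and rows downward; lengths in m; the calibration is good to about 2 mm. A picture is of the moment at which its call begins: read the wrist's pose just before it. camera_model takes no time and is no camera call.
- job.close_job(): hands the job in, once; it reports no verdict.
The state is a dict: "time_s": time; "q": joint angles; "qvel": joint speeds; "joint_efforts": joint torques, N m; "position": TCP position; "tool_rot": TCP orientation; "ft_force": force on the tool from outside, world axes, zero at the start; "wrist_torque": the same for the moment, N m; "grip_width": finger opening in m.
Only numpy, scipy, OpenCV 4.12 (cv2) and the standard library are available. Lean on these libraries where they do the work, as an engineer would, in place of code of your own. Each camera call takes 0.05 s, during which the arm holds its last target.

## Task

The spoon rest was left lying under the front edge of the drying stand's slatted shelf, in the tray's way: take it out and set it gently down flat inside the clear tray. Then slide the loaded tray, grip block towards you, between the stand's guides under the shelf until it is fully home against the rear stop, let go of it, and only then flip the bat of the toggle switch over to lean away from you, so the dryer is on. Leave the chopsticks, bowl, bottle and mug where they are.

Things in the scene. Friction and masses are not known exactly. Their poses are not given: they have to be found in the camera images.
- stand: fixed drying stand. Origin on the table midway between its guides, where the tray's origin is when home. x points into the stand (from its open front, away from the robot), y left, z up. Low guides 25 mm high along x from -40 to 75 mm: inner faces y = +-81, outer +-93 mm; they flare out in front to x = -70, y = +-108 mm. Rear stop: a bar 25 mm high, face at x = 75 mm. Bare table between; sides and front are open.
- shelf_edge (a point): middle of the lower front edge of the stand's overhanging slatted steel shelf: at x = -140, y = 0, z = 190 mm in the stand's frame. The shelf is 20 mm thick at its front bar, spans y = +-100 mm and reaches back to a white dryer box (x 80 to 130, y +-105, z 190 to 260 mm) on two posts at x = 105, y = +-95 mm.
- tray: loose clear acrylic tray, 150 x 150 mm, walls 22 mm high and 5 mm thick, floor 5 mm thick, about 0.3 kg; it takes some 5 to 12 N to slide. Origin: centre of its underside. x axis points to the end that goes into the stand first; a steel grip block stands off the opposite (-x) wall.
- tray_grip (a point): centre of the top of the tray's steel grip block: x = -105, y = 0, z = 40 mm in the tray's frame, same axes. Block: 30 mm wide (along y, the width to grip), 24 mm long (along x), from 2 to 40 mm above the table; a low neck 14 mm wide joins it to the tray wall 18 mm beyond it. With the tray home it is 35 mm inside the shelf's front edge, so the gripper must lean back towards the robot, 30 to 45 degrees from vertical.
- spoon_rest: loose white ceramic spoon rest, 110 mm long, 26 mm high, about 0.15 kg: a round dish 60 mm across centred at x = +25 mm and a straight grooved handle 30 mm wide from x = -55 to about -2 mm. Origin: mid-length on its underside; x points from the handle to the dish, z up. It starts on the table under the shelf, handle towards the open front.
- rest_handle (a point): grip point of the spoon rest: top of its handle at x = -24 mm, y = 0, z = 26 mm in the rest's frame, same axes. Grip across the 30 mm width (along y). It starts about 25 to 45 mm inside the shelf's front edge, so the gripper must lean back towards the robot, 30 to 45 degrees from vertical.
- switch_box: fixed grey switch box for the dryer, 80 (x) x 70 (y) x 55 mm high, on the side of the stand's front where the tray is not. Origin: centre of its underside; x points roughly away from the robot.
- switch (a joint): angle (rad) of the switch bat about the box's y axis: -0.45 leans towards the robot (off, start), +0.45 leans away (on). Past its centre 0 the bat falls over to the other end by itself; under 1 N at its tip moves it. Pivot 58 mm above the table at the box's centre.
- switch_tip (a point): centre of the 15 mm ball at the end of the bat, 45 mm from the pivot (about 99 mm above the table at either end); the bat is a 10 mm rod.
- bowl: empty round steel bowl, 120 mm across the rim, 55 mm tall; bystander. Origin: centre of its underside.
- sauce_bottle: dark amber sauce bottle, 56 mm across, 170 mm tall, standing; bystander. Origin: centre of its underside.
- chopsticks_a: pair of dark lacquered chopsticks joined by a paper band, 218 mm long (along its own x), 20 mm wide, 8 mm high, lying nearest the robot; bystander. Origin: near mid-length, on the table.
- chopsticks_b: a second pair like the first, lying off to the front left; bystander.
- mug: white ceramic mug, 80 mm across, 90 mm tall, at the right side; bystander. Origin: centre of its underside.
Mind the look-alikes: they are no part of the job. What is shaped like the switch_box but blue or pink is not meant. Several things have the shape of the tray; the one meant has the colours described above.

How it is judged (in metres and radians):
On the way, in this order (a step that is already met when the one before it is completed fails the run):
1. the spoon rest lies flat inside the tray, released, while the tray is still out of the stand (z of spoon_rest in the frame of tray between 0 and 0.009 m and x of spoon_rest in the frame of tray between -0.05 and 0.05 m and y of spoon_rest in the frame of tray between -0.06 and 0.06 m and angle between spoon_rest's own z axis and vertical below 0.12 rad and contact force between the fingers and spoon_rest below 0.2 N and linear speed of each of tray, spoon_rest below 0.02 m/s and x of tray in the frame of stand below -0.06 m), for 0.2 s.
2. the loaded tray is fully home against the rear stop and let go (z of spoon_rest in the frame of tray between 0 and 0.009 m and x of spoon_rest in the frame of tray between -0.05 and 0.05 m and y of spoon_rest in the frame of tray between -0.06 and 0.06 m and angle between spoon_rest's own z axis and vertical below 0.12 rad and x of tray in the frame of stand between -0.008 and 0.008 m and y of tray in the frame of stand between -0.012 and 0.012 m and height (world z) of tray below 0.005 m and angle between tray's own z axis and vertical below 0.05 rad and linear speed of each of tray, spoon_rest below 0.02 m/s and contact force between the fingers and tray below 0.2 N), for 0.2 s.
3. the switch bat has snapped over to lean away from the robot (value of joint switch above 0.3 rad), for 0.2 s.
At the end, for the whole second after the job is handed in: The spoon rest lies flat (within 7 degrees) on the floor of the tray; the tray stands flat on the table between the guides, within 8 mm of the rear stop and 12 mm of the middle, grip block to the front; the switch bat leans away (above 0.3 rad); everything released and at rest (z of spoon_rest in the frame of tray between 0 and 0.009 m and x of spoon_rest in the frame of tray between -0.05 and 0.05 m and y of spoon_rest in the frame of tray between -0.06 and 0.06 m and angle between spoon_rest's own z axis and vertical below 0.12 rad and x of tray in the frame of stand between -0.008 and 0.008 m and y of tray in the frame of stand between -0.012 and 0.012 m and height (world z) of tray below 0.005 m and angle between tray's own z axis and vertical below 0.05 rad and value of joint switch above 0.3 rad and linear speed of each of tray, spoon_rest below 0.02 m/s); the robot touches nothing.
It fails at once if a bystander (chopsticks, bowl, bottle, mug) is moved more than 30 mm (distance of any of bowl, sauce_bottle, chopsticks_a, chopsticks_b, mug from where it was at the start of the episode above 0.03 m).
It fails at once if the switch is turned on before the tray is home (value of joint switch above 0.2 rad and x of tray in the frame of stand below -0.02 m).
It fails at once if the spoon rest is dropped or thrown (moving faster than 0.7 m/s out of the fingers, a fall of 25 mm) (contact force between the fingers and spoon_rest below 0.05 N and linear speed of spoon_rest above 0.7 m/s).
It also fails if it takes over 69 s, if anything falls off the work surface, if the arm or the gripper's body presses on something with over 40 N, if the wrist force passes 120 N, or if a joint passes its speed limit or range.

## Working session

There is one attempt and no reset: what is moved stays moved. The work goes in short steps, Python scripts to look and compute and a tool call to move; the robot and the scene stay as the last step left them, time stands still between calls to the robot, and variables do not carry over. Pictures are saved under pics/ and viewed, and the job is handed in when it is done.

Besides the shell and the picture viewer there is one more tool, called in YAML: its name, and indented under it one key for each argument. jog_arm: Moves the arm, as the interface text tells. Its arguments: {"type":"object","properties":{"rows":{"type":"array"},"newtons":{"type":"number"}},"required":["rows"]}

```bash
mkdir -p pics; python3 - <<'E'
from rig import status, imaging
import cv2,numpy as np
s=status.observe()
for k in s: print(k,np.round(s[k],4).tolist())
for n in("scene","top","wrist"):
    im=imaging.get_image(n); cv2.imwrite(f"pics/{n}0.png",im[:,:,::-1])
    m=imaging.camera_model(n)
    for k in m: print(n,k,np.round(m[k],4).tolist())
E
```

```text
time_s 0.0
q [-80.17, 21.8413, 74.3862, -0.0005, 83.8589, -12.3362]
qvel [0.1109, -0.1196, -0.0402, -0.0169, -0.057, 0.166]
joint_efforts [-0.0022, -44.8472, -23.1273, -0.0004, 0.0048, 0.0]
position [0.2074, -0.509, 0.2088]
tool_rot [[-0.9261, -0.0003, 0.3773], [-0.3773, 0.0015, -0.9261], [-0.0003, -1.0, -0.0015]]
ft_force [-0.0624, 0.0737, -0.4831]
wrist_torque [0.013, -0.0699, -0.0263]
grip_width 0.0854
scene K [[442.5819, 0.0, 321.7917], [0.0, 442.5819, 243.7391], [0.0, 0.0, 1.0]]
scene distortion [-0.1077, 0.0, 0.0, 0.0, 0.0]
scene position [0.9622, 0.6483, 1.1318]
scene rotation [[-0.828, 0.4438, -0.3428], [0.5606, 0.6425, -0.5224], [-0.0115, -0.6247, -0.7808]]
top K [[604.9316, 0.0, 318.8289], [0.0, 604.9316, 235.42], [0.0, 0.0, 1.0]]
top distortion [0.0001, 0.0, 0.0, 0.0, 0.0]
top position [0.3353, 0.0004, 1.7043]
top rotation [[-0.0121, -0.9901, 0.1395], [-0.9999, 0.0107, -0.0112], [0.0096, -0.1396, -0.9902]]
wrist K [[397.1157, 0.0, 316.9601], [0.0, 397.1157, 244.108], [0.0, 0.0, 1.0]]
wrist distortion [-0.01, 0.0, 0.0, 0.0, 0.0]
wrist tool_from_camera [[0.0002, 0.963, 0.2695, -0.068], [-0.0001, -0.2695, 0.963, -0.1641], [1.0, -0.0002, 0.0001, 0.0012], [0.0, 0.0, 0.0, 1.0]]
```

View pics/scene0.png

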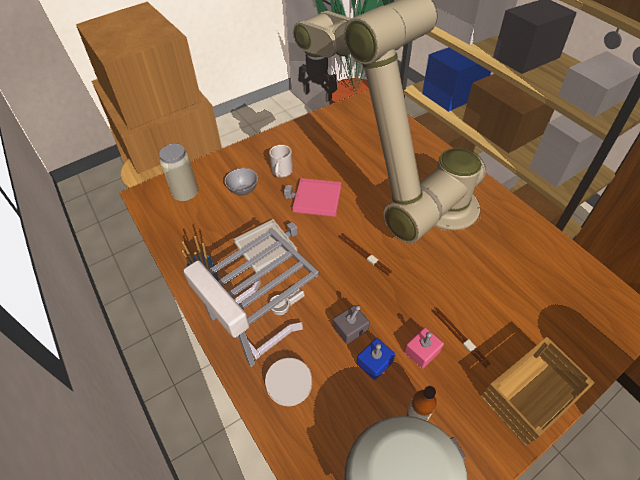

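View pics/top0.png

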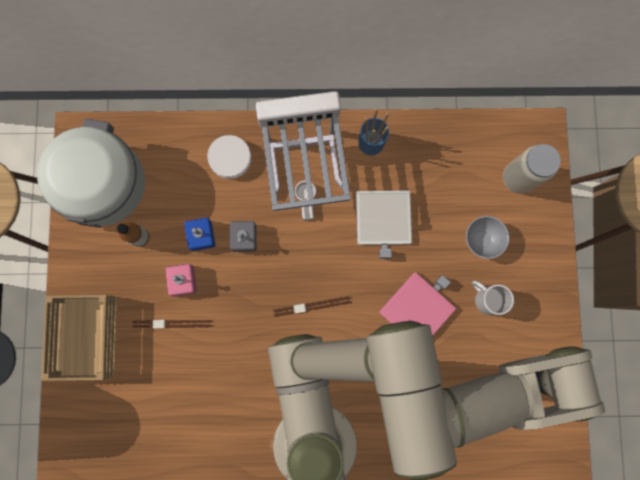

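View pics/wrist0.png

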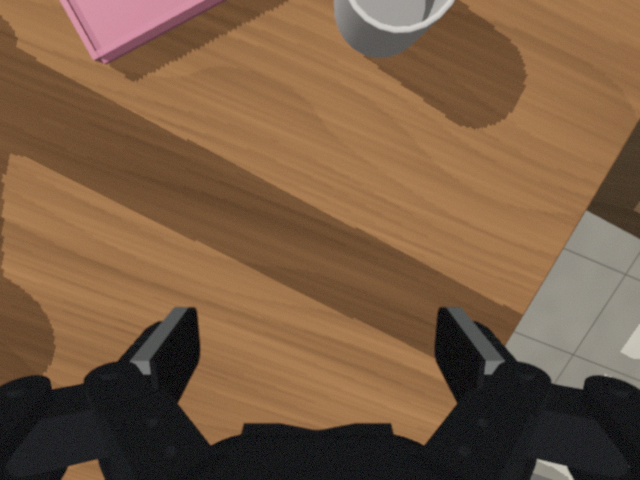

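The top view shows the stand at about (305,150), the spoon rest at (306,195), the clear tray at (384,218) with its grip block at (386,252), and the grey switch box at (242,236). The pink tray at (418,308) and the blue and pink boxes are the look-alikes. I'll enlarge the crops next.

```bash
python3 - <<'E'
import cv2
im=cv2.imread("pics/top0.png")
c=im[85:235,230:360]; cv2.imwrite("pics/c1.png",cv2.resize(c,None,fx=4,fy=4,interpolation=cv2.INTER_CUBIC))
c=im[180:270,345:425]; cv2.imwrite("pics/c2.png",cv2.resize(c,None,fx=6,fy=6,interpolation=cv2.INTER_CUBIC))
im=cv2.imread("pics/scene0.png")
c=im[215:365,180:330]; cv2.imwrite("pics/c3.png",cv2.resize(c,None,fx=4,fy=4,interpolation=cv2.INTER_CUBIC))
E
```

```text
(no output)
```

View pics/c1.png

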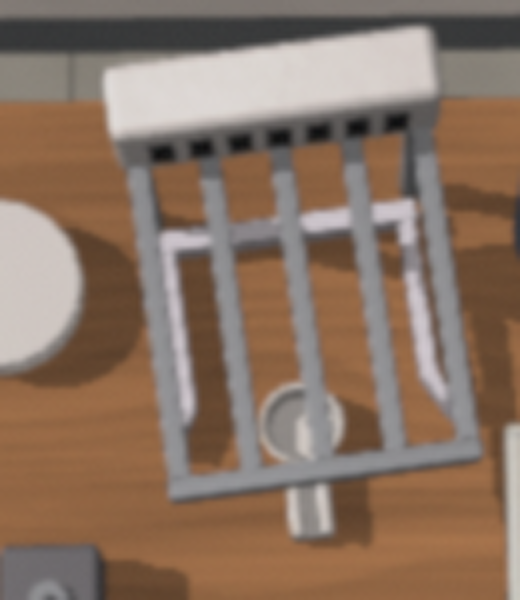

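View pics/c2.png

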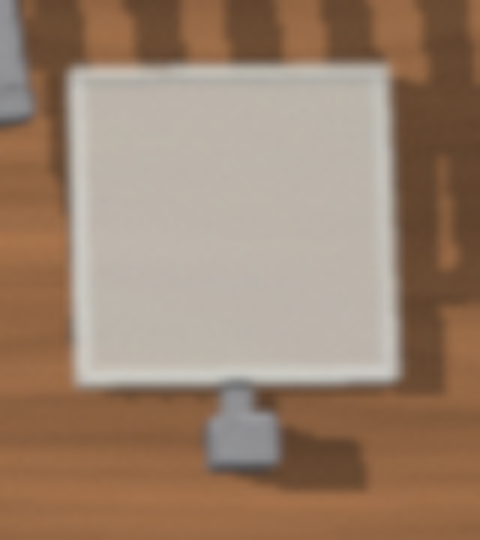

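View pics/c3.png

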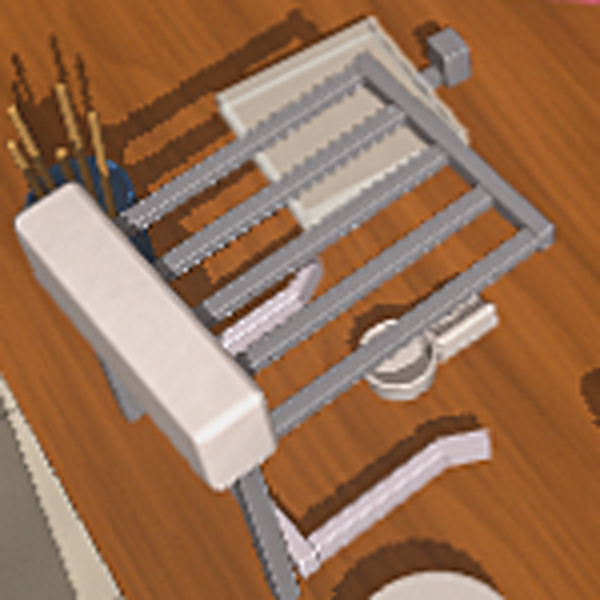

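```bash
cat > h.py <<'E'
import numpy as np,cv2,json
from scipy.optimize import least_squares
from rig import status, imaging
M={n:imaging.camera_model(n) for n in("scene","top","wrist")}
def proj(n,P,pose=None):
    m=M[n];P=np.atleast_2d(P).astype(float)
    if n=="wrist":
        p,R=pose;T=np.array(m["tool_from_camera"]);pos=p+R@T[:3,3];rot=R@T[:3,:3]
    else: pos=np.array(m["position"]);rot=np.array(m["rotation"])
    pc=(P-pos)@rot
    u,_=cv2.projectPoints(pc,np.zeros(3),np.zeros(3),np.array(m["K"]),np.array(m["distortion"]))
    return u[:,0]
def back(n,uv,z,pose=None):
    m=M[n]
    if n=="wrist":
        p,R=pose;T=np.array(m["tool_from_camera"]);pos=p+R@T[:3,3];rot=R@T[:3,:3]
    else: pos=np.array(m["position"]);rot=np.array(m["rotation"])
    u=cv2.undistortPoints(np.array(uv,float).reshape(-1,1,2),np.array(m["K"]),np.array(m["distortion"]))[:,0]
    d=np.c_[u,np.ones(len(u))]@rot.T
    return pos+d*((z-pos[2])/d[:,2])[:,None]
def w(pose,P):
    x,y,t=pose;P=np.atleast_2d(P);c,s=np.cos(t),np.sin(t)
    return np.c_[x+c*P[:,0]-s*P[:,1],y+s*P[:,0]+c*P[:,1],P[:,2]]
def fit(obs,x0):
    # obs: list (cam,(u,v),(X,Y,Z) mm[,wristpose])
    f=lambda q:np.concatenate([(proj(o[0],w(q,np.array(o[2])/1000.),*(o[3:]))[0]-o[1]) for o in obs])
    r=least_squares(f,x0,loss="soft_l1");return r.x,f(r.x).reshape(-1,2)
def state():
    s=status.observe();return np.array(s["position"]),np.array(s["tool_rot"])
def look(name,crop=None,f=1,out=None):
    p=state();im=imaging.get_image(name)[:,:,::-1]
    cv2.imwrite(f"pics/{out}_full.png",im)
    if crop: im=im[crop[1]:crop[3],crop[0]:crop[2]]
    cv2.imwrite(f"pics/{out}.png",cv2.resize(im,None,fx=f,fy=f,interpolation=cv2.INTER_CUBIC));return p
E
python3 - <<'E'
from h import *
a=lambda u,v:(230+u/4,85+v/4); c=lambda u,v:(180+u/4,215+v/4); b=lambda u,v:(345+u/6,180+v/6)
st=[("top",a(173,500),(-140,100,190)),("top",a(481,456),(-140,-100,190)),
("top",a(175,248),(75,81,25)),("top",a(402,227),(75,-81,25)),
("top",a(104,72),(130,105,260)),("top",a(432,27),(130,-105,260)),
("top",a(192,420),(-40,81,25)),("top",a(423,375),(-40,-81,25)),
("scene",c(551,245),(-140,100,190)),("scene",c(490,432),(-70,108,25))]
r,e=fit(st,(0.8,0,0));print("stand",r[:2],np.degrees(r[2]));print(np.round(e,1).tolist())
print("shelf edge",w(r,[-.14,0,.19]))
tr=[("top",b(67,64),(75,75,22)),("top",b(390,63),(75,-75,22)),("top",b(402,383),(-75,-75,22)),("top",b(74,387),(-75,75,22)),
("top",b(207,470),(-117,15,2)),("top",b(278,469),(-117,-15,2))]
t,e=fit(tr,(0.6,-.15,0));print("tray",t[:2],np.degrees(t[2]));print(np.round(e,1).tolist())
s=[("top",a(260,425),(25,30,26)),("top",a(344,417),(25,-30,26)),("top",a(289,534),(-55,15,5)),("top",a(333,536),(-55,-15,5)),("top",a(302,382),(55,0,26)),("scene",c(496,312),(-55,-5,26)) ]
q,e=fit(s,(0.65,0,0));print("spoon",q[:2],np.degrees(q[2]));print(np.round(e,1).tolist())
print("handle",w(q,[-.024,0,.026]))
ci,si=np.cos(-r[2]),np.sin(-r[2])
d=(w(q,[-.024,0,.026])-w(r,[0,0,0]))[0];print("handle in stand",ci*d[0]-si*d[1],si*d[0]+ci*d[1])
print("switchbox top", back("top",[(242,236)],.055))
E
```

```text
stand [0.76311108 0.01736127] 7.075232941410753
[[-0.4, 1.2], [0.5, 1.9], [0.1, 0.4], [-0.5, -1.6], [-0.5, -2.5], [1.1, -1.8], [0.9, -3.6], [-0.2, 0.2], [1.4, -1.5], [0.7, 0.6]]
shelf edge [[6.24177142e-01 1.17117482e-04 1.90000000e-01]]
tray [ 0.62318776 -0.20372952] 0.45499869899407797
[[0.7, 0.6], [-0.4, -0.1], [-0.2, -1.1], [1.1, -0.8], [0.0, 0.6], [-1.2, 0.6]]
spoon [0.67619992 0.0162984 ] 2.25614133349324
[[0.0, -0.5], [0.2, 0.5], [-0.4, 1.1], [-0.9, 0.1], [-0.4, -0.6], [-3.6, -5.9]]
handle [[0.65221853 0.01535359 0.026     ]]
handle in stand -0.11029542739785891 0.011666527458403526
switchbox top [[0.56827063 0.19310915 0.055     ]]
```

```bash
cat >> h.py <<'E'
from scipy.spatial.transform import Rotation as Ro
def Rt(lean,yaw):
    l,p=np.radians(lean),np.radians(yaw);f=np.array([np.cos(p),np.sin(p),0]);u=np.array([0,0,1.])
    x=np.cos(l)*f+np.sin(l)*u;y=np.sin(l)*f-np.cos(l)*u;return np.c_[x,y,np.cross(x,y)]
def plan(wps,hand=1,start=None,vmax=38,amax=6.9):
    """wps: list of (grasp xyz, lean, yaw[, nmin]); prints rows"""
    p,R=start or state();rows=[]
    for wp in wps:
        Rg=Rt(wp[1],wp[2]);pg=np.array(wp[0])+.019*Rg[:,1]
        rv=Ro.from_matrix(R.T@Rg).as_rotvec(degrees=True);d=pg-p
        n=max(int(np.ceil(np.linalg.norm(d)*1000/vmax)),int(np.ceil(np.linalg.norm(rv)/amax)),wp[3] if len(wp)>3 else 1)
        R0=R
        for i in range(n):
            t=(R.T@d/n)*100
            rows.append((t,rv/n)); R=R0@Ro.from_rotvec(rv*(i+1)/n,degrees=True).as_matrix()
        p=pg;R=Rg
    while len(rows)%5: rows.append((np.zeros(3),np.zeros(3)))
    for i in range(0,len(rows),5):
        print("["+",".join("{"+f'"hand":{hand},'+",".join(f'"{k}":{v:.2f}' for k,v in zip(("dx","dy","dz","ax","ay","az"),np.r_[t,a]) if abs(v)>.004)+"}" for t,a in rows[i:i+5])+"]")
def st():
    s=status.observe();R=np.array(s["tool_rot"]);p=np.array(s["position"])
    print("t",round(s["time_s"],2),"TCP",np.round(p,4),"G",np.round(p-.019*R[:,1],4),"lean",round(np.degrees(np.arccos(-R[2,1])),1),"yaw",round(np.degrees(np.arctan2(-R[0,2],R[1,2])),1),"F",np.round(s["ft_force"],1),"w",round(s["grip_width"],4),"q",np.round(s["q"],0))
E
python3 - <<'E'
from h import *
p,R=state(); 
plan([((.36,-.25,.27),0,-80+0),((.55,.014,.14),40,2.3)])
E
```

```text
[{"hand":1,"dx":-1.99,"dy":-0.35,"dz":-1.52,"ay":-6.49,"az":-0.00},{"hand":1,"dx":-2.15,"dy":-0.35,"dz":-1.29,"ay":-6.49,"az":-0.00},{"hand":1,"dx":-2.28,"dy":-0.35,"dz":-1.03,"ay":-6.49,"az":-0.00},{"hand":1,"dx":-2.38,"dy":-0.35,"dz":-0.77,"ay":-6.49,"az":-0.00},{"hand":1,"dx":-2.46,"dy":-0.35,"dz":-0.50,"ay":-6.49,"az":-0.00}]
[{"hand":1,"dx":-2.50,"dy":-0.35,"dz":-0.21,"ay":-6.49,"az":-0.00},{"hand":1,"dx":-2.50,"dy":-0.35,"dz":0.07,"ay":-6.49,"az":-0.00},{"hand":1,"dx":-2.48,"dy":-0.35,"dz":0.35,"ay":-6.49,"az":-0.00},{"hand":1,"dx":-2.43,"dy":-0.35,"dz":0.63,"ay":-6.49,"az":-0.00},{"hand":1,"dx":-2.34,"dy":-0.35,"dz":0.90,"ay":-6.49,"az":-0.00}]
[{"hand":1,"dx":-2.22,"dy":-0.35,"dz":1.16,"ay":-6.49,"az":-0.00},{"hand":1,"dx":-2.08,"dy":-0.35,"dz":1.40,"ay":-6.49,"az":-0.00},{"hand":1,"dx":-1.61,"dy":0.90,"dz":1.75,"ax":2.05,"ay":-5.62,"az":-2.34},{"hand":1,"dx":-1.47,"dy":0.90,"dz":1.87,"ax":2.05,"ay":-5.62,"az":-2.34},{"hand":1,"dx":-1.32,"dy":0.91,"dz":1.97,"ax":2.05,"ay":-5.62,"az":-2.34}]
[{"hand":1,"dx":-1.16,"dy":0.93,"dz":2.06,"ax":2.05,"ay":-5.62,"az":-2.34},{"hand":1,"dx":-0.99,"dy":0.96,"dz":2.13,"ax":2.05,"ay":-5.62,"az":-2.34},{"hand":1,"dx":-0.82,"dy":1.00,"dz":2.19,"ax":2.05,"ay":-5.62,"az":-2.34},{"hand":1,"dx":-0.64,"dy":1.05,"dz":2.22,"ax":2.05,"ay":-5.62,"az":-2.34},{"hand":1,"dx":-0.47,"dy":1.11,"dz":2.24,"ax":2.05,"ay":-5.62,"az":-2.34}]
[{"hand":1,"dx":-0.29,"dy":1.17,"dz":2.24,"ax":2.05,"ay":-5.62,"az":-2.34},{"hand":1,"dx":-0.13,"dy":1.24,"dz":2.21,"ax":2.05,"ay":-5.62,"az":-2.34},{"hand":1,"dx":0.04,"dy":1.32,"dz":2.17,"ax":2.05,"ay":-5.62,"az":-2.34},{"hand":1,"dx":0.19,"dy":1.40,"dz":2.11,"ax":2.05,"ay":-5.62,"az":-2.34},{"hand":1,"dx":0.34,"dy":1.49,"dz":2.03,"ax":2.05,"ay":-5.62,"az":-2.34}]
[{"hand":1,"dx":0.47,"dy":1.57,"dz":1.94,"ax":2.05,"ay":-5.62,"az":-2.34},{"hand":1,},{"hand":1,},{"hand":1,},{"hand":1,}]
```

jog_arm:
  rows:
    - {"hand": 1, "dx": -2.0, "dy": -0.35, "dz": -1.5, "ay": -6.5}
    - {"hand": 1, "dx": -2.15, "dy": -0.35, "dz": -1.3, "ay": -6.5}
    - {"hand": 1, "dx": -2.3, "dy": -0.35, "dz": -1.0, "ay": -6.5}
    - {"hand": 1, "dx": -2.4, "dy": -0.35, "dz": -0.8, "ay": -6.5}
    - {"hand": 1, "dx": -2.45, "dy": -0.35, "dz": -0.5, "ay": -6.5}

```text
invalid input at $.rows[0]: expected keys hand, dx, dy, dz, ax, ay, az
```

jog_arm:
  rows:
    - {"hand": 1, "dx": -2.5, "dy": -0.35, "dz": -0.2, "ay": -6.5}
    - {"hand": 1, "dx": -2.5, "dy": -0.35, "dz": 0.1, "ay": -6.5}
    - {"hand": 1, "dx": -2.5, "dy": -0.35, "dz": 0.35, "ay": -6.5}
    - {"hand": 1, "dx": -2.4, "dy": -0.35, "dz": 0.6, "ay": -6.5}
    - {"hand": 1, "dx": -2.35, "dy": -0.35, "dz": 0.9, "ay": -6.5}

```text
invalid input at $.rows[0]: expected keys hand, dx, dy, dz, ax, ay, az
```

jog_arm:
  rows:
    - {"hand": 1, "dx": -2.0, "dy": -0.35, "dz": -1.5, "ax": 0, "ay": -6.5, "az": 0}
    - {"hand": 1, "dx": -2.15, "dy": -0.35, "dz": -1.3, "ax": 0, "ay": -6.5, "az": 0}
    - {"hand": 1, "dx": -2.3, "dy": -0.35, "dz": -1.0, "ax": 0, "ay": -6.5, "az": 0}
    - {"hand": 1, "dx": -2.4, "dy": -0.35, "dz": -0.8, "ax": 0, "ay": -6.5, "az": 0}
    - {"hand": 1, "dx": -2.45, "dy": -0.35, "dz": -0.5, "ax": 0, "ay": -6.5, "az": 0}

```text
time_s: 0.57
position: [0.2716, -0.4, 0.2269]
tool_rot: [[-0.574, -0.0, 0.819], [-0.819, 0.001, -0.574], [-0.0, -1.0, -0.0]]
ft_force: [1.0, -0.9, 0.2]
grip_width: 0.0857
```

jog_arm:
  rows:
    - {"hand": 1, "dx": -2.5, "dy": -0.35, "dz": -0.2, "ax": 0, "ay": -6.5, "az": 0}
    - {"hand": 1, "dx": -2.5, "dy": -0.35, "dz": 0.1, "ax": 0, "ay": -6.5, "az": 0}
    - {"hand": 1, "dx": -2.5, "dy": -0.35, "dz": 0.35, "ax": 0, "ay": -6.5, "az": 0}
    - {"hand": 1, "dx": -2.4, "dy": -0.35, "dz": 0.6, "ax": 0, "ay": -6.5, "az": 0}
    - {"hand": 1, "dx": -2.35, "dy": -0.35, "dz": 0.9, "ax": 0, "ay": -6.5, "az": 0}

```text
time_s: 0.98
position: [0.3351, -0.2921, 0.2445]
tool_rot: [[-0.044, -0.0, 0.999], [-0.999, 0.0, -0.044], [-0.0, -1.0, -0.0]]
ft_force: [-0.5, -0.8, 0.0]
grip_width: 0.0854
```

jog_arm:
  rows:
    - {"hand": 1, "dx": -2.2, "dy": -0.35, "dz": 1.15, "ax": 0, "ay": -6.5, "az": 0}
    - {"hand": 1, "dx": -2.1, "dy": -0.35, "dz": 1.4, "ax": 0, "ay": -6.5, "az": 0}
    - {"hand": 1, "dx": 0, "dy": 0, "dz": 0, "ax": 0, "ay": 0, "az": 0}
    - {"hand": 1, "dx": 0, "dy": 0, "dz": 0, "ax": 0, "ay": 0, "az": 0}
    - {"hand": 1, "dx": 0, "dy": 0, "dz": 0, "ax": 0, "ay": 0, "az": 0}

```text
time_s: 1.4
position: [0.3598, -0.2503, 0.2512]
tool_rot: [[0.175, -0.0, 0.985], [-0.985, 0.0, 0.175], [-0.0, -1.0, -0.0]]
ft_force: [-0.7, -0.2, -1.2]
grip_width: 0.0854
```

```bash
sed -i 's/ if abs(v)>.004)/)/; s/{v:.2f}/{v+0:.2f}/' h.py; python3 - <<'E'
from h import *
st(); plan([((.55,.014,.14),40,2.3)])
E
```

```text
t 1.4 TCP [ 0.3598 -0.2503  0.2512] G [ 0.3598 -0.2503  0.2702] lean 0.0 yaw -79.9 F [-0.7 -0.2 -1.2] w 0.0854 q [-50.   9.  86.  -0.  85. -60.]
[{"hand":1,"dx":-1.61,"dy":0.90,"dz":1.76,"ax":2.04,"ay":-5.61,"az":-2.34},{"hand":1,"dx":-1.47,"dy":0.90,"dz":1.87,"ax":2.04,"ay":-5.61,"az":-2.34},{"hand":1,"dx":-1.32,"dy":0.91,"dz":1.98,"ax":2.04,"ay":-5.61,"az":-2.34},{"hand":1,"dx":-1.16,"dy":0.93,"dz":2.07,"ax":2.04,"ay":-5.61,"az":-2.34},{"hand":1,"dx":-0.99,"dy":0.96,"dz":2.14,"ax":2.04,"ay":-5.61,"az":-2.34}]
[{"hand":1,"dx":-0.82,"dy":1.00,"dz":2.19,"ax":2.04,"ay":-5.61,"az":-2.34},{"hand":1,"dx":-0.64,"dy":1.05,"dz":2.23,"ax":2.04,"ay":-5.61,"az":-2.34},{"hand":1,"dx":-0.47,"dy":1.11,"dz":2.24,"ax":2.04,"ay":-5.61,"az":-2.34},{"hand":1,"dx":-0.29,"dy":1.18,"dz":2.24,"ax":2.04,"ay":-5.61,"az":-2.34},{"hand":1,"dx":-0.13,"dy":1.25,"dz":2.22,"ax":2.04,"ay":-5.61,"az":-2.34}]
[{"hand":1,"dx":0.04,"dy":1.32,"dz":2.17,"ax":2.04,"ay":-5.61,"az":-2.34},{"hand":1,"dx":0.19,"dy":1.40,"dz":2.11,"ax":2.04,"ay":-5.61,"az":-2.34},{"hand":1,"dx":0.34,"dy":1.49,"dz":2.04,"ax":2.04,"ay":-5.61,"az":-2.34},{"hand":1,"dx":0.47,"dy":1.58,"dz":1.94,"ax":2.04,"ay":-5.61,"az":-2.34},{"hand":1,"dx":0.00,"dy":0.00,"dz":0.00,"ax":0.00,"ay":0.00,"az":0.00}]
```

Tracking is accurate, so I'll continue.

jog_arm:
  rows:
    - {"hand": 1, "dx": -1.6, "dy": 0.9, "dz": 1.75, "ax": 2.04, "ay": -5.61, "az": -2.34}
    - {"hand": 1, "dx": -1.5, "dy": 0.9, "dz": 1.9, "ax": 2.04, "ay": -5.61, "az": -2.34}
    - {"hand": 1, "dx": -1.3, "dy": 0.9, "dz": 2.0, "ax": 2.04, "ay": -5.61, "az": -2.34}
    - {"hand": 1, "dx": -1.15, "dy": 0.95, "dz": 2.05, "ax": 2.04, "ay": -5.61, "az": -2.34}
    - {"hand": 1, "dx": -1.0, "dy": 0.95, "dz": 2.15, "ax": 2.04, "ay": -5.61, "az": -2.34}

```text
time_s: 1.82
position: [0.4327, -0.1552, 0.2061]
tool_rot: [[0.593, 0.243, 0.768], [-0.769, -0.112, 0.629], [0.238, -0.964, 0.121]]
ft_force: [0.7, -2.0, 0.5]
grip_width: 0.085
```

jog_arm:
  rows:
    - {"hand": 1, "dx": -0.8, "dy": 1.0, "dz": 2.2, "ax": 2.04, "ay": -5.61, "az": -2.34}
    - {"hand": 1, "dx": -0.65, "dy": 1.05, "dz": 2.2, "ax": 2.04, "ay": -5.61, "az": -2.34}
    - {"hand": 1, "dx": -0.45, "dy": 1.1, "dz": 2.25, "ax": 2.04, "ay": -5.61, "az": -2.34}
    - {"hand": 1, "dx": -0.3, "dy": 1.2, "dz": 2.25, "ax": 2.04, "ay": -5.61, "az": -2.34}
    - {"hand": 1, "dx": -0.1, "dy": 1.25, "dz": 2.2, "ax": 2.04, "ay": -5.61, "az": -2.34}

```text
time_s: 2.23
position: [0.5053, -0.0609, 0.1613]
tool_rot: [[0.797, 0.491, 0.351], [-0.356, -0.087, 0.93], [0.487, -0.867, 0.105]]
ft_force: [0.6, 1.1, -0.4]
grip_width: 0.0853
```

jog_arm:
  rows:
    - {"hand": 1, "dx": 0.05, "dy": 1.3, "dz": 2.2, "ax": 2.04, "ay": -5.61, "az": -2.34}
    - {"hand": 1, "dx": 0.2, "dy": 1.4, "dz": 2.1, "ax": 2.04, "ay": -5.61, "az": -2.34}
    - {"hand": 1, "dx": 0.35, "dy": 1.5, "dz": 2.05, "ax": 2.04, "ay": -5.61, "az": -2.34}
    - {"hand": 1, "dx": 0.45, "dy": 1.6, "dz": 1.95, "ax": 2.04, "ay": -5.61, "az": -2.34}
    - {"hand": 1, "dx": 0, "dy": 0, "dz": 0, "ax": 0, "ay": 0, "az": 0}

```text
time_s: 2.65
position: [0.5555, 0.0056, 0.1292]
tool_rot: [[0.782, 0.623, 0.009], [-0.021, 0.012, 1.0], [0.622, -0.782, 0.023]]
ft_force: [-0.7, 0.3, -0.7]
grip_width: 0.0851
```

```bash
python3 - <<'E'
from h import *
st(); p,R=look("wrist",out="w1"); np.savez("w1.npz",p=p,R=R)
print(proj("wrist",w((0.676,.0163,np.radians(2.3)),[[-.024,0,.026],[-.055,.015,.026],[-.055,-.015,.026],[.055,0,.026]]),(p,R)))
print(proj("wrist",w((0.763,.0174,np.radians(7.1)),[[-.14,.1,.19],[-.14,-.1,.19],[-.07,.108,.025],[-.07,-.108,.025],[-.04,.081,.025],[-.04,-.081,.025]]),(p,R)))
E
```

```text
t 2.65 TCP [0.5555 0.0056 0.1292] G [0.5437 0.0054 0.144 ] lean 38.5 yaw -0.5 F [-0.7  0.3 -0.7] w 0.0851 q [ -18.   16.  112.   39.   19. -140.]
[[329.01885993 236.43482514]
 [348.50179484 210.07075968]
 [307.49789331 212.12099536]
 [331.05441317 285.81606081]]
[[521.22577195 457.77086145]
 [123.49014641 475.08247445]
 [445.90178104 252.36352693]
 [202.67437838 274.84080482]
 [411.86431181 273.29926881]
 [241.09112494 288.37233725]]
```

View pics/w1.png

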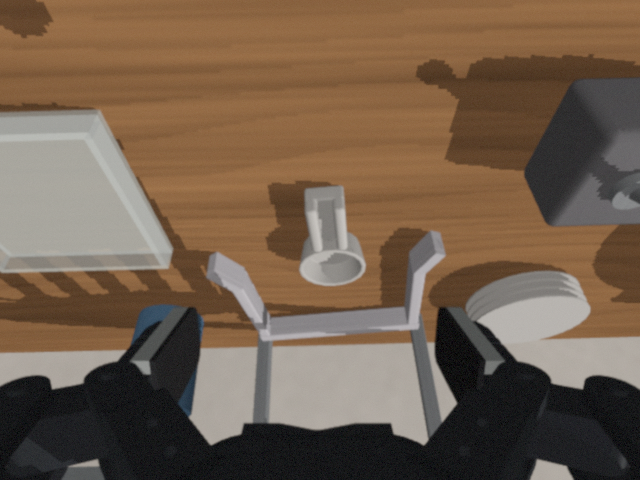

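```bash
cat > kin.py <<'E'
import numpy as np
from scipy.optimize import least_squares
from scipy.spatial.transform import Rotation as Ro
def Rz(a):return Ro.from_euler('z',a,degrees=True).as_matrix()
def Ry(a):return Ro.from_euler('y',a,degrees=True).as_matrix()
def fk(P,q):
    a1,d1,off,L2,a3,L3,Lt=P
    R1=Rz(q[0]);R2=R1@Ry(q[1]);R3=R2@Ry(q[2]);R5=R3@Rz(q[3])@Ry(q[4]);R6=R5@Rz(q[5])
    p=R1@[a1,off,d1]+R2@[0,0,L2]+R3@[a3,0,L3]+R6@[0,0,Lt]
    return p,R6
E
python3 - <<'E'
from kin import *
import h
s=h.status.observe();p,R=np.array(s["position"]),np.array(s["tool_rot"])
_,R6=fk([0]*7,s["q"]);print(np.round(R6.T@R,3))
q0=[-80.17, 21.8413, 74.3862, -0.0005, 83.8589, -12.3362];_,R6=fk([0]*7,q0)
print(np.round(R6.T@np.array([[-0.9261, -0.0003, 0.3773], [-0.3773, 0.0015, -0.9261], [-0.0003, -1.0, -0.0015]]),3))
print(np.array(s["q"]))
E
```

```text
[[ 0. -0. -1.]
 [-1.  0. -0.]
 [-0.  1. -0.]]
[[-0.  0. -1.]
 [-1. -0.  0.]
 [-0.  1.  0.]]
[ -17.67202692   16.20836393  111.80514718   38.22227547   18.79261692
 -139.21658148]
```

```bash
python3 - <<'E'
from kin import *
import h
s=h.status.observe();p=np.array(s["position"])
D=[(s["q"],p,1),([-80.17, 21.8413, 74.3862, -0.0005, 83.8589, -12.3362],[0.2074,-0.509,0.2088],1),([-50,9,86,0,85,-60],[.3598,-.2503,.2512],.1)]
f=lambda P:np.concatenate([wt*(fk(P,q)[0]-pp) for q,pp,wt in D]+[1e-3*np.array([P[0],P[4]])])
r=least_squares(f,[0,.3,.115,.4,0,.35,.3]);print(np.round(r.x,4),np.round(r.fun*1000,2))
E
```

```text
[-0.0041  0.1197  0.1174  0.5471  0.1015  0.351   0.2798] [ 0.    0.   -0.   -0.03 -0.01  0.03  0.16  0.23 -0.26 -0.    0.1 ]
```

```bash
cat >> kin.py <<'E'
import h
P=[-0.0041,0.1197,0.1174,0.5471,0.1015,0.351,0.2798]
C=np.array([[0,0,-1],[-1,0,0],[0,1,0.]])
LO=np.array([-178.18,-50.72,12.68,-81.47,9.98,-165.26]);HI=np.array([178.18,133.34,142.11,261.47,163.14,165.26])
def ik(G,lean,yaw,q0):
    R=h.Rt(lean,yaw);p=np.array(G)+.019*R[:,1]
    def f(q):
        a,b=fk(P,q);return np.r_[(a-p)*10,((b@C)-R).ravel()]
    r=least_squares(f,np.clip(q0,LO+.1,HI-.1),bounds=(LO,HI),x_scale=30);return r.x,np.linalg.norm(r.fun)
E
python3 - <<'E'
from kin import *
q0=h.status.observe()["q"]
for lean in(30,35,40,45):
  for nm,G,yaw in(("pre",(.55,.014,.14),2.3),("grasp",(.644,.015,.026),2.3),("retreat",(.50,.015,.06),2.3),("place",(.60,-.2,.03),0),("blk0",(.518,-.204,.03),.5),("prefront",(.49,-.015,.03),7),("home",(.66,.005,.03),7)):
    b=min((ik(G,lean,yaw,s) for s in(q0,[0,30,100,0,30,-90],[0,30,100,180,30,90],[-20,30,100,90,30,-160],[-20,30,100,60,30,-120])),key=lambda t:t[1])
    print(lean,nm,np.round(b[0]),round(b[1],3))
E
```

```text
30 pre [ -15.   18.  105.   18.   30. -121.] 0.0
30 grasp [ -12.   35.   98.   22.   19. -124.] 0.0
30 retreat [ -17.   23.  118.   43.   14. -150.] 0.0
30 place [ -36.   35.   98.   39.   28. -158.] 0.0
30 blk0 [ -42.   30.  107.   41.   27. -165.] 0.081
30 prefront [-24.  27. 122.  78.  16. 165.] 0.026
30 home [ -14.   36.   95.   27.   23. -133.] 0.0
35 pre [ -16.   17.  109.   28.   23. -131.] 0.0
35 grasp [ -13.   36.  101.   43.   12. -145.] 0.0
35 retreat [-18.  24. 122.  88.  12. 165.] 0.008
35 place [ -37.   35.  100.   47.   26. -165.] 0.064
35 blk0 [-45.  31. 113.  69.  26. 163.] 0.0
35 prefront [-26.  28. 125. 101.  18. 141.] 0.0
35 home [ -15.   36.   98.   45.   17. -152.] 0.0
40 pre [ -17.   17.  112.   46.   17. -150.] 0.0
40 grasp [-13.  36. 105.  93.  10. 165.] 0.01
40 retreat [-19.  25. 126. 122.  16. 131.] 0.0
40 place [-39.  36. 105.  75.  25. 164.] 0.0
40 blk0 [-47.  32. 116.  85.  28. 145.] 0.0
40 prefront [-27.  30. 128. 120.  25. 119.] 0.0
40 home [-16.  37. 103.  87.  15. 165.] 0.042
45 pre [-18.  18. 117.  90.  14. 165.] 0.038
45 grasp [-14.  37. 108. 127.  14. 130.] 0.0
45 retreat [-20.  27. 129. 139.  25. 112.] 0.0
45 place [-40.  37. 107.  93.  27. 146.] 0.0
45 blk0 [-49.  34. 119.  99.  33. 130.] 0.0
45 prefront [-29.  33. 132. 131.  34. 106.] 0.0
45 home [-16.  37. 105. 106.  17. 146.] 0.0
```

```bash
python3 - <<'E'
import cv2
im=cv2.imread("pics/w1_full.png")[170:350,190:460]
cv2.imwrite("pics/c4.png",cv2.resize(im,None,fx=2.9,fy=2.9,interpolation=cv2.INTER_CUBIC))
im=cv2.imread("pics/top0.png")[190:245,285:325]
cv2.imwrite("pics/c5.png",cv2.resize(im,None,fx=10,fy=10,interpolation=cv2.INTER_CUBIC))
E
```

```text
(no output)
```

View pics/c4.png

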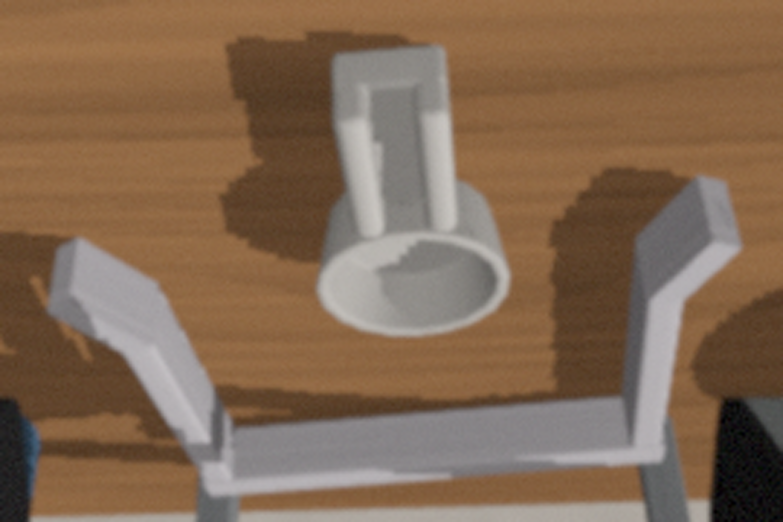

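```bash
sed -i 's/return np.c_\[x,y,np.cross(x,y)\]/return np.c_[-x,y,-np.cross(x,y)]/; s/np.arctan2(-R\[0,2\],R\[1,2\])/np.arctan2(R[0,2],-R[1,2])/' h.py
python3 - <<'E'
from kin import *
h.st()
q=ik((.535,.014,.15),40,2.3,[-17,17,112,40,18,40]);print(q)
h.plan([((.535,.010,.15),40,0.5)])
E
```

```text
t 2.7 TCP [0.5554 0.0048 0.1301] G [0.5436 0.0046 0.1449] lean 38.5 yaw 179.2 F [-0.1  0.9 -0.4] w 0.0851 q [ -18.   16.  112.   38.   19. -139.]
(array([-17.49277018,  14.99378386, 113.62874038,  44.56707404,
        18.06950669,  31.46784   ]), np.float64(5.955649070105377e-11))
[{"hand":1,"dx":-0.01,"dy":-0.04,"dz":0.02,"ax":0.09,"ay":6.85,"az":-0.02},{"hand":1,"dx":-0.01,"dy":-0.04,"dz":0.02,"ax":0.09,"ay":6.85,"az":-0.02},{"hand":1,"dx":-0.02,"dy":-0.04,"dz":0.02,"ax":0.09,"ay":6.85,"az":-0.02},{"hand":1,"dx":-0.02,"dy":-0.04,"dz":0.01,"ax":0.09,"ay":6.85,"az":-0.02},{"hand":1,"dx":-0.02,"dy":-0.04,"dz":0.01,"ax":0.09,"ay":6.85,"az":-0.02}]
[{"hand":1,"dx":-0.02,"dy":-0.04,"dz":0.01,"ax":0.09,"ay":6.85,"az":-0.02},{"hand":1,"dx":-0.02,"dy":-0.04,"dz":0.01,"ax":0.09,"ay":6.85,"az":-0.02},{"hand":1,"dx":-0.02,"dy":-0.04,"dz":0.00,"ax":0.09,"ay":6.85,"az":-0.02},{"hand":1,"dx":-0.02,"dy":-0.04,"dz":0.00,"ax":0.09,"ay":6.85,"az":-0.02},{"hand":1,"dx":-0.02,"dy":-0.04,"dz":-0.00,"ax":0.09,"ay":6.85,"az":-0.02}]
[{"hand":1,"dx":-0.02,"dy":-0.04,"dz":-0.00,"ax":0.09,"ay":6.85,"az":-0.0
[... 715 characters left out ...]
dz":-0.02,"ax":0.09,"ay":6.85,"az":-0.02},{"hand":1,"dx":-0.00,"dy":-0.04,"dz":-0.02,"ax":0.09,"ay":6.85,"az":-0.02},{"hand":1,"dx":-0.00,"dy":-0.04,"dz":-0.02,"ax":0.09,"ay":6.85,"az":-0.02},{"hand":1,"dx":0.00,"dy":-0.04,"dz":-0.02,"ax":0.09,"ay":6.85,"az":-0.02},{"hand":1,"dx":0.01,"dy":-0.04,"dz":-0.02,"ax":0.09,"ay":6.85,"az":-0.02}]
[{"hand":1,"dx":0.01,"dy":-0.04,"dz":-0.02,"ax":0.09,"ay":6.85,"az":-0.02},{"hand":1,"dx":0.00,"dy":0.00,"dz":0.00,"ax":0.00,"ay":0.00,"az":0.00},{"hand":1,"dx":0.00,"dy":0.00,"dz":0.00,"ax":0.00,"ay":0.00,"az":0.00},{"hand":1,"dx":0.00,"dy":0.00,"dz":0.00,"ax":0.00,"ay":0.00,"az":0.00},{"hand":1,"dx":0.00,"dy":0.00,"dz":0.00,"ax":0.00,"ay":0.00,"az":0.00}]
```

jog_arm:
  rows:
    - {"hand": 1, "dx": 0, "dy": -0.2, "dz": 0, "ax": 0, "ay": 7, "az": 0}
    - {"hand": 1, "dx": 0, "dy": -0.2, "dz": 0, "ax": 0, "ay": 7, "az": 0}
    - {"hand": 1, "dx": 0, "dy": -0.2, "dz": 0, "ax": 0, "ay": 7, "az": 0}
    - {"hand": 1, "dx": 0, "dy": -0.2, "dz": 0, "ax": 0, "ay": 7, "az": 0}
    - {"hand": 1, "dx": 0, "dy": -0.2, "dz": 0, "ax": 0, "ay": 7, "az": 0}

```text
time_s: 3.12
position: [0.5493, 0.0037, 0.1398]
tool_rot: [[0.627, 0.625, 0.465], [-0.601, 0.009, 0.799], [0.495, -0.781, 0.381]]
ft_force: [-1.1, 0.0, 0.1]
grip_width: 0.0857
```

jog_arm:
  rows:
    - {"hand": 1, "dx": 0, "dy": 0, "dz": 0, "ax": 0, "ay": 7, "az": 0}
    - {"hand": 1, "dx": 0, "dy": 0, "dz": 0, "ax": 0, "ay": 7, "az": 0}
    - {"hand": 1, "dx": 0, "dy": 0, "dz": 0, "ax": 0, "ay": 7, "az": 0}
    - {"hand": 1, "dx": 0, "dy": 0, "dz": 0, "ax": 0, "ay": 7, "az": 0}
    - {"hand": 1, "dx": 0, "dy": 0, "dz": 0, "ax": 0, "ay": 7, "az": 0}

```text
time_s: 3.53
position: [0.5493, 0.0037, 0.1397]
tool_rot: [[0.247, 0.625, 0.741], [-0.951, 0.009, 0.31], [0.187, -0.781, 0.596]]
ft_force: [0.7, 0.1, -0.1]
grip_width: 0.0852
```

jog_arm:
  rows:
    - {"hand": 1, "dx": 0, "dy": 0, "dz": 0, "ax": 0, "ay": 7, "az": 0}
    - {"hand": 1, "dx": 0, "dy": 0, "dz": 0, "ax": 0, "ay": 7, "az": 0}
    - {"hand": 1, "dx": 0, "dy": 0, "dz": 0, "ax": 0, "ay": 7, "az": 0}
    - {"hand": 1, "dx": 0, "dy": 0, "dz": 0, "ax": 0, "ay": 7, "az": 0}
    - {"hand": 1, "dx": 0, "dy": 0, "dz": 0, "ax": 0, "ay": 7, "az": 0}

```text
time_s: 3.95
position: [0.5494, 0.0037, 0.1397]
tool_rot: [[-0.223, 0.625, 0.748], [-0.956, 0.009, -0.292], [-0.189, -0.781, 0.596]]
ft_force: [-0.6, -1.2, 0.9]
grip_width: 0.0855
```

jog_arm:
  rows:
    - {"hand": 1, "dx": 0, "dy": 0, "dz": 0, "ax": 0, "ay": 7, "az": 0}
    - {"hand": 1, "dx": 0, "dy": 0, "dz": 0, "ax": 0, "ay": 7, "az": 0}
    - {"hand": 1, "dx": 0, "dy": 0, "dz": 0, "ax": 0, "ay": 7, "az": 0}
    - {"hand": 1, "dx": 0, "dy": 0, "dz": 0, "ax": 0, "ay": 7, "az": 0}
    - {"hand": 1, "dx": 0, "dy": 0, "dz": 0, "ax": 0, "ay": 7, "az": 0}

```text
time_s: 4.37
position: [0.5493, 0.0037, 0.1397]
tool_rot: [[-0.612, 0.625, 0.485], [-0.616, 0.009, -0.788], [-0.496, -0.781, 0.38]]
ft_force: [-0.1, -0.0, -0.7]
grip_width: 0.0856
```

jog_arm:
  rows:
    - {"hand": 1, "dx": 0, "dy": 0, "dz": 0, "ax": 0, "ay": 7, "az": 0}
    - {"hand": 1, "dx": 0, "dy": 0, "dz": 0, "ax": 0, "ay": 7, "az": 0}
    - {"hand": 1, "dx": 0, "dy": 0, "dz": 0, "ax": 0, "ay": 7, "az": 0}
    - {"hand": 1, "dx": 0, "dy": 0, "dz": 0, "ax": 0, "ay": 7, "az": 0}
    - {"hand": 1, "dx": 0, "dy": 0, "dz": 0, "ax": 0, "ay": 7, "az": 0}

```text
time_s: 4.78
position: [0.5493, 0.0037, 0.1397]
tool_rot: [[-0.779, 0.625, 0.047], [-0.053, 0.009, -0.999], [-0.624, -0.781, 0.026]]
ft_force: [0.4, 0.7, -0.2]
grip_width: 0.0852
```

```bash
python3 - <<'E'
from kin import *
h.st()
q=h.status.observe()["q"]
f=h.Rt(45,4)[:,1]; g=np.array([.644,.0135,.026])
for d in(.14,.1,.05,0): print(d,[np.round(x,2) for x in ik(g-d*f,45,4,q)])
h.plan([(g-.14*f,45,4)])
E
```

```text
t 4.78 TCP [0.5493 0.0037 0.1397] G [0.5375 0.0036 0.1545] lean 38.7 yaw 2.7 F [ 0.4  0.7 -0.2] w 0.0852 q [-18.  15. 112.  36.  20.  38.]
0.14 [array([-19.95,  19.38, 117.77,  88.6 ,  16.69, -15.98]), np.float64(0.0)]
0.1 [array([-18.17,  24.84, 115.53, 101.3 ,  15.79, -27.8 ]), np.float64(0.0)]
0.05 [array([-16.29,  31.2 , 112.01, 113.72,  15.54, -39.17]), np.float64(0.0)]
0 [array([-14.71,  37.12, 107.79, 121.95,  15.5 , -46.38]), np.float64(0.0)]
[{"hand":1,"dx":1.01,"dy":2.78,"dz":-0.41,"ax":-2.00,"ay":0.03,"az":6.37},{"hand":1,"dx":0.00,"dy":0.00,"dz":0.00,"ax":0.00,"ay":0.00,"az":0.00},{"hand":1,"dx":0.00,"dy":0.00,"dz":0.00,"ax":0.00,"ay":0.00,"az":0.00},{"hand":1,"dx":0.00,"dy":0.00,"dz":0.00,"ax":0.00,"ay":0.00,"az":0.00},{"hand":1,"dx":0.00,"dy":0.00,"dz":0.00,"ax":0.00,"ay":0.00,"az":0.00}]
```

```bash
python3 - <<'E'
from kin import *
f=h.Rt(45,4)[:,1]; g=np.array([.644,.0135,.026])
h.plan([(g-.14*f,45,4,9)])
E
```

```text
[{"hand":1,"dx":0.11,"dy":0.31,"dz":-0.05,"ax":-0.22,"ay":0.00,"az":0.71},{"hand":1,"dx":0.12,"dy":0.31,"dz":-0.04,"ax":-0.22,"ay":0.00,"az":0.71},{"hand":1,"dx":0.12,"dy":0.31,"dz":-0.04,"ax":-0.22,"ay":0.00,"az":0.71},{"hand":1,"dx":0.12,"dy":0.31,"dz":-0.04,"ax":-0.22,"ay":0.00,"az":0.71},{"hand":1,"dx":0.13,"dy":0.30,"dz":-0.04,"ax":-0.22,"ay":0.00,"az":0.71}]
[{"hand":1,"dx":0.13,"dy":0.30,"dz":-0.04,"ax":-0.22,"ay":0.00,"az":0.71},{"hand":1,"dx":0.13,"dy":0.30,"dz":-0.04,"ax":-0.22,"ay":0.00,"az":0.71},{"hand":1,"dx":0.14,"dy":0.30,"dz":-0.04,"ax":-0.22,"ay":0.00,"az":0.71},{"hand":1,"dx":0.14,"dy":0.30,"dz":-0.04,"ax":-0.22,"ay":0.00,"az":0.71},{"hand":1,"dx":0.00,"dy":0.00,"dz":0.00,"ax":0.00,"ay":0.00,"az":0.00}]
```

jog_arm:
  rows:
    - {"hand": 1, "dx": 0.1, "dy": 0.3, "dz": -0.05, "ax": -0.22, "ay": 0, "az": 0.7}
    - {"hand": 1, "dx": 0.1, "dy": 0.3, "dz": -0.05, "ax": -0.22, "ay": 0, "az": 0.7}
    - {"hand": 1, "dx": 0.1, "dy": 0.3, "dz": -0.05, "ax": -0.22, "ay": 0, "az": 0.7}
    - {"hand": 1, "dx": 0.1, "dy": 0.3, "dz": -0.05, "ax": -0.22, "ay": 0, "az": 0.7}
    - {"hand": 1, "dx": 0.1, "dy": 0.3, "dz": -0.05, "ax": -0.22, "ay": 0, "az": 0.7}

```text
time_s: 5.2
position: [0.5552, 0.0064, 0.1249]
tool_rot: [[-0.739, 0.671, 0.065], [-0.058, 0.033, -0.998], [-0.671, -0.741, 0.015]]
ft_force: [-0.3, 0.2, 0.4]
grip_width: 0.0854
```

jog_arm:
  rows:
    - {"hand": 1, "dx": 0.15, "dy": 0.3, "dz": -0.05, "ax": -0.22, "ay": 0, "az": 0.7}
    - {"hand": 1, "dx": 0.15, "dy": 0.3, "dz": -0.05, "ax": -0.22, "ay": 0, "az": 0.7}
    - {"hand": 1, "dx": 0.15, "dy": 0.3, "dz": -0.05, "ax": -0.22, "ay": 0, "az": 0.7}
    - {"hand": 1, "dx": 0.15, "dy": 0.3, "dz": -0.05, "ax": -0.22, "ay": 0, "az": 0.8}
    - {"hand": 1, "dx": 0, "dy": 0, "dz": 0, "ax": 0, "ay": 0, "az": 0}

```text
time_s: 5.62
position: [0.5587, 0.0088, 0.1113]
tool_rot: [[-0.705, 0.705, 0.076], [-0.056, 0.052, -0.997], [-0.707, -0.707, 0.003]]
ft_force: [0.3, -0.4, 0.2]
grip_width: 0.0853
```

```bash
python3 - <<'E'
from kin import *
h.st(); h.look("wrist",out="w2")
f=h.Rt(45,4)[:,1]; g=np.array([.644,.0135,.026])
h.plan([(g-.10*f,45,4,2),(g-.0*f,45,4,8)])
p=h.state()
print(h.proj("wrist",h.w((0.676,.0163,np.radians(4)),[[-.024,0,.026],[-.055,.015,0],[-.055,-.015,0],[.055,0,.026],[.025,.03,.026],[.025,-.03,.026]]),p))
print(h.proj("wrist",h.w((0.763,.0174,np.radians(7.1)),[[-.14,.1,.19],[-.14,-.1,.19],[-.07,.108,.025],[-.07,-.108,.025]]),p))
E
```

```text
t 5.62 TCP [0.5587 0.0088 0.1113] G [0.5453 0.0078 0.1248] lean 45.0 yaw 4.4 F [ 0.3 -0.4  0.2] w 0.0853 q [-20.  20. 118.  89.  17. -17.]
[{"hand":1,"dx":0.01,"dy":1.99,"dz":0.07,"ax":0.07,"ay":0.21,"az":0.00},{"hand":1,"dx":0.01,"dy":1.99,"dz":0.07,"ax":0.07,"ay":0.21,"az":0.00},{"hand":1,"dx":-0.00,"dy":1.25,"dz":0.00,"ax":0.00,"ay":0.00,"az":0.00},{"hand":1,"dx":-0.00,"dy":1.25,"dz":0.00,"ax":0.00,"ay":0.00,"az":0.00},{"hand":1,"dx":-0.00,"dy":1.25,"dz":0.00,"ax":0.00,"ay":0.00,"az":0.00}]
[{"hand":1,"dx":-0.00,"dy":1.25,"dz":0.00,"ax":0.00,"ay":0.00,"az":0.00},{"hand":1,"dx":-0.00,"dy":1.25,"dz":0.00,"ax":0.00,"ay":0.00,"az":0.00},{"hand":1,"dx":-0.00,"dy":1.25,"dz":0.00,"ax":0.00,"ay":0.00,"az":0.00},{"hand":1,"dx":-0.00,"dy":1.25,"dz":0.00,"ax":0.00,"ay":0.00,"az":0.00},{"hand":1,"dx":-0.00,"dy":1.25,"dz":0.00,"ax":0.00,"ay":0.00,"az":0.00}]
[[316.72710387 219.85020639]
 [296.81067476 272.14639891]
 [335.9216193  272.4300964 ]
 [317.36997151 141.30519702]
 [280.06653397 168.62698224]
 [354.22646597 169.15208149]]
[[ 66.52498328  45.24747998]
 [627.57677368  30.92204256]
 [192.37844279 182.47930783]
 [461.19082874 172.91934089]]
```

View pics/w2.png

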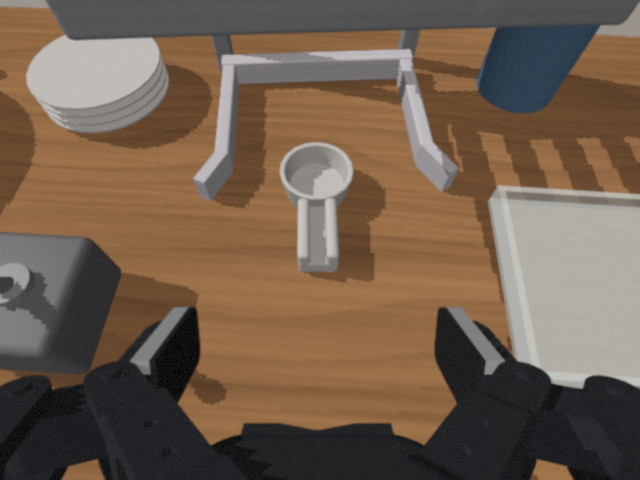

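The spoon rest is seen at (299..338, 271) for the handle end and (281..352, 170) for the dish, within 2 px of the predicted positions. I'll advance along the tool axis.

jog_arm:
  rows:
    - {"hand": 1, "dx": 0, "dy": 2.0, "dz": 0.05, "ax": 0, "ay": 0.2, "az": 0}
    - {"hand": 1, "dx": 0, "dy": 2.0, "dz": 0.05, "ax": 0, "ay": 0.2, "az": 0}
    - {"hand": 1, "dx": 0, "dy": 1.5, "dz": 0, "ax": 0, "ay": 0, "az": 0}
    - {"hand": 1, "dx": 0, "dy": 1.5, "dz": 0, "ax": 0, "ay": 0, "az": 0}
    - {"hand": 1, "dx": 0, "dy": 1.5, "dz": 0, "ax": 0, "ay": 0, "az": 0}

```text
time_s: 6.08
position: [0.6198, 0.0129, 0.0516]
tool_rot: [[-0.704, 0.706, 0.073], [-0.051, 0.053, -0.997], [-0.708, -0.706, -0.001]]
ft_force: [0.6, -0.4, -0.1]
grip_width: 0.0855
```

jog_arm:
  rows:
    - {"hand": 1, "dx": 0, "dy": 1.2, "dz": 0, "ax": 0, "ay": 0, "az": 0}
    - {"hand": 1, "dx": 0, "dy": 1.0, "dz": 0, "ax": 0, "ay": 0, "az": 0}
    - {"hand": 1, "dx": 0, "dy": 1.0, "dz": 0, "ax": 0, "ay": 0, "az": 0}
    - {"hand": 1, "dx": 0, "dy": 1.0, "dz": 0, "ax": 0, "ay": 0, "az": 0}
    - {"hand": 1, "dx": 0, "dy": 0.6, "dz": 0, "ax": 0, "ay": 0, "az": 0}

```text
time_s: 6.5
position: [0.6537, 0.0155, 0.0176]
tool_rot: [[-0.704, 0.706, 0.074], [-0.051, 0.053, -0.997], [-0.708, -0.706, -0.001]]
ft_force: [-0.0, -0.7, 0.5]
grip_width: 0.0856
```

```bash
python3 - <<'E'
from kin import *
h.st(); h.look("wrist",out="w3")
h.plan([((.644,.0135,.026),45,4,5)])
p=h.state()
print(h.proj("wrist",h.w((0.676,.0163,np.radians(4)),[[-.024,0,.026],[-.055,.015,0],[-.055,-.015,0],[.055,0,.026],[.025,.03,.026],[.025,-.03,.026]]),p))
E
```

```text
t 6.5 TCP [0.6537 0.0155 0.0176] G [0.6403 0.0145 0.031 ] lean 45.1 yaw 4.2 F [-0.  -0.7  0.5] w 0.0856 q [-15.  37. 108. 120.  16. -45.]
[{"hand":1,"dx":0.02,"dy":0.11,"dz":0.03,"ax":0.04,"ay":0.03,"az":-0.01},{"hand":1,"dx":0.02,"dy":0.11,"dz":0.03,"ax":0.04,"ay":0.03,"az":-0.01},{"hand":1,"dx":0.02,"dy":0.11,"dz":0.03,"ax":0.04,"ay":0.03,"az":-0.01},{"hand":1,"dx":0.02,"dy":0.11,"dz":0.03,"ax":0.04,"ay":0.03,"az":-0.01},{"hand":1,"dx":0.02,"dy":0.11,"dz":0.03,"ax":0.04,"ay":0.03,"az":-0.01}]
[[315.41341919 288.19412018]
 [281.36100458 376.06688695]
 [349.17883318 376.33106514]
 [316.30056721 147.87345788]
 [254.04430943 194.30653222]
 [378.02238909 194.6284412 ]]
```

View pics/w3.png

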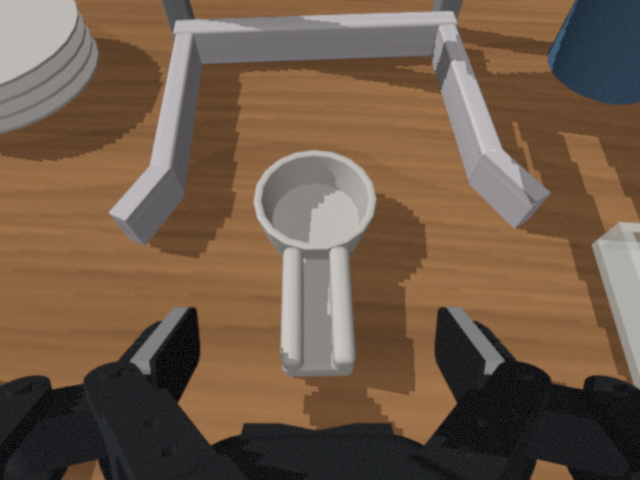

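jog_arm:
  rows:
    - {"hand": 1, "dx": 0, "dy": 0.3, "dz": 0, "ax": 0, "ay": 0, "az": 0}
    - {"hand": 1, "dx": 0.1, "dy": 0.3, "dz": 0, "ax": 0, "ay": 0, "az": 0}
    - {"hand": 0.5, "dx": 0, "dy": 0, "dz": 0, "ax": 0, "ay": 0, "az": 0}
    - {"hand": 0.3, "dx": 0, "dy": 0, "dz": 0, "ax": 0, "ay": 0, "az": 0}
    - {"hand": 0, "dx": 0, "dy": 0, "dz": 0, "ax": 0, "ay": 0, "az": 0}
  newtons: 50

```text
time_s: 6.97
position: [0.6561, 0.0161, 0.0127]
tool_rot: [[-0.705, 0.706, 0.075], [-0.053, 0.053, -0.997], [-0.707, -0.707, 0.001]]
ft_force: [-0.1, 0.2, 0.9]
grip_width: 0.0515
```

jog_arm:
  rows:
    - {"hand": 0, "dx": 0, "dy": 0, "dz": 0, "ax": 0, "ay": 0, "az": 0}
    - {"hand": 0, "dx": 0, "dy": 0, "dz": 0, "ax": 0, "ay": 0, "az": 0}
    - {"hand": 0, "dx": 0, "dy": 0, "dz": 0, "ax": 0, "ay": 0, "az": 0}
    - {"hand": 0, "dx": 0, "dy": 0, "dz": 0, "ax": 0, "ay": 0, "az": 0}
    - {"hand": 0, "dx": 0, "dy": 0, "dz": 0, "ax": 0, "ay": 0, "az": 0}
  newtons: 50

```text
time_s: 7.38
position: [0.6562, 0.0162, 0.0129]
tool_rot: [[-0.704, 0.706, 0.075], [-0.053, 0.053, -0.997], [-0.708, -0.706, 0.001]]
ft_force: [-3.6, -0.3, 5.5]
grip_width: 0.0262
```

```bash
python3 - <<'E'
from kin import *
h.st(); h.look("wrist",out="w4")
E
```

```text
t 7.38 TCP [0.6562 0.0162 0.0129] G [0.6428 0.0152 0.0263] lean 45.1 yaw 4.3 F [-3.6 -0.3  5.5] w 0.0262 q [-15.  37. 108. 122.  16. -46.]
```

View pics/w4.png

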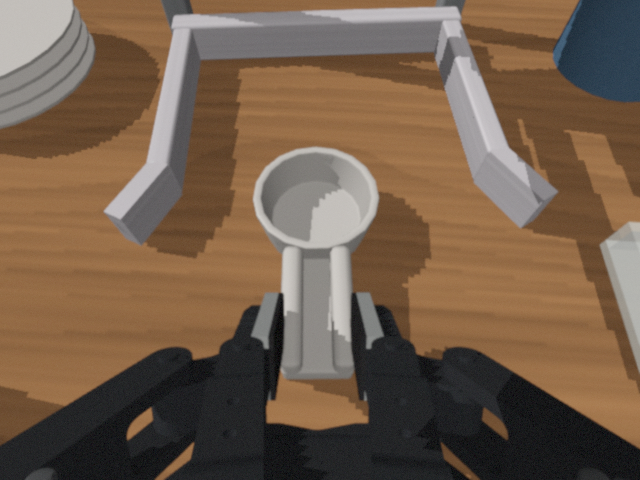

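jog_arm:
  rows:
    - {"hand": 0, "dx": 0, "dy": 0, "dz": 0, "ax": 0, "ay": 0, "az": 0}
    - {"hand": 0, "dx": -0.15, "dy": -0.15, "dz": 0, "ax": 0, "ay": 0, "az": 0}
    - {"hand": 0, "dx": -0.2, "dy": -0.2, "dz": 0, "ax": 0, "ay": 0, "az": 0}
    - {"hand": 0, "dx": -0.2, "dy": -0.2, "dz": 0, "ax": 0, "ay": 0, "az": 0}
    - {"hand": 0, "dx": -0.15, "dy": -0.15, "dz": 0, "ax": 0, "ay": 0, "az": 0}

```text
time_s: 7.85
position: [0.6562, 0.0161, 0.0225]
tool_rot: [[-0.705, 0.705, 0.075], [-0.054, 0.052, -0.997], [-0.707, -0.707, 0.001]]
ft_force: [-0.5, 0.6, -1.7]
grip_width: 0.0255
```

```bash
python3 - <<'E'
from kin import *
h.st(); h.look("wrist",out="w5")
E
```

```text
t 7.85 TCP [0.6562 0.0161 0.0225] G [0.6428 0.0151 0.036 ] lean 45.0 yaw 4.3 F [-0.5  0.6 -1.7] w 0.0255 q [-15.  36. 107. 117.  15. -41.]
```

View pics/w5.png

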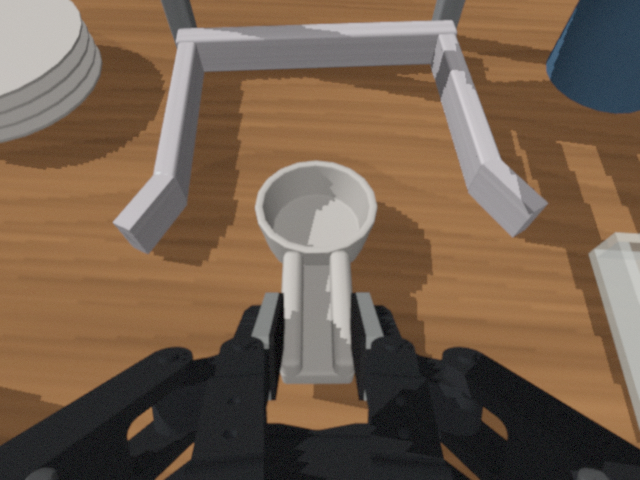

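jog_arm:
  rows:
    - {"hand": 0, "dx": 0.2, "dy": 0.2, "dz": 0, "ax": 0, "ay": 0, "az": 0}
    - {"hand": 0, "dx": 0.2, "dy": 0.2, "dz": 0, "ax": 0, "ay": 0, "az": 0}
    - {"hand": 0, "dx": 0.2, "dy": 0.2, "dz": 0, "ax": 0, "ay": 0, "az": 0}
    - {"hand": 0, "dx": 0.1, "dy": 0.1, "dz": 0, "ax": 0, "ay": 0, "az": 0}
    - {"hand": 0.6, "dx": 0, "dy": 0, "dz": 0, "ax": 0, "ay": 0, "az": 0}

```text
time_s: 8.32
position: [0.6564, 0.0161, 0.0125]
tool_rot: [[-0.704, 0.706, 0.075], [-0.053, 0.053, -0.997], [-0.708, -0.706, 0.0]]
ft_force: [-0.2, -0.1, -0.6]
grip_width: 0.0365
```

jog_arm:
  rows:
    - {"hand": 0.6, "dx": 0, "dy": 0, "dz": 0, "ax": 0, "ay": 0, "az": 0}
    - {"hand": 0.6, "dx": -0.2, "dy": 0.2, "dz": 0, "ax": 0, "ay": 0, "az": 0}
    - {"hand": 0.6, "dx": -0.2, "dy": 0.2, "dz": 0, "ax": 0, "ay": 0, "az": 0}
    - {"hand": 0.6, "dx": 0.1, "dy": 0.1, "dz": 0, "ax": 0, "ay": 0, "az": 0}
    - {"hand": 0.6, "dx": 0.1, "dy": 0.1, "dz": 0, "ax": 0, "ay": 0, "az": 0}

```text
time_s: 8.73
position: [0.6621, 0.0166, 0.0096]
tool_rot: [[-0.705, 0.706, 0.075], [-0.054, 0.052, -0.997], [-0.708, -0.707, 0.001]]
ft_force: [-0.3, -0.3, -0.5]
grip_width: 0.0514
```

```bash
python3 - <<'E'
from kin import *
h.st(); h.look("wrist",out="w6")
E
```

```text
t 8.73 TCP [0.6621 0.0166 0.0096] G [0.6487 0.0156 0.023 ] lean 45.0 yaw 4.3 F [-0.3 -0.3 -0.5] w 0.0514 q [-14.  38. 107. 122.  15. -46.]
```

View pics/w6.png

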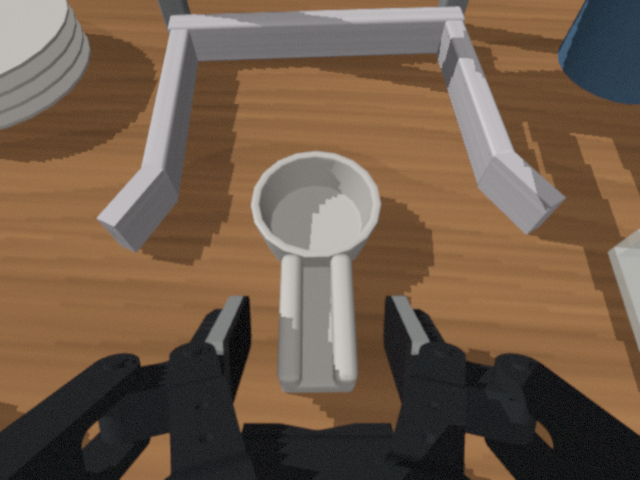

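jog_arm:
  rows:
    - {"hand": 0.3, "dx": 0, "dy": 0, "dz": 0, "ax": 0, "ay": 0, "az": 0}
    - {"hand": 0, "dx": 0, "dy": 0, "dz": 0, "ax": 0, "ay": 0, "az": 0}
    - {"hand": 0, "dx": 0, "dy": 0, "dz": 0, "ax": 0, "ay": 0, "az": 0}
    - {"hand": 0, "dx": 0, "dy": 0, "dz": 0, "ax": 0, "ay": 0, "az": 0}
    - {"hand": 0, "dx": 0, "dy": 0, "dz": 0, "ax": 0, "ay": 0, "az": 0}
  newtons: 100

```text
time_s: 9.2
position: [0.6618, 0.0166, 0.0099]
tool_rot: [[-0.704, 0.706, 0.075], [-0.053, 0.053, -0.997], [-0.708, -0.707, 0.001]]
ft_force: [-2.4, 0.3, 5.1]
grip_width: 0.025
```

jog_arm:
  rows:
    - {"hand": 0, "dx": 0, "dy": 0, "dz": 0, "ax": 0, "ay": 0, "az": 0}
    - {"hand": 0, "dx": -0.15, "dy": -0.15, "dz": 0, "ax": 0, "ay": 0, "az": 0}
    - {"hand": 0, "dx": -0.2, "dy": -0.2, "dz": 0, "ax": 0, "ay": 0, "az": 0}
    - {"hand": 0, "dx": -0.2, "dy": -0.2, "dz": 0, "ax": 0, "ay": 0, "az": 0}
    - {"hand": 0, "dx": -0.15, "dy": -0.15, "dz": 0, "ax": 0, "ay": 0, "az": 0}
  newtons: 100

```text
time_s: 9.62
position: [0.6618, 0.0165, 0.0196]
tool_rot: [[-0.705, 0.705, 0.075], [-0.053, 0.052, -0.997], [-0.707, -0.707, 0.001]]
ft_force: [-0.2, -0.0, -1.3]
grip_width: 0.0256
```

```bash
python3 - <<'E'
from kin import *
h.st(); h.look("wrist",out="w7")
E
```

```text
t 9.62 TCP [0.6618 0.0165 0.0196] G [0.6484 0.0155 0.0331] lean 45.0 yaw 4.3 F [-0.2 -0.  -1.3] w 0.0256 q [-14.  37. 106. 117.  15. -41.]
```

View pics/w7.png

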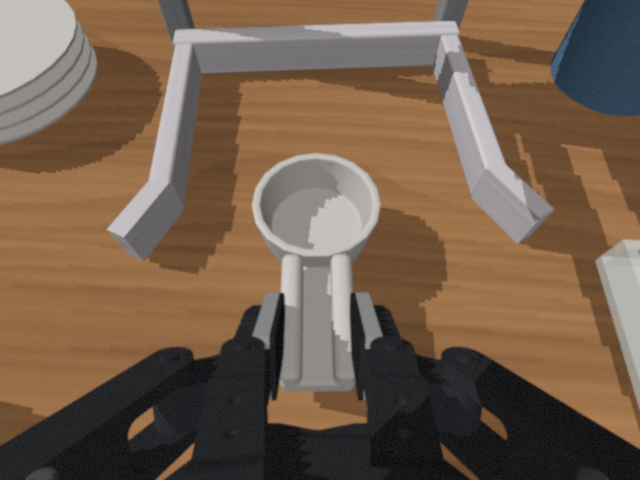

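```bash
python3 - <<'E'
from kin import *
q=h.status.observe()["q"]
W=[((.6484,.0155,.05),45,4.3),((.59,.01,.07),45,4.3),((.53,.008,.085),45,4.3),((.54,-.1,.09),45,2.5),((.56,-.2,.095),45,.5)]
for w in W:
    q,e=ik(*w,q);print(np.round(q),round(e,3))
h.plan([w+(n,) for w,n in zip(W,(2,4,4,5,5))],hand=0)
E
```

```text
[-14.  35. 106. 107.  14. -31.] 0.0
[-17.  29. 114. 113.  16. -40.] 0.0
[-21.  24. 123. 117.  20. -47.] 0.0
[-35.  25. 119.  93.  26. -33.] 0.0
[-44.  27. 110.  77.  31. -21.] 0.0
[{"hand":0,"dx":-0.58,"dy":-0.59,"dz":-0.00,"ax":-0.02,"ay":0.01,"az":-0.02},{"hand":0,"dx":-0.58,"dy":-0.59,"dz":-0.00,"ax":-0.02,"ay":0.01,"az":-0.02},{"hand":0,"dx":0.68,"dy":-1.39,"dz":0.03,"ax":0.00,"ay":0.00,"az":0.00},{"hand":0,"dx":0.68,"dy":-1.39,"dz":0.03,"ax":0.00,"ay":0.00,"az":0.00},{"hand":0,"dx":0.68,"dy":-1.39,"dz":0.03,"ax":0.00,"ay":0.00,"az":0.00}]
[{"hand":0,"dx":0.68,"dy":-1.39,"dz":0.03,"ax":0.00,"ay":0.00,"az":0.00},{"hand":0,"dx":0.80,"dy":-1.33,"dz":-0.06,"ax":0.00,"ay":0.00,"az":0.00},{"hand":0,"dx":0.80,"dy":-1.33,"dz":-0.06,"ax":0.00,"ay":0.00,"az":0.00},{"hand":0,"dx":0.80,"dy":-1.33,"dz":-0.06,"ax":0.00,"ay":0.00,"az":0.00},{"hand":0,"dx":0.80,"dy":-1.33,"dz":-0.06,"ax":0.00,"ay":0.00,"az":0.00}]
[{"hand":0,"dx":-0.10,"dy":-0.04,"dz":2.18,"ax":0.25,"ay":0.25,"az":0.00},{"hand":0,"dx":-0.11,"dy":-0.03,"dz":2.18,"ax":0.25,"ay":0.25,"az":0.00},{"hand":0,"dx":-0.12,"dy":-0.02,"dz":2.18,"ax":0.25,"ay":0.25,"az":0.00},{"hand":0,"dx":-0.13,"dy":-0.02,"dz":2.18,"ax":0.25,"ay":0.25,"az":0.00},{"hand":0,"dx":-0.14,"dy":-0.01,"dz":2.18,"ax":0.25,"ay":0.25,"az":0.00}]
[{"hand":0,"dx":-0.29,"dy":0.15,"dz":2.02,"ax":0.28,"ay":0.28,"az":0.00},{"hand":0,"dx":-0.30,"dy":0.16,"dz":2.02,"ax":0.28,"ay":0.28,"az":0.00},{"hand":0,"dx":-0.31,"dy":0.17,"dz":2.02,"ax":0.28,"ay":0.28,"az":0.00},{"hand":0,"dx":-0.32,"dy":0.18,"dz":2.02,"ax":0.28,"ay":0.28,"az":0.00},{"hand":0,"dx":-0.33,"dy":0.19,"dz":2.02,"ax":0.28,"ay":0.28,"az":0.00}]
```

jog_arm:
  rows:
    - {"hand": 0, "dx": -0.6, "dy": -0.6, "dz": 0, "ax": 0, "ay": 0, "az": 0}
    - {"hand": 0, "dx": -0.6, "dy": -0.6, "dz": 0, "ax": 0, "ay": 0, "az": 0}
    - {"hand": 0, "dx": 0.7, "dy": -1.4, "dz": 0, "ax": 0, "ay": 0, "az": 0}
    - {"hand": 0, "dx": 0.7, "dy": -1.4, "dz": 0, "ax": 0, "ay": 0, "az": 0}
    - {"hand": 0, "dx": 0.7, "dy": -1.4, "dz": 0, "ax": 0, "ay": 0, "az": 0}

```text
time_s: 10.08
position: [0.6168, 0.0133, 0.0516]
tool_rot: [[-0.705, 0.705, 0.075], [-0.054, 0.052, -0.997], [-0.707, -0.707, 0.001]]
ft_force: [-0.4, 0.2, -1.2]
grip_width: 0.025
```

jog_arm:
  rows:
    - {"hand": 0, "dx": 0.7, "dy": -1.4, "dz": 0, "ax": 0, "ay": 0, "az": 0}
    - {"hand": 0, "dx": 0.8, "dy": -1.3, "dz": 0, "ax": 0, "ay": 0, "az": 0}
    - {"hand": 0, "dx": 0.8, "dy": -1.3, "dz": 0, "ax": 0, "ay": 0, "az": 0}
    - {"hand": 0, "dx": 0.8, "dy": -1.3, "dz": 0, "ax": 0, "ay": 0, "az": 0}
    - {"hand": 0, "dx": 0.8, "dy": -1.3, "dz": 0, "ax": 0, "ay": 0, "az": 0}

```text
time_s: 10.5
position: [0.5426, 0.0077, 0.0706]
tool_rot: [[-0.705, 0.705, 0.075], [-0.054, 0.052, -0.997], [-0.707, -0.707, 0.001]]
ft_force: [0.2, -0.9, -1.8]
grip_width: 0.0251
```

jog_arm:
  rows:
    - {"hand": 0, "dx": -0.1, "dy": 0, "dz": 2.2, "ax": 0.25, "ay": 0.25, "az": 0}
    - {"hand": 0, "dx": -0.1, "dy": 0, "dz": 2.2, "ax": 0.25, "ay": 0.25, "az": 0}
    - {"hand": 0, "dx": -0.1, "dy": 0, "dz": 2.2, "ax": 0.25, "ay": 0.25, "az": 0}
    - {"hand": 0, "dx": -0.1, "dy": 0, "dz": 2.2, "ax": 0.25, "ay": 0.25, "az": 0}
    - {"hand": 0, "dx": -0.1, "dy": 0, "dz": 2.2, "ax": 0.25, "ay": 0.25, "az": 0}

```text
time_s: 10.92
position: [0.5537, -0.103, 0.0741]
tool_rot: [[-0.706, 0.707, 0.044], [-0.032, 0.03, -0.999], [-0.707, -0.707, 0.001]]
ft_force: [0.3, 1.2, -1.6]
grip_width: 0.0252
```

jog_arm:
  rows:
    - {"hand": 0, "dx": -0.3, "dy": 0.2, "dz": 2.0, "ax": 0.28, "ay": 0.28, "az": 0}
    - {"hand": 0, "dx": -0.3, "dy": 0.2, "dz": 2.0, "ax": 0.28, "ay": 0.28, "az": 0}
    - {"hand": 0, "dx": -0.3, "dy": 0.2, "dz": 2.0, "ax": 0.28, "ay": 0.28, "az": 0}
    - {"hand": 0, "dx": -0.3, "dy": 0.2, "dz": 2.0, "ax": 0.28, "ay": 0.28, "az": 0}
    - {"hand": 0, "dx": -0.3, "dy": 0.2, "dz": 2.0, "ax": 0.28, "ay": 0.28, "az": 0}

```text
time_s: 11.33
position: [0.5745, -0.2023, 0.0776]
tool_rot: [[-0.707, 0.707, 0.009], [-0.007, 0.006, -1.0], [-0.707, -0.707, 0.001]]
ft_force: [-0.1, 0.3, -2.1]
grip_width: 0.0255
```

```bash
python3 - <<'E'
from kin import *
h.st(); h.look("wrist",out="w8");p=h.state();np.savez("w8.npz",p=p[0],R=p[1])
print(h.proj("wrist",h.w((0.6232,-.2037,np.radians(.45)),[[.075,.075,.022],[.075,-.075,.022],[-.075,-.075,.022],[-.075,.075,.022]]),p))
E
```

```text
t 11.33 TCP [ 0.5745 -0.2023  0.0776] G [ 0.561  -0.2024  0.0911] lean 45.0 yaw 0.5 F [-0.1  0.3 -2.1] w 0.0255 q [-44.  28. 110.  78.  31. -22.]
[[207.14174203 164.24155293]
 [415.25027337 164.27471561]
 [449.89913383 380.24638019]
 [169.77634554 380.74746775]]
```

View pics/w8.png

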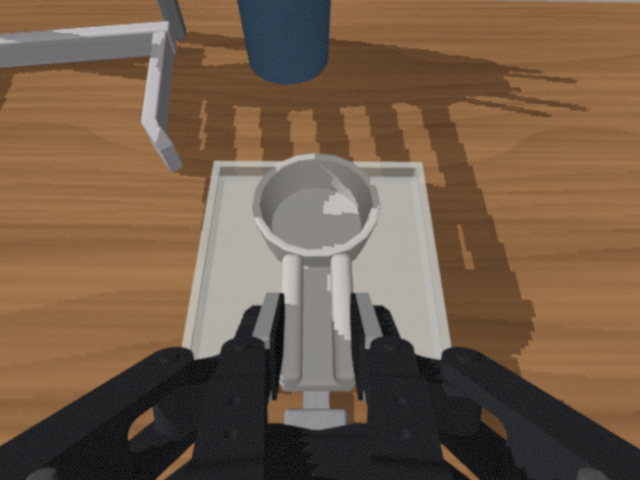

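```bash
python3 - <<'E'
from kin import *
W=[((.600,-.207,.08),45,.5,3),((.600,-.207,.04),45,.5,4),((.600,-.207,.0295),45,.5,3)]
q=h.status.observe()["q"]
for w in W:
    q,e=ik(*w[:3],q);print(np.round(q),round(e,3))
h.plan(W,hand=0)
E
```

```text
[-41.  31. 105.  77.  29. -17.] 0.0
[-41.  36. 107.  88.  28. -30.] 0.0
[-41.  37. 107.  91.  28. -33.] 0.0
[{"hand":0,"dx":-0.61,"dy":1.17,"dz":0.02,"ax":-0.09,"ay":0.01,"az":-0.03},{"hand":0,"dx":-0.61,"dy":1.17,"dz":0.03,"ax":-0.09,"ay":0.01,"az":-0.03},{"hand":0,"dx":-0.61,"dy":1.17,"dz":0.03,"ax":-0.09,"ay":0.01,"az":-0.03},{"hand":0,"dx":0.71,"dy":0.71,"dz":0.00,"ax":0.00,"ay":0.00,"az":0.00},{"hand":0,"dx":0.71,"dy":0.71,"dz":0.00,"ax":0.00,"ay":0.00,"az":0.00}]
[{"hand":0,"dx":0.71,"dy":0.71,"dz":0.00,"ax":0.00,"ay":0.00,"az":0.00},{"hand":0,"dx":0.71,"dy":0.71,"dz":0.00,"ax":0.00,"ay":0.00,"az":0.00},{"hand":0,"dx":0.25,"dy":0.25,"dz":0.00,"ax":0.00,"ay":0.00,"az":0.00},{"hand":0,"dx":0.25,"dy":0.25,"dz":0.00,"ax":0.00,"ay":0.00,"az":0.00},{"hand":0,"dx":0.25,"dy":0.25,"dz":0.00,"ax":0.00,"ay":0.00,"az":0.00}]
```

jog_arm:
  rows:
    - {"hand": 0, "dx": -0.6, "dy": 1.15, "dz": 0.1, "ax": 0, "ay": 0, "az": 0}
    - {"hand": 0, "dx": -0.6, "dy": 1.15, "dz": 0.1, "ax": 0, "ay": 0, "az": 0}
    - {"hand": 0, "dx": -0.6, "dy": 1.15, "dz": 0.1, "ax": 0, "ay": 0, "az": 0}
    - {"hand": 0, "dx": 0.7, "dy": 0.7, "dz": 0, "ax": 0, "ay": 0, "az": 0}
    - {"hand": 0, "dx": 0.7, "dy": 0.7, "dz": 0, "ax": 0, "ay": 0, "az": 0}

```text
time_s: 11.8
position: [0.6122, -0.2038, 0.0461]
tool_rot: [[-0.706, 0.708, 0.01], [-0.008, 0.006, -1.0], [-0.708, -0.706, 0.002]]
ft_force: [-0.5, 0.3, -2.2]
grip_width: 0.0252
```

jog_arm:
  rows:
    - {"hand": 0, "dx": 0.7, "dy": 0.7, "dz": 0, "ax": 0, "ay": 0, "az": 0}
    - {"hand": 0, "dx": 0.7, "dy": 0.7, "dz": 0, "ax": 0, "ay": 0, "az": 0}
    - {"hand": 0, "dx": 0.2, "dy": 0.2, "dz": 0, "ax": 0, "ay": 0, "az": 0}
    - {"hand": 0, "dx": 0.2, "dy": 0.2, "dz": 0, "ax": 0, "ay": 0, "az": 0}
    - {"hand": 0, "dx": 0.2, "dy": 0.2, "dz": 0, "ax": 0, "ay": 0, "az": 0}

```text
time_s: 12.22
position: [0.6117, -0.204, 0.018]
tool_rot: [[-0.707, 0.708, 0.01], [-0.007, 0.006, -1.0], [-0.708, -0.707, 0.001]]
ft_force: [-1.3, 0.0, -0.8]
grip_width: 0.0251
```

```bash
python3 - <<'E'
from kin import *
h.st(); h.look("wrist",out="w9")
E
```

```text
t 12.22 TCP [ 0.6117 -0.204   0.018 ] G [ 0.5983 -0.2041  0.0314] lean 45.0 yaw 0.6 F [-1.3  0.  -0.8] w 0.0251 q [-41.  37. 107.  91.  28. -33.]
```

View pics/w9.png

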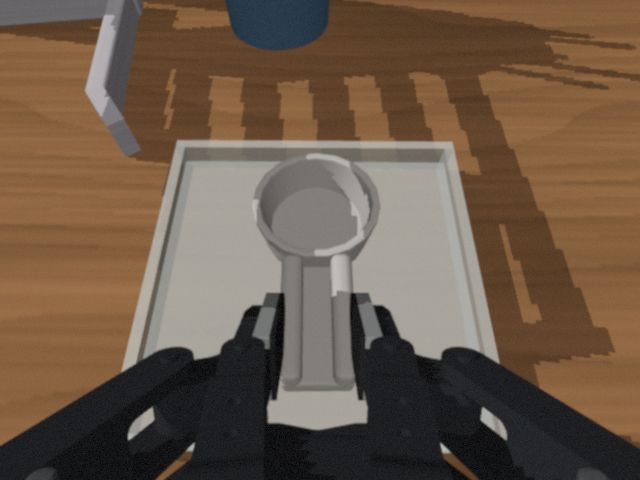

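jog_arm:
  rows:
    - {"hand": 0, "dx": 0.1, "dy": 0.1, "dz": 0, "ax": 0, "ay": 0, "az": 0}
    - {"hand": 0, "dx": 0.1, "dy": 0.1, "dz": 0, "ax": 0, "ay": 0, "az": 0}
    - {"hand": 0, "dx": 0, "dy": 0, "dz": 0, "ax": 0, "ay": 0, "az": 0}
    - {"hand": 0, "dx": 0, "dy": 0, "dz": 0, "ax": 0, "ay": 0, "az": 0}
    - {"hand": 0, "dx": 0, "dy": 0, "dz": 0, "ax": 0, "ay": 0, "az": 0}

```text
time_s: 12.68
position: [0.6117, -0.204, 0.0153]
tool_rot: [[-0.707, 0.708, 0.01], [-0.007, 0.006, -1.0], [-0.708, -0.707, 0.001]]
ft_force: [0.3, 0.0, -1.1]
grip_width: 0.0249
```

jog_arm:
  rows:
    - {"hand": 0, "dx": 0.07, "dy": 0.07, "dz": 0, "ax": 0, "ay": 0, "az": 0}
    - {"hand": 0, "dx": 0, "dy": 0, "dz": 0, "ax": 0, "ay": 0, "az": 0}
    - {"hand": 0, "dx": 0, "dy": 0, "dz": 0, "ax": 0, "ay": 0, "az": 0}
    - {"hand": 0, "dx": 0, "dy": 0, "dz": 0, "ax": 0, "ay": 0, "az": 0}
    - {"hand": 0, "dx": 0, "dy": 0, "dz": 0, "ax": 0, "ay": 0, "az": 0}

```text
time_s: 13.1
position: [0.6119, -0.2041, 0.0149]
tool_rot: [[-0.706, 0.709, 0.01], [-0.007, 0.006, -1.0], [-0.709, -0.706, 0.001]]
ft_force: [-3.1, -0.6, 5.5]
grip_width: 0.0254
```

Contact: the force went from -1 N to +5.5 N. I'll release slowly.

jog_arm:
  rows:
    - {"hand": 0.35, "dx": 0, "dy": 0, "dz": 0, "ax": 0, "ay": 0, "az": 0}
    - {"hand": 0.5, "dx": 0, "dy": 0, "dz": 0, "ax": 0, "ay": 0, "az": 0}
    - {"hand": 0.7, "dx": 0, "dy": 0, "dz": 0, "ax": 0, "ay": 0, "az": 0}
    - {"hand": 0.8, "dx": 0, "dy": 0, "dz": 0, "ax": 0, "ay": 0, "az": 0}
    - {"hand": 0.8, "dx": 0, "dy": 0, "dz": 0, "ax": 0, "ay": 0, "az": 0}

```text
time_s: 13.52
position: [0.6117, -0.2039, 0.014]
tool_rot: [[-0.707, 0.707, 0.01], [-0.007, 0.006, -1.0], [-0.707, -0.707, 0.001]]
ft_force: [-0.4, -0.8, -0.2]
grip_width: 0.0682
```

```bash
python3 - <<'E'
from kin import *
h.st(); h.look("wrist",out="w10"); h.look("top",(330,170,430,270),6,"t10")
E
```

```text
t 13.52 TCP [ 0.6117 -0.2039  0.014 ] G [ 0.5982 -0.2041  0.0274] lean 45.0 yaw 0.6 F [-0.4 -0.8 -0.2] w 0.0682 q [-41.  37. 107.  92.  28. -35.]
```

View pics/w10.png

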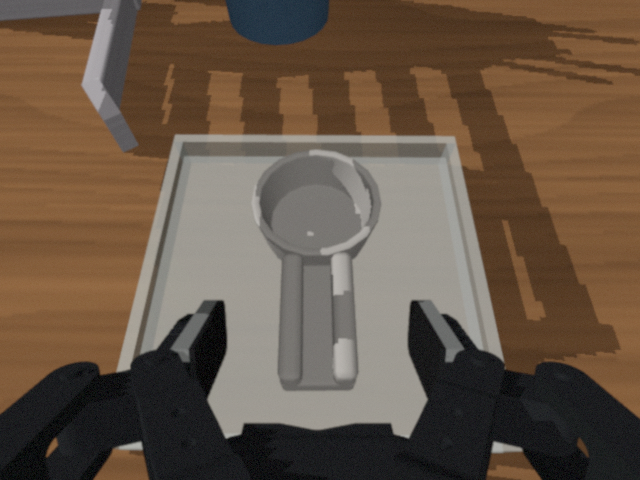

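View pics/t10.png

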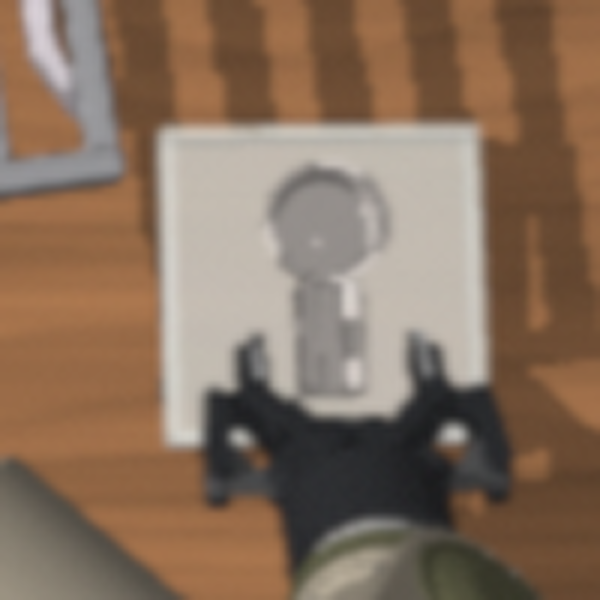

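```bash
python3 - <<'E'
from kin import *
f=h.Rt(45,.5)[:,1]; g=np.array([.516,-.2045,.026])
W=[((.560,-.204,.065),45,.5,3),((.50,-.2045,.10),45,.5,4),((.466,-.2045,.076),45,.5,3),]
q=h.status.observe()["q"]
for w in W+[(g,45,.5)]:
    q,e=ik(*w[:3],q);print(np.round(q),round(e,3))
h.plan(W,hand=.8)
E
```

```text
[-45.  31. 111.  86.  30. -30.] 0.0
[-51.  24. 117.  79.  34. -29.] 0.0
[-56.  26. 123.  87.  36. -43.] 0.0
[-49.  35. 119. 100.  33. -52.] 0.0
[{"hand":0.8,"dx":0.01,"dy":-1.79,"dz":-0.01,"ax":0.00,"ay":0.02,"az":-0.01},{"hand":0.8,"dx":0.01,"dy":-1.79,"dz":-0.01,"ax":0.00,"ay":0.02,"az":-0.01},{"hand":0.8,"dx":0.01,"dy":-1.79,"dz":-0.01,"ax":0.00,"ay":0.02,"az":-0.01},{"hand":0.8,"dx":0.44,"dy":-1.68,"dz":-0.00,"ax":0.00,"ay":0.00,"az":0.00},{"hand":0.8,"dx":0.44,"dy":-1.68,"dz":-0.00,"ax":0.00,"ay":0.00,"az":0.00}]
[{"hand":0.8,"dx":0.44,"dy":-1.68,"dz":-0.00,"ax":0.00,"ay":0.00,"az":0.00},{"hand":0.8,"dx":0.44,"dy":-1.68,"dz":-0.00,"ax":0.00,"ay":0.00,"az":0.00},{"hand":0.8,"dx":1.37,"dy":-0.24,"dz":-0.01,"ax":0.00,"ay":0.00,"az":0.00},{"hand":0.8,"dx":1.37,"dy":-0.24,"dz":-0.01,"ax":0.00,"ay":0.00,"az":0.00},{"hand":0.8,"dx":1.37,"dy":-0.24,"dz":-0.01,"ax":0.00,"ay":0.00,"az":0.00}]
```

jog_arm:
  rows:
    - {"hand": 0.8, "dx": 0, "dy": -1.8, "dz": 0, "ax": 0, "ay": 0, "az": 0}
    - {"hand": 0.8, "dx": 0, "dy": -1.8, "dz": 0, "ax": 0, "ay": 0, "az": 0}
    - {"hand": 0.8, "dx": 0, "dy": -1.8, "dz": 0, "ax": 0, "ay": 0, "az": 0}
    - {"hand": 0.8, "dx": 0.45, "dy": -1.7, "dz": 0, "ax": 0, "ay": 0, "az": 0}
    - {"hand": 0.8, "dx": 0.45, "dy": -1.7, "dz": 0, "ax": 0, "ay": 0, "az": 0}

```text
time_s: 14.03
position: [0.5425, -0.2045, 0.0705]
tool_rot: [[-0.707, 0.708, 0.01], [-0.008, 0.006, -1.0], [-0.708, -0.707, 0.001]]
ft_force: [0.3, -0.4, 0.0]
grip_width: 0.0685
```

jog_arm:
  rows:
    - {"hand": 0.8, "dx": 0.45, "dy": -1.7, "dz": 0, "ax": 0, "ay": 0, "az": 0}
    - {"hand": 0.8, "dx": 0.45, "dy": -1.7, "dz": 0, "ax": 0, "ay": 0, "az": 0}
    - {"hand": 0.8, "dx": 1.35, "dy": -0.2, "dz": 0, "ax": 0, "ay": 0, "az": 0}
    - {"hand": 0.8, "dx": 1.35, "dy": -0.2, "dz": 0, "ax": 0, "ay": 0, "az": 0}
    - {"hand": 0.8, "dx": 1.35, "dy": -0.2, "dz": 0, "ax": 0, "ay": 0, "az": 0}

```text
time_s: 14.45
position: [0.4793, -0.2054, 0.0634]
tool_rot: [[-0.706, 0.708, 0.009], [-0.008, 0.005, -1.0], [-0.708, -0.706, 0.002]]
ft_force: [0.4, -0.5, 0.0]
grip_width: 0.0681
```

```bash
python3 - <<'E'
from kin import *
h.st(); h.look("wrist",out="w11");p=h.state()
print(h.proj("wrist",h.w((0.6232,-.2045,np.radians(.45)),[[-.075,-.075,.022],[-.075,.075,.022],[-.105,0,.04],[-.117,.015,.04],[-.117,-.015,.04],[-.093,.015,.04],[-.093,-.015,.04]]),p))
h.plan([((.516,-.2045,.026),45,.5,8)],hand=.8)
E
```

```text
t 14.45 TCP [ 0.4793 -0.2054  0.0634] G [ 0.4659 -0.2055  0.0768] lean 45.1 yaw 0.5 F [ 0.4 -0.5  0. ] w 0.0681 q [-56.  26. 123.  87.  36. -43.]
[[437.57301702 210.82121016]
 [195.39722546 210.82361467]
 [316.28861541 238.10849682]
 [287.82223302 257.77765154]
 [344.69058395 257.78582077]
 [289.39928509 219.47992429]
 [343.24891959 219.48088801]]
[{"hand":0.8,"dx":-0.02,"dy":0.89,"dz":0.00,"ax":0.00,"ay":-0.00,"az":0.01},{"hand":0.8,"dx":-0.02,"dy":0.89,"dz":0.00,"ax":0.00,"ay":-0.00,"az":0.01},{"hand":0.8,"dx":-0.02,"dy":0.89,"dz":0.00,"ax":0.00,"ay":-0.00,"az":0.01},{"hand":0.8,"dx":-0.02,"dy":0.89,"dz":0.00,"ax":0.00,"ay":-0.00,"az":0.01},{"hand":0.8,"dx":-0.02,"dy":0.89,"dz":0.00,"ax":0.00,"ay":-0.00,"az":0.01}]
[{"hand":0.8,"dx":-0.02,"dy":0.89,"dz":0.00,"ax":0.00,"ay":-0.00,"az":0.01},{"hand":0.8,"dx":-0.02,"dy":0.89,"dz":0.00,"ax":0.00,"ay":-0.00,"az":0.01},{"hand":0.8,"dx":-0.02,"dy":0.89,"dz":0.00,"ax":0.00,"ay":-0.00,"az":0.01},{"hand":0.8,"dx":0.00,"dy":0.00,"dz":0.00,"ax":0.00,"ay":0.00,"az":0.00},{"hand":0.8,"dx":0.00,"dy":0.00,"dz":0.00,"ax":0.00,"ay":0.00,"az":0.00}]
```

View pics/w11.png

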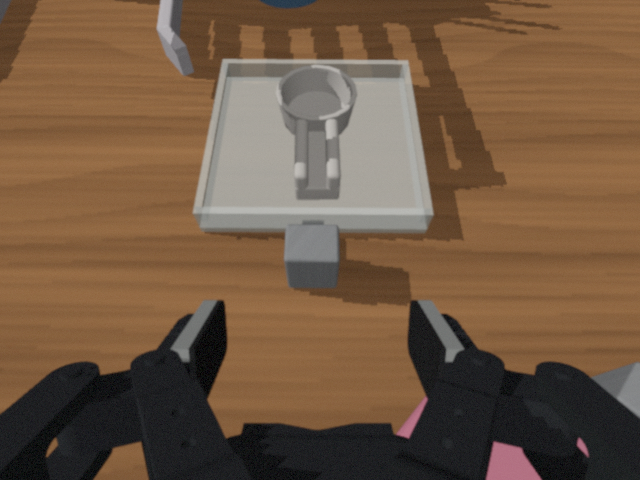

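jog_arm:
  rows:
    - {"hand": 0.8, "dx": 0, "dy": 1.0, "dz": -0.05, "ax": 0, "ay": 0, "az": 0}
    - {"hand": 0.8, "dx": 0, "dy": 1.0, "dz": -0.05, "ax": 0, "ay": 0, "az": 0}
    - {"hand": 0.8, "dx": 0, "dy": 1.0, "dz": -0.05, "ax": 0, "ay": 0, "az": 0}
    - {"hand": 0.8, "dx": 0, "dy": 1.0, "dz": -0.05, "ax": 0, "ay": 0, "az": 0}
    - {"hand": 0.8, "dx": 0, "dy": 1.0, "dz": -0.05, "ax": 0, "ay": 0, "az": 0}

```text
time_s: 14.92
position: [0.5159, -0.2024, 0.0276]
tool_rot: [[-0.707, 0.708, 0.01], [-0.007, 0.006, -1.0], [-0.708, -0.707, 0.001]]
ft_force: [-0.8, 0.5, 0.3]
grip_width: 0.0684
```

jog_arm:
  rows:
    - {"hand": 0.8, "dx": 0, "dy": 0.8, "dz": 0, "ax": 0, "ay": 0, "az": 0}
    - {"hand": 0.8, "dx": 0, "dy": 0.7, "dz": 0, "ax": 0, "ay": 0, "az": 0}
    - {"hand": 0.8, "dx": 0.05, "dy": 0.4, "dz": 0, "ax": 0, "ay": 0, "az": 0}
    - {"hand": 0.8, "dx": 0, "dy": 0, "dz": 0, "ax": 0, "ay": 0, "az": 0}
    - {"hand": 0.8, "dx": 0, "dy": 0, "dz": 0, "ax": 0, "ay": 0, "az": 0}

```text
time_s: 15.33
position: [0.5281, -0.2021, 0.014]
tool_rot: [[-0.707, 0.707, 0.01], [-0.007, 0.007, -1.0], [-0.707, -0.707, 0.0]]
ft_force: [-0.1, 0.6, -0.4]
grip_width: 0.0682
```

```bash
python3 - <<'E'
from kin import *
h.st(); h.look("wrist",out="w12")
E
```

```text
t 15.33 TCP [ 0.5281 -0.2021  0.014 ] G [ 0.5147 -0.2023  0.0275] lean 45.0 yaw 0.6 F [-0.1  0.6 -0.4] w 0.0682 q [-49.  35. 119. 100.  33. -52.]
```

View pics/w12.png

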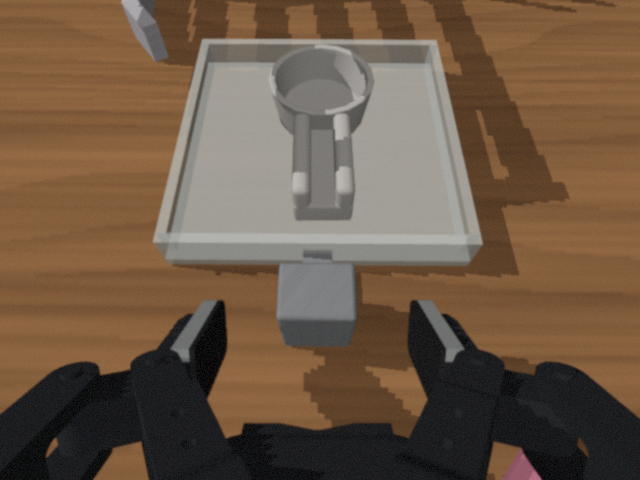

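jog_arm:
  rows:
    - {"hand": 0.6, "dx": 0.2, "dy": 0.2, "dz": 0, "ax": 0, "ay": 0, "az": 0}
    - {"hand": 0.4, "dx": 0, "dy": 0, "dz": 0, "ax": 0, "ay": 0, "az": 0}
    - {"hand": 0.2, "dx": 0, "dy": 0, "dz": 0, "ax": 0, "ay": 0, "az": 0}
    - {"hand": 0, "dx": 0, "dy": 0, "dz": 0, "ax": 0, "ay": 0, "az": 0}
    - {"hand": 0, "dx": 0, "dy": 0, "dz": 0, "ax": 0, "ay": 0, "az": 0}
  newtons: 120

```text
time_s: 15.8
position: [0.5282, -0.2023, 0.0117]
tool_rot: [[-0.706, 0.708, 0.009], [-0.007, 0.006, -1.0], [-0.708, -0.706, 0.001]]
ft_force: [-2.9, 0.9, 4.3]
grip_width: 0.0256
```

```bash
python3 - <<'E'
from kin import *
h.st(); h.look("wrist",out="w13")
q=h.status.observe()["q"]
S=(.763,.0174,np.radians(7.1))
def blk(x,y,z=.025): return h.w(S,[x-.1065,y,z])[0]
W=[(blk(-.175,-.10),45,4),(blk(-.175,0),45,7.1),(blk(-.1,0),45,7.1),(blk(0,0),45,7.1)]
for w in W:
    q,e=ik(*w[:3],q);print(np.round(w[0],3),np.round(q),round(e,3))
E
```

```text
t 15.8 TCP [ 0.5282 -0.2023  0.0117] G [ 0.5147 -0.2025  0.0252] lean 45.1 yaw 0.5 F [-2.9  0.9  4.3] w 0.0256 q [-49.  35. 119. 101.  33. -53.]
[ 0.496 -0.117  0.025] [-43.  34. 127. 114.  34. -65.] 0.0
[ 0.484 -0.017  0.025] [-30.  34. 133. 132.  35. -76.] 0.0
[ 0.558 -0.008  0.025] [-23.  34. 121. 127.  26. -62.] 0.0
[0.657 0.004 0.025] [-17.  38. 105. 109.  17. -37.] 0.0
```

View pics/w13.png

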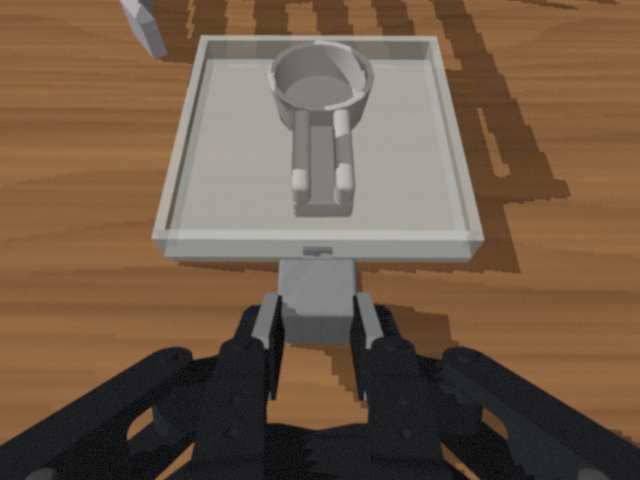

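```bash
python3 - <<'E'
from kin import *
S=(.763,.0174,np.radians(7.1))
def blk(x,y,z=.0252): return h.w(S,[x-.1065,y,z])[0]
h.plan([(blk(-.18,-.15),45,3,8),(blk(-.18,0),45,7.1,17)],hand=0)
E
```

```text
[{"hand":0,"dx":0.15,"dy":-0.15,"dz":-0.45,"ax":-0.22,"ay":-0.21,"az":-0.01},{"hand":0,"dx":0.15,"dy":-0.15,"dz":-0.46,"ax":-0.22,"ay":-0.21,"az":-0.01},{"hand":0,"dx":0.15,"dy":-0.15,"dz":-0.46,"ax":-0.22,"ay":-0.21,"az":-0.01},{"hand":0,"dx":0.15,"dy":-0.15,"dz":-0.46,"ax":-0.22,"ay":-0.21,"az":-0.01},{"hand":0,"dx":0.14,"dy":-0.15,"dz":-0.46,"ax":-0.22,"ay":-0.21,"az":-0.01}]
[{"hand":0,"dx":0.14,"dy":-0.14,"dz":-0.46,"ax":-0.22,"ay":-0.21,"az":-0.01},{"hand":0,"dx":0.14,"dy":-0.14,"dz":-0.46,"ax":-0.22,"ay":-0.21,"az":-0.01},{"hand":0,"dx":0.14,"dy":-0.14,"dz":-0.46,"ax":-0.22,"ay":-0.21,"az":-0.01},{"hand":0,"dx":0.04,"dy":-0.04,"dz":-0.89,"ax":-0.17,"ay":-0.17,"az":0.00},{"hand":0,"dx":0.04,"dy":-0.04,"dz":-0.89,"ax":-0.17,"ay":-0.17,"az":0.00}]
[{"hand":0,"dx":0.04,"dy":-0.04,"dz":-0.89,"ax":-0.17,"ay":-0.17,"az":0.00},{"hand":0,"dx":0.04,"dy":-0.04,"dz":-0.89,"ax":-0.17,"ay":-0.17,"az":0.00},{"hand":0,"dx":0.03,"dy":-0.03,"dz":-0.89,"ax":-0.17,"ay":-0.17,"az":0.00},{"hand":0,"dx":0.03,"dy":-0.03,"dz":-0.89,"ax":-0.17,"ay":-0.17,"az":0.00},{"hand":0,"dx":0.03,"dy":-0.03,"dz":-0.89,"ax":-0.17,"ay":-0.17,"az":0.00}]
[{"hand":0,"dx":0.03,"dy":-0.03,"dz":-0.89,"ax":-0.17,"ay":-0.17,"az":0.00},{"hand":0,"dx":0.02,"dy":-0.02,"dz":-0.89,"ax":-0.17,"ay":-0.17,"az":0.00},{"hand":0,"dx":0.02,"dy":-0.02,"dz":-0.89,"ax":-0.17,"ay":-0.17,"az":0.00},{"hand":0,"dx":0.02,"dy":-0.02,"dz":-0.89,"ax":-0.17,"ay":-0.17,"az":0.00},{"hand":0,"dx":0.02,"dy":-0.02,"dz":-0.89,"ax":-0.17,"ay":-0.17,"az":0.00}]
[{"hand":0,"dx":0.01,"dy":-0.01,"dz":-0.89,"ax":-0.17,"ay":-0.17,"az":0.00},{"hand":0,"dx":0.01,"dy":-0.01,"dz":-0.89,"ax":-0.17,"ay":-0.17,"az":0.00},{"hand":0,"dx":0.01,"dy":-0.01,"dz":-0.89,"ax":-0.17,"ay":-0.17,"az":0.00},{"hand":0,"dx":0.01,"dy":-0.01,"dz":-0.89,"ax":-0.17,"ay":-0.17,"az":0.00},{"hand":0,"dx":0.00,"dy":-0.00,"dz":-0.89,"ax":-0.17,"ay":-0.17,"az":0.00}]
```

jog_arm:
  rows:
    - {"hand": 0, "dx": 0.15, "dy": -0.15, "dz": -0.3, "ax": -0.2, "ay": -0.2, "az": 0}
    - {"hand": 0, "dx": 0.15, "dy": -0.15, "dz": -0.45, "ax": -0.2, "ay": -0.2, "az": 0}
    - {"hand": 0, "dx": 0.15, "dy": -0.15, "dz": -0.45, "ax": -0.2, "ay": -0.2, "az": 0}
    - {"hand": 0, "dx": 0.15, "dy": -0.15, "dz": -0.45, "ax": -0.2, "ay": -0.2, "az": 0}
    - {"hand": 0, "dx": 0.15, "dy": -0.15, "dz": -0.45, "ax": -0.2, "ay": -0.2, "az": 0}

```text
time_s: 16.27
position: [0.5173, -0.1815, 0.0116]
tool_rot: [[-0.705, 0.708, 0.034], [-0.025, 0.023, -0.999], [-0.708, -0.706, 0.001]]
ft_force: [3.2, -3.5, 5.4]
grip_width: 0.0258
```

jog_arm:
  rows:
    - {"hand": 0, "dx": 0.15, "dy": -0.15, "dz": -0.45, "ax": -0.2, "ay": -0.2, "az": 0}
    - {"hand": 0, "dx": 0.15, "dy": -0.15, "dz": -0.45, "ax": -0.2, "ay": -0.2, "az": 0}
    - {"hand": 0, "dx": 0.15, "dy": -0.15, "dz": -0.5, "ax": -0.2, "ay": -0.2, "az": 0}
    - {"hand": 0, "dx": 0.05, "dy": -0.05, "dz": -0.7, "ax": -0.15, "ay": -0.15, "az": 0}
    - {"hand": 0, "dx": 0.05, "dy": -0.05, "dz": -0.8, "ax": -0.15, "ay": -0.15, "az": 0}

```text
time_s: 16.68
position: [0.5082, -0.1531, 0.0115]
tool_rot: [[-0.705, 0.707, 0.055], [-0.04, 0.038, -0.998], [-0.708, -0.706, 0.001]]
ft_force: [1.0, -5.2, 6.1]
grip_width: 0.0253
```

```bash
python3 - <<'E'
from kin import *
h.st(); h.look("wrist",out="w14")
E
```

```text
t 16.68 TCP [ 0.5082 -0.1531  0.0115] G [ 0.4948 -0.1538  0.0249] lean 45.1 yaw 3.2 F [ 1.  -5.2  6.1] w 0.0253 q [-47.  34. 125. 108.  35. -62.]
```

View pics/w14.png

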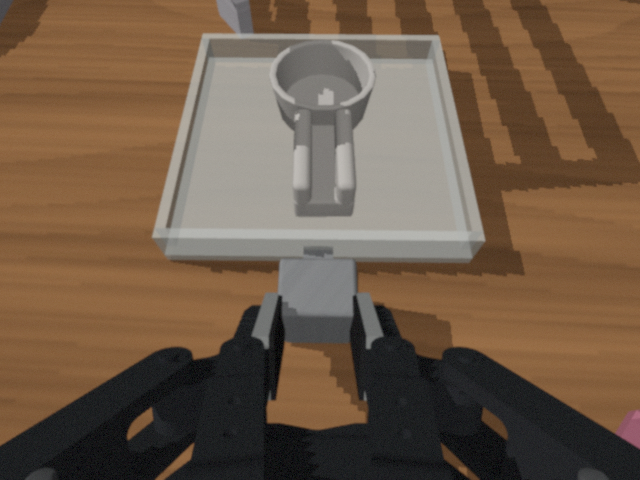

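The tray stays rigid in the grip, with no rotation. I'll continue the lateral slide.

jog_arm:
  rows:
    - {"hand": 0, "dx": 0.05, "dy": -0.05, "dz": -0.9, "ax": -0.17, "ay": -0.17, "az": 0}
    - {"hand": 0, "dx": 0.05, "dy": -0.05, "dz": -0.9, "ax": -0.17, "ay": -0.17, "az": 0}
    - {"hand": 0, "dx": 0.05, "dy": -0.05, "dz": -0.9, "ax": -0.17, "ay": -0.17, "az": 0}
    - {"hand": 0, "dx": 0.05, "dy": -0.05, "dz": -0.9, "ax": -0.17, "ay": -0.17, "az": 0}
    - {"hand": 0, "dx": 0.05, "dy": -0.05, "dz": -0.9, "ax": -0.17, "ay": -0.17, "az": 0}

```text
time_s: 17.15
position: [0.5017, -0.108, 0.0115]
tool_rot: [[-0.704, 0.706, 0.077], [-0.055, 0.054, -0.997], [-0.708, -0.706, 0.001]]
ft_force: [0.5, -5.5, 6.8]
grip_width: 0.0258
```

jog_arm:
  rows:
    - {"hand": 0, "dx": 0.03, "dy": -0.03, "dz": -0.9, "ax": -0.17, "ay": -0.17, "az": 0}
    - {"hand": 0, "dx": 0.03, "dy": -0.03, "dz": -0.9, "ax": -0.17, "ay": -0.17, "az": 0}
    - {"hand": 0, "dx": 0.03, "dy": -0.03, "dz": -0.9, "ax": -0.17, "ay": -0.17, "az": 0}
    - {"hand": 0, "dx": 0.03, "dy": -0.03, "dz": -0.9, "ax": -0.17, "ay": -0.17, "az": 0}
    - {"hand": 0, "dx": 0.03, "dy": -0.03, "dz": -0.9, "ax": -0.17, "ay": -0.17, "az": 0}

```text
time_s: 17.57
position: [0.4958, -0.0633, 0.0115]
tool_rot: [[-0.702, 0.705, 0.098], [-0.07, 0.068, -0.995], [-0.708, -0.706, 0.001]]
ft_force: [1.0, -5.7, 6.8]
grip_width: 0.0253
```

jog_arm:
  rows:
    - {"hand": 0, "dx": 0, "dy": 0, "dz": -0.9, "ax": -0.17, "ay": -0.17, "az": 0}
    - {"hand": 0, "dx": 0, "dy": 0, "dz": -0.9, "ax": -0.17, "ay": -0.17, "az": 0}
    - {"hand": 0, "dx": 0, "dy": 0, "dz": -0.9, "ax": -0.17, "ay": -0.17, "az": 0}
    - {"hand": 0, "dx": 0, "dy": 0, "dz": -0.9, "ax": -0.17, "ay": -0.17, "az": 0}
    - {"hand": 0, "dx": 0, "dy": 0, "dz": 0, "ax": 0, "ay": 0, "az": 0}

```text
time_s: 17.98
position: [0.4913, -0.0259, 0.0114]
tool_rot: [[-0.702, 0.703, 0.117], [-0.083, 0.083, -0.993], [-0.708, -0.706, 0.0]]
ft_force: [1.3, 2.1, 7.3]
grip_width: 0.0256
```

```bash
python3 - <<'E'
from kin import *
h.st(); h.look("wrist",out="w15");p=h.state()
S=(.763,.0174,np.radians(7.1))
print(h.proj("wrist",h.w(S,[[-.07,.108,.025],[-.07,-.108,.025],[-.04,.081,.025],[-.04,-.081,.025],[.075,.081,.025],[.075,-.081,.025]]),p))
def blk(x,y,z=.0252): return h.w(S,[x-.1065,y,z])[0]
h.plan([(blk(-.18,0),45,7.1,1)],hand=0)
E
```

```text
t 17.98 TCP [ 0.4913 -0.0259  0.0114] G [ 0.478  -0.0275  0.0248] lean 45.1 yaw 6.7 F [1.3 2.1 7.3] w 0.0256 q [-33.  34. 134. 131.  36. -77.]
[[ 1.38365348e+02  1.06047954e+00]
 [ 4.59688369e+02 -2.46212546e-01]
 [ 1.85609992e+02 -2.31638585e+01]
 [ 4.13936836e+02 -2.40605503e+01]
 [ 2.07147136e+02 -9.49755000e+01]
 [ 3.96677802e+02 -9.56368422e+01]]
[{"hand":0,"dx":-0.16,"dy":0.10,"dz":-0.94,"ax":-0.23,"ay":-0.23,"az":-0.06},{"hand":0,"dx":0.00,"dy":0.00,"dz":0.00,"ax":0.00,"ay":0.00,"az":0.00},{"hand":0,"dx":0.00,"dy":0.00,"dz":0.00,"ax":0.00,"ay":0.00,"az":0.00},{"hand":0,"dx":0.00,"dy":0.00,"dz":0.00,"ax":0.00,"ay":0.00,"az":0.00},{"hand":0,"dx":0.00,"dy":0.00,"dz":0.00,"ax":0.00,"ay":0.00,"az":0.00}]
```

View pics/w15.png

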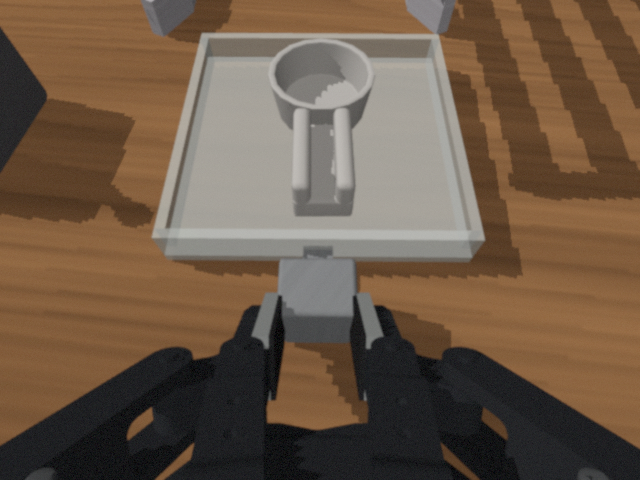

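jog_arm:
  rows:
    - {"hand": 0, "dx": -0.05, "dy": 0.05, "dz": -0.5, "ax": -0.15, "ay": -0.15, "az": 0}
    - {"hand": 0, "dx": -0.05, "dy": 0.05, "dz": -0.45, "ax": -0.1, "ay": -0.1, "az": 0}
    - {"hand": 0, "dx": -0.4, "dy": 0.4, "dz": 0, "ax": 0, "ay": 0, "az": 0}
    - {"hand": 0, "dx": -0.5, "dy": 0.5, "dz": 0, "ax": 0, "ay": 0, "az": 0}
    - {"hand": 0, "dx": -0.5, "dy": 0.5, "dz": 0, "ax": 0, "ay": 0, "az": 0}

```text
time_s: 18.45
position: [0.5102, -0.0141, 0.0113]
tool_rot: [[-0.702, 0.701, 0.123], [-0.086, 0.087, -0.992], [-0.706, -0.708, -0.001]]
ft_force: [-10.0, -1.3, 17.3]
grip_width: 0.0255
```

jog_arm:
  rows:
    - {"hand": 0, "dx": -0.5, "dy": 0.5, "dz": 0, "ax": 0, "ay": 0, "az": 0}
    - {"hand": 0, "dx": -0.5, "dy": 0.5, "dz": 0, "ax": 0, "ay": 0, "az": 0}
    - {"hand": 0, "dx": -0.3, "dy": 0.3, "dz": 0, "ax": 0, "ay": 0, "az": 0}
    - {"hand": 0, "dx": 0, "dy": 0, "dz": 0, "ax": 0, "ay": 0, "az": 0}
    - {"hand": 0, "dx": 0, "dy": 0, "dz": 0, "ax": 0, "ay": 0, "az": 0}

```text
time_s: 18.87
position: [0.5294, -0.0119, 0.0114]
tool_rot: [[-0.701, 0.702, 0.124], [-0.088, 0.088, -0.992], [-0.708, -0.706, 0.0]]
ft_force: [-0.6, 1.6, 8.1]
grip_width: 0.0258
```

```bash
python3 - <<'E'
from kin import *
h.st(); h.look("wrist",out="w16");p=h.state()
S=(.763,.0174,np.radians(7.1))
print(h.proj("wrist",h.w(S,[[-.07,.108,.025],[-.07,-.108,.025],[-.04,.081,.025],[-.04,-.081,.025],[.075,.081,.025],[.075,-.081,.025]]),p))
d=(h.w((0,0,-S[2]),[np.r_[(p[0]-.019*p[1][:,1])[:2]-S[:2],0]]));print("G in stand",d)
E
```

```text
t 18.87 TCP [ 0.5294 -0.0119  0.0114] G [ 0.516  -0.0136  0.0248] lean 45.1 yaw 7.1 F [-0.6  1.6  8.1] w 0.0258 q [-27.  34. 128. 131.  31. -70.]
[[141.24371858  36.08885664]
 [488.07198906  36.16589302]
 [192.06140294   8.21938474]
 [437.53318895   8.26774538]
 [214.63345231 -73.72594208]
 [415.88626381 -73.69985154]]
G in stand [[-2.48945894e-01 -2.12477294e-04  0.00000000e+00]]
```

View pics/w16.png

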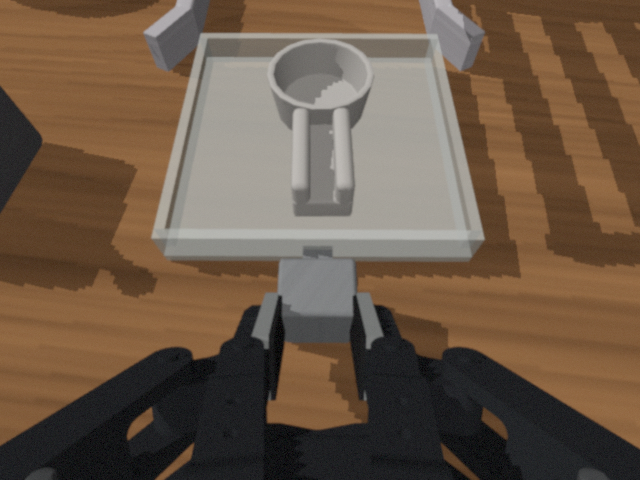

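jog_arm:
  rows:
    - {"hand": 0, "dx": -0.02, "dy": -0.02, "dz": -0.1, "ax": -0.32, "ay": -0.32, "az": 0}
    - {"hand": 0, "dx": 0, "dy": 0, "dz": 0, "ax": -0.32, "ay": -0.32, "az": 0}
    - {"hand": 0, "dx": -0.4, "dy": 0.4, "dz": 0, "ax": 0, "ay": 0, "az": 0}
    - {"hand": 0, "dx": -0.4, "dy": 0.4, "dz": 0.05, "ax": 0, "ay": 0, "az": 0}
    - {"hand": 0, "dx": 0, "dy": 0, "dz": 0, "ax": 0, "ay": 0, "az": 0}

```text
time_s: 19.33
position: [0.5406, -0.0102, 0.0116]
tool_rot: [[-0.7, 0.7, 0.139], [-0.099, 0.098, -0.99], [-0.707, -0.707, 0.0]]
ft_force: [-0.5, 0.2, 7.2]
grip_width: 0.0259
```

```bash
python3 - <<'E'
from kin import *
h.st(); h.look("wrist",out="w17");p=h.state()
S=(.763,.0174,np.radians(7.1))
print(h.proj("wrist",h.w(S,[[-.07,.108,.025],[-.07,-.108,.025],[-.04,.081,.025],[-.04,-.081,.025],[.075,.081,.025],[.075,-.081,.025]]),p))
d=(h.w((0,0,-S[2]),[np.r_[(p[0]-.019*p[1][:,1])[:2]-S[:2],0]]));print("G in stand",d)
im=cv2=None
import cv2
im=cv2.imread("pics/w17.png")[0:270,120:520];cv2.imwrite("pics/c17.png",cv2.resize(im,None,fx=2,fy=2,interpolation=cv2.INTER_CUBIC))
E
```

```text
t 19.33 TCP [ 0.5406 -0.0102  0.0116] G [ 0.5273 -0.012   0.0251] lean 45.0 yaw 8.0 F [-0.5  0.2  7.2] w 0.0259 q [-26.  34. 126. 128.  30. -67.]
[[142.1731092   46.03077351]
 [496.90559607  49.55874647]
 [194.466459    17.4325964 ]
 [445.23647422  19.78873314]
 [219.12320766 -67.57276466]
 [423.97219526 -65.97189279]]
G in stand [[-2.37562142e-01 -7.68289740e-05  0.00000000e+00]]
```

View pics/c17.png

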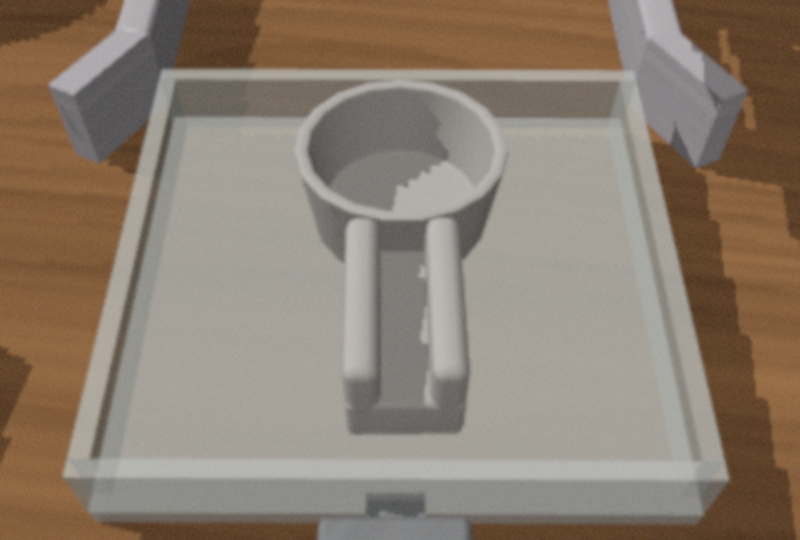

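jog_arm:
  rows:
    - {"hand": 0, "dx": -0.4, "dy": 0.4, "dz": 0.01, "ax": 0, "ay": 0, "az": 0}
    - {"hand": 0, "dx": -0.5, "dy": 0.5, "dz": 0.01, "ax": 0, "ay": 0, "az": 0}
    - {"hand": 0, "dx": -0.5, "dy": 0.5, "dz": 0.01, "ax": 0, "ay": 0, "az": 0}
    - {"hand": 0, "dx": -0.5, "dy": 0.5, "dz": 0.01, "ax": 0, "ay": 0, "az": 0}
    - {"hand": 0, "dx": 0, "dy": 0, "dz": 0, "ax": 0, "ay": 0, "az": 0}

```text
time_s: 19.8
position: [0.5677, -0.0068, 0.0117]
tool_rot: [[-0.7, 0.701, 0.14], [-0.099, 0.098, -0.99], [-0.708, -0.707, 0.001]]
ft_force: [3.5, 2.0, 3.3]
grip_width: 0.0255
```

```bash
python3 - <<'E'
from kin import *
h.st(); h.look("wrist",out="w18");p=h.state()
S=(.763,.0174,np.radians(7.1))
d=(h.w((0,0,-S[2]),[np.r_[(p[0]-.019*p[1][:,1])[:2]-S[:2],0]]));print("G in stand",d)
import cv2
im=cv2.imread("pics/w18.png")[0:270,120:520];cv2.imwrite("pics/c18.png",cv2.resize(im,None,fx=2,fy=2,interpolation=cv2.INTER_CUBIC))
E
```

```text
t 19.8 TCP [ 0.5677 -0.0068  0.0117] G [ 0.5544 -0.0087  0.0251] lean 45.0 yaw 8.0 F [3.5 2.  3.3] w 0.0255 q [-24.  35. 121. 125.  27. -62.]
G in stand [[-2.10304419e-01 -1.15315017e-04  0.00000000e+00]]
```

View pics/c18.png

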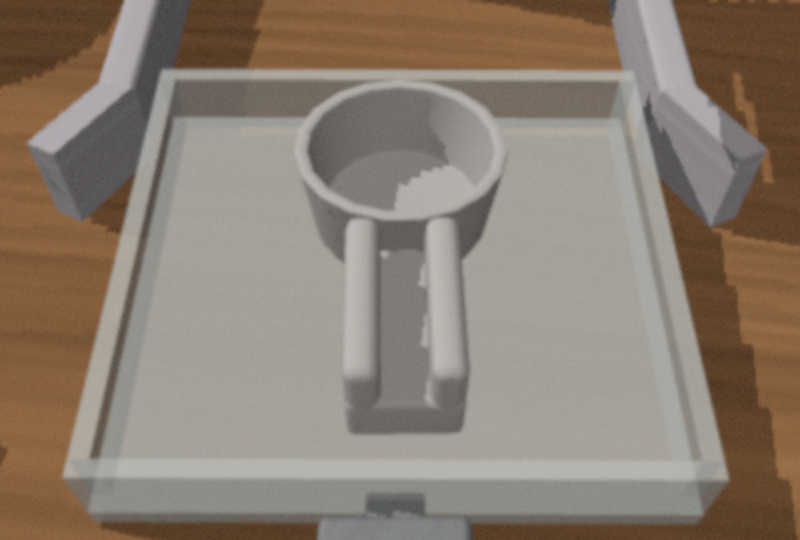

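jog_arm:
  rows:
    - {"hand": 0, "dx": -0.5, "dy": 0.5, "dz": 0.01, "ax": 0, "ay": 0, "az": 0}
    - {"hand": 0, "dx": -0.5, "dy": 0.5, "dz": 0.01, "ax": 0, "ay": 0, "az": 0}
    - {"hand": 0, "dx": -0.5, "dy": 0.5, "dz": 0.01, "ax": 0, "ay": 0, "az": 0}
    - {"hand": 0, "dx": -0.5, "dy": 0.5, "dz": 0.01, "ax": 0, "ay": 0, "az": 0}
    - {"hand": 0, "dx": -0.5, "dy": 0.5, "dz": 0.01, "ax": 0, "ay": 0, "az": 0}

```text
time_s: 20.27
position: [0.6016, -0.0026, 0.0115]
tool_rot: [[-0.701, 0.7, 0.139], [-0.098, 0.098, -0.99], [-0.707, -0.708, 0.0]]
ft_force: [-10.5, -0.2, 14.5]
grip_width: 0.0255
```

jog_arm:
  rows:
    - {"hand": 0, "dx": -0.5, "dy": 0.5, "dz": 0.01, "ax": 0, "ay": 0, "az": 0}
    - {"hand": 0, "dx": -0.5, "dy": 0.5, "dz": 0.01, "ax": 0, "ay": 0, "az": 0}
    - {"hand": 0, "dx": -0.5, "dy": 0.5, "dz": 0.01, "ax": 0, "ay": 0, "az": 0}
    - {"hand": 0, "dx": -0.5, "dy": 0.5, "dz": 0.01, "ax": 0, "ay": 0, "az": 0}
    - {"hand": 0, "dx": -0.3, "dy": 0.3, "dz": 0, "ax": 0, "ay": 0, "az": 0}

```text
time_s: 20.68
position: [0.6344, 0.0013, 0.0116]
tool_rot: [[-0.701, 0.7, 0.139], [-0.099, 0.098, -0.99], [-0.707, -0.707, 0.001]]
ft_force: [-9.8, -0.8, 14.2]
grip_width: 0.0259
```

```bash
python3 - <<'E'
from kin import *
h.st(); h.look("wrist",out="w19");p=h.state()
S=(.763,.0174,np.radians(7.1))
d=(h.w((0,0,-S[2]),[np.r_[(p[0]-.019*p[1][:,1])[:2]-S[:2],0]]));print("G in stand",d)
E
```

```text
t 20.68 TCP [0.6344 0.0013 0.0116] G [ 6.211e-01 -6.000e-04  2.500e-02] lean 45.0 yaw 8.0 F [-9.8 -0.8 14.2] w 0.0259 q [-19.  37. 111. 115.  21. -47.]
G in stand [[-0.14251247 -0.00033027  0.        ]]
```

View pics/w19.png

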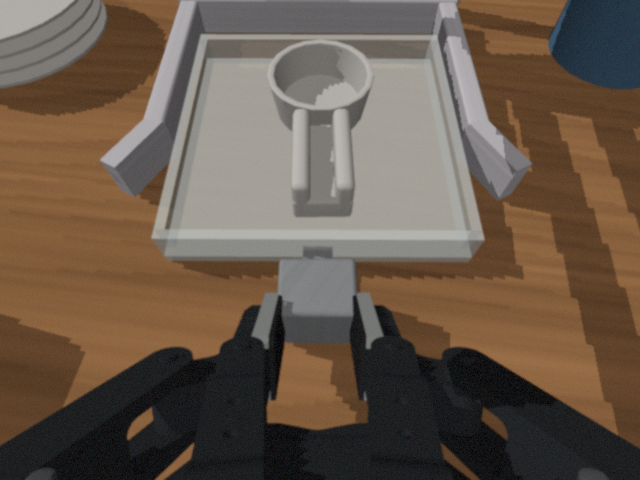

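jog_arm:
  rows:
    - {"hand": 0, "dx": -0.4, "dy": 0.4, "dz": 0.01, "ax": 0, "ay": 0, "az": 0}
    - {"hand": 0, "dx": -0.4, "dy": 0.4, "dz": 0.01, "ax": 0, "ay": 0, "az": 0}
    - {"hand": 0, "dx": -0.4, "dy": 0.4, "dz": 0.01, "ax": 0, "ay": 0, "az": 0}
    - {"hand": 0, "dx": -0.4, "dy": 0.4, "dz": 0.01, "ax": 0, "ay": 0, "az": 0}
    - {"hand": 0, "dx": -0.3, "dy": 0.3, "dz": 0, "ax": 0, "ay": 0, "az": 0}

```text
time_s: 21.15
position: [0.6609, 0.0045, 0.0116]
tool_rot: [[-0.701, 0.7, 0.139], [-0.099, 0.098, -0.99], [-0.707, -0.708, 0.001]]
ft_force: [-10.1, -1.0, 14.0]
grip_width: 0.0258
```

jog_arm:
  rows:
    - {"hand": 0, "dx": -0.15, "dy": 0.15, "dz": 0, "ax": 0, "ay": 0, "az": 0}
    - {"hand": 0, "dx": -0.15, "dy": 0.15, "dz": 0, "ax": 0, "ay": 0, "az": 0}
    - {"hand": 0, "dx": 0, "dy": 0, "dz": 0, "ax": 0, "ay": 0, "az": 0}
    - {"hand": 0, "dx": 0, "dy": 0, "dz": 0, "ax": 0, "ay": 0, "az": 0}
    - {"hand": 0, "dx": 0, "dy": 0, "dz": 0, "ax": 0, "ay": 0, "az": 0}

```text
time_s: 21.57
position: [0.6651, 0.005, 0.0116]
tool_rot: [[-0.7, 0.7, 0.139], [-0.099, 0.098, -0.99], [-0.707, -0.707, 0.001]]
ft_force: [-4.5, 0.2, 11.1]
grip_width: 0.0257
```

```bash
python3 - <<'E'
from kin import *
h.st(); h.look("wrist",out="w20");p=h.state()
S=(.763,.0174,np.radians(7.1))
d=(h.w((0,0,-S[2]),[np.r_[(p[0]-.019*p[1][:,1])[:2]-S[:2],0]]));print("G in stand",d)
E
```

```text
t 21.57 TCP [0.6651 0.005  0.0116] G [0.6518 0.0031 0.025 ] lean 45.0 yaw 8.0 F [-4.5  0.2 11.1] w 0.0257 q [-17.  38. 106. 108.  18. -38.]
G in stand [[-0.11208275 -0.00035805  0.        ]]
```

View pics/w20.png

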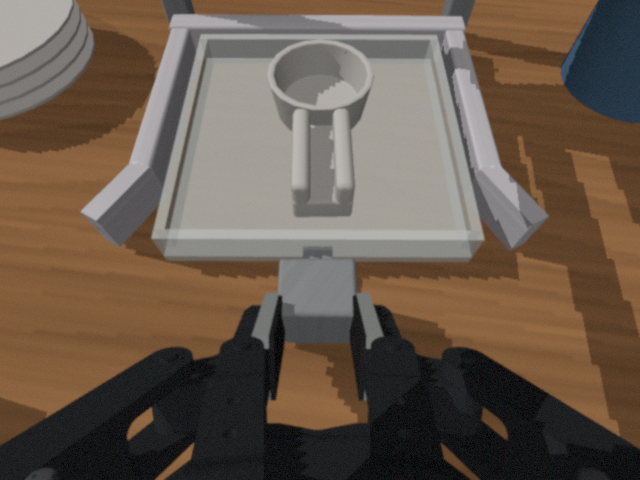

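Nearly home, with only a small gap to the stop bar at row ~30. I'll push on in 2 mm steps and watch the force.

jog_arm:
  rows:
    - {"hand": 0, "dx": -0.15, "dy": 0.15, "dz": 0, "ax": 0, "ay": 0, "az": 0}
    - {"hand": 0, "dx": -0.15, "dy": 0.15, "dz": 0, "ax": 0, "ay": 0, "az": 0}
    - {"hand": 0, "dx": 0, "dy": 0, "dz": 0, "ax": 0, "ay": 0, "az": 0}
    - {"hand": 0, "dx": 0, "dy": 0, "dz": 0, "ax": 0, "ay": 0, "az": 0}
    - {"hand": 0, "dx": 0, "dy": 0, "dz": 0, "ax": 0, "ay": 0, "az": 0}

```text
time_s: 22.03
position: [0.668, 0.0055, 0.0115]
tool_rot: [[-0.702, 0.699, 0.138], [-0.098, 0.097, -0.99], [-0.706, -0.709, 0.001]]
ft_force: [-18.4, -2.3, 20.7]
grip_width: 0.0257
```

jog_arm:
  rows:
    - {"hand": 0, "dx": -0.15, "dy": 0.15, "dz": 0, "ax": 0, "ay": 0, "az": 0}
    - {"hand": 0, "dx": 0, "dy": 0, "dz": 0, "ax": 0, "ay": 0, "az": 0}
    - {"hand": 0, "dx": 0, "dy": 0, "dz": 0, "ax": 0, "ay": 0, "az": 0}
    - {"hand": 0, "dx": 0, "dy": 0, "dz": 0, "ax": 0, "ay": 0, "az": 0}
    - {"hand": 0, "dx": 0, "dy": 0, "dz": 0, "ax": 0, "ay": 0, "az": 0}

```text
time_s: 22.45
position: [0.668, 0.0056, 0.0114]
tool_rot: [[-0.704, 0.697, 0.137], [-0.098, 0.096, -0.991], [-0.704, -0.71, 0.001]]
ft_force: [-36.7, -6.1, 32.1]
grip_width: 0.0255
```

```bash
python3 - <<'E'
from kin import *
h.st(); h.look("wrist",(150,0,500,270),2.2,"w21")
E
```

```text
t 22.45 TCP [0.668  0.0056 0.0114] G [0.6548 0.0038 0.0249] lean 44.7 yaw 7.9 F [-36.7  -6.1  32.1] w 0.0255 q [-17.  38. 105. 106.  18. -35.]
```

View pics/w21.png

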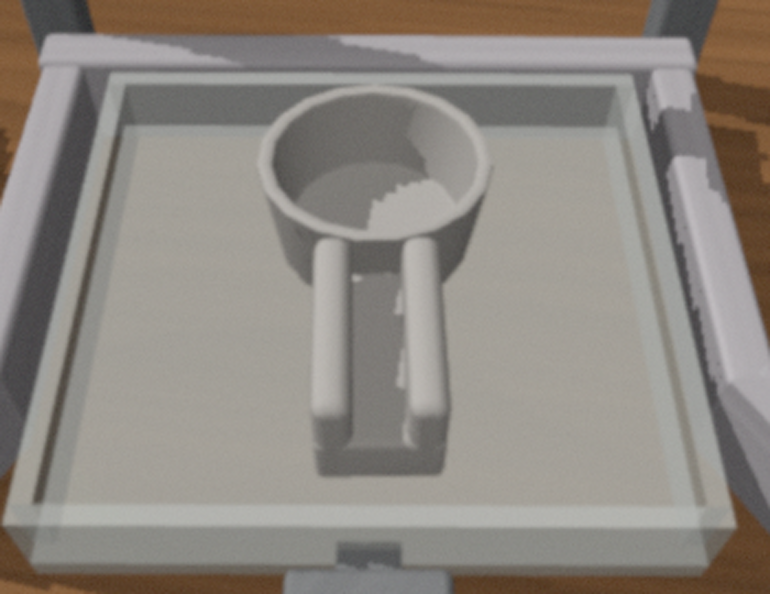

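jog_arm:
  rows:
    - {"hand": 0, "dx": 0.15, "dy": -0.15, "dz": 0, "ax": 0, "ay": 0, "az": 0}
    - {"hand": 0, "dx": 0.03, "dy": -0.03, "dz": 0, "ax": 0, "ay": 0, "az": 0}
    - {"hand": 0.4, "dx": 0, "dy": 0, "dz": 0, "ax": 0, "ay": 0, "az": 0}
    - {"hand": 0.6, "dx": 0, "dy": 0, "dz": 0, "ax": 0, "ay": 0, "az": 0}
    - {"hand": 0.8, "dx": 0, "dy": 0, "dz": 0, "ax": 0, "ay": 0, "az": 0}

```text
time_s: 22.92
position: [0.6691, 0.0051, 0.0105]
tool_rot: [[-0.702, 0.699, 0.138], [-0.098, 0.097, -0.99], [-0.706, -0.708, 0.0]]
ft_force: [-0.1, 0.1, -0.5]
grip_width: 0.0569
```

jog_arm:
  rows:
    - {"hand": 0.8, "dx": 0, "dy": 0, "dz": 0, "ax": 0, "ay": 0, "az": 0}
    - {"hand": 0.8, "dx": 0, "dy": 0, "dz": 0, "ax": 0, "ay": 0, "az": 0}
    - {"hand": 0.8, "dx": 0, "dy": 0, "dz": 0, "ax": 0, "ay": 0, "az": 0}
    - {"hand": 0.8, "dx": 0, "dy": -0.5, "dz": 0, "ax": 0, "ay": 0, "az": 0}
    - {"hand": 0.8, "dx": 0, "dy": -1.0, "dz": 0, "ax": 0, "ay": 0, "az": 0}

```text
time_s: 23.33
position: [0.6592, 0.0033, 0.0217]
tool_rot: [[-0.701, 0.7, 0.137], [-0.097, 0.097, -0.991], [-0.707, -0.707, 0.0]]
ft_force: [-0.3, -0.4, -0.3]
grip_width: 0.0683
```

```bash
python3 - <<'E'
from kin import *
h.st(); h.look("wrist",out="w22")
E
```

```text
t 23.33 TCP [0.6592 0.0033 0.0217] G [0.6459 0.0014 0.0351] lean 45.0 yaw 7.9 F [-0.3 -0.4 -0.3] w 0.0683 q [-18.  37. 106. 105.  18. -35.]
```

View pics/w22.png

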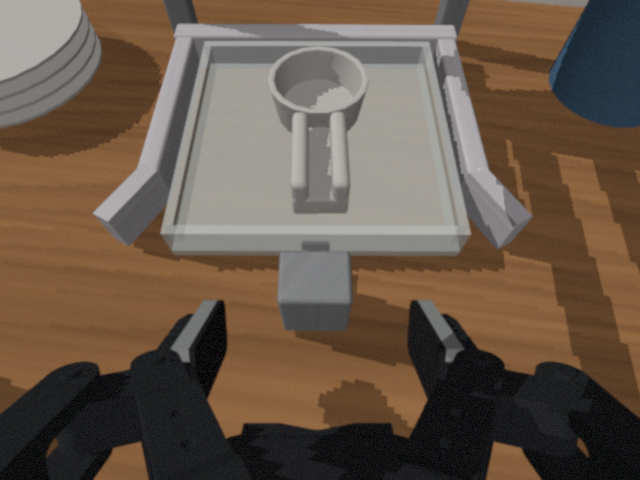

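jog_arm:
  rows:
    - {"hand": 0.8, "dx": 0, "dy": -1.5, "dz": 0, "ax": 0, "ay": 0, "az": 0}
    - {"hand": 0.8, "dx": 0, "dy": -2.0, "dz": 0, "ax": 0, "ay": 0, "az": 0}
    - {"hand": 0.8, "dx": 0, "dy": -2.5, "dz": 0, "ax": 0, "ay": 0, "az": 0}
    - {"hand": 0.8, "dx": 0, "dy": -2.5, "dz": 0, "ax": 0, "ay": 0, "az": 0}
    - {"hand": 0.5, "dx": 0, "dy": -2.5, "dz": 0, "ax": 0, "ay": 0, "az": 0}

```text
time_s: 23.8
position: [0.581, -0.0074, 0.1006]
tool_rot: [[-0.7, 0.7, 0.137], [-0.097, 0.096, -0.991], [-0.707, -0.707, 0.001]]
ft_force: [0.8, -0.6, 1.2]
grip_width: 0.0578
```

jog_arm:
  rows:
    - {"hand": 0, "dx": 0, "dy": -2.5, "dz": 0, "ax": 0, "ay": 0, "az": 0}
    - {"hand": 0, "dx": 0, "dy": -2.5, "dz": 0, "ax": 0, "ay": 0, "az": 0}
    - {"hand": 0, "dx": 0, "dy": -1.0, "dz": 0, "ax": 0, "ay": 0, "az": 0}
    - {"hand": 0, "dx": 0, "dy": 0, "dz": 0, "ax": 0, "ay": 0, "az": 0}
    - {"hand": 0, "dx": 0, "dy": 0, "dz": 0, "ax": 0, "ay": 0, "az": 0}

```text
time_s: 24.22
position: [0.5403, -0.0134, 0.1428]
tool_rot: [[-0.699, 0.702, 0.136], [-0.097, 0.095, -0.991], [-0.708, -0.706, 0.002]]
ft_force: [0.1, 0.2, 0.0]
grip_width: 0.0
```

```bash
python3 - <<'E'
from kin import *
h.st(); h.look("wrist",out="w23"); h.look("top",(215,205,275,265),10,"t23"); h.look("scene",(320,290,400,370),7,"s23")
E
```

```text
t 24.22 TCP [ 0.5403 -0.0134  0.1428] G [ 0.5269 -0.0152  0.1562] lean 45.1 yaw 7.8 F [0.1 0.2 0. ] w 0.0 q [-26.  14. 117.  71.  25.  -5.]
```

View pics/w23.png

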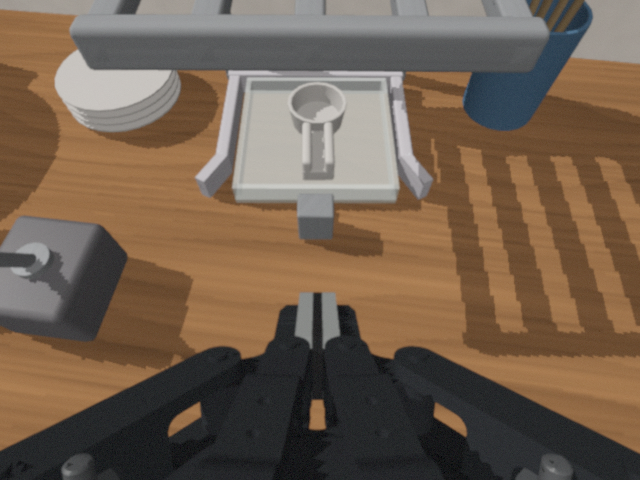

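View pics/t23.png

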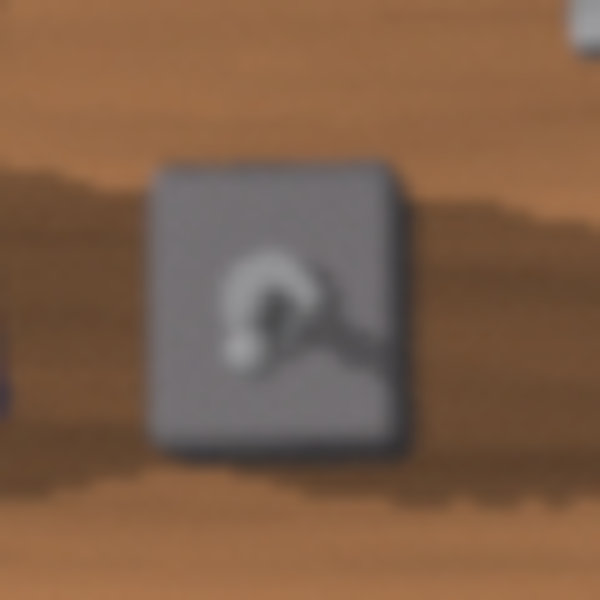

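View pics/s23.png

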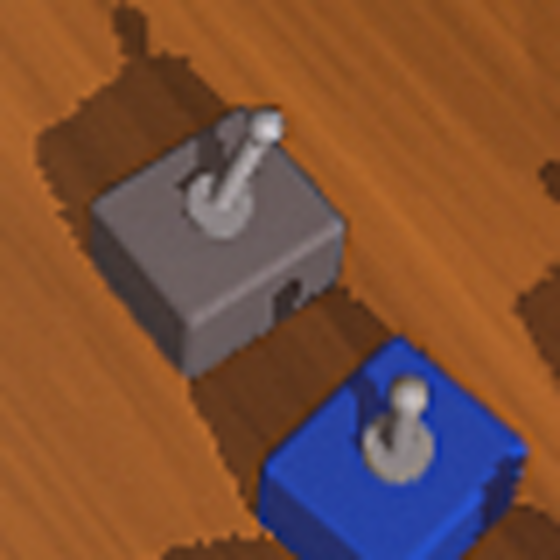

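```bash
python3 - <<'E'
from kin import *
print(h.back("top",[(239.2,240)],.099),h.back("scene",[(358.3,307.9)],.099),h.back("top",[(242.1,235.6)],.055),h.back("top",[(230.2,222),(253.6,222),(254.2,249.6),(230,249.6)],.055))
R=np.c_[[-1,0,0],[0,0,-1],[0,-1,0]]
q=h.status.observe()["q"]
T=np.array([.48,.199,.16])
for lean in(0,15,30):
  for yaw in(0,):
    for G in([.47,.199,.13],[.50,.199,.105],[.60,.199,.105]):
      q1,e=ik(G,lean,yaw,[5,20,105,20,60,80]);print(lean,G,np.round(q1),round(e,3))
E
```

```text
[[0.55133449 0.19538532 0.099     ]] [[0.55168429 0.19550116 0.099     ]] [[0.56937853 0.19284068 0.055     ]] [[0.60761773 0.22583324 0.055     ]
 [0.6069364  0.16135908 0.055     ]
 [0.53025616 0.15949301 0.055     ]
 [0.5309858  0.22574502 0.055     ]]
0 [0.47, 0.199, 0.13] [ 10.  23.  90.   0.  67. 100.] 0.0
0 [0.5, 0.199, 0.105] [ 9. 28. 87.  0. 65. 99.] 0.0
0 [0.6, 0.199, 0.105] [ 8. 36. 71.  0. 73. 98.] 0.0
15 [0.47, 0.199, 0.13] [ 11.  19.  99.  -4.  47. 103.] 0.0
15 [0.5, 0.199, 0.105] [ 10.  23.  97.  -4.  45. 103.] 0.0
15 [0.6, 0.199, 0.105] [  9.  31.  83.  -3.  52. 100.] 0.0
30 [0.47, 0.199, 0.13] [ 13.  17. 109. -15.  25. 115.] 0.0
30 [0.5, 0.199, 0.105] [ 12.  21. 108. -16.  22. 115.] 0.0
30 [0.6, 0.199, 0.105] [ 10.  28.  94. -10.  29. 107.] 0.0
```

```bash
python3 - <<'E'
from kin import *
q=h.status.observe()["q"]
W=[((.47,.06,.20),20,4,12),((.465,.195,.16),5,0,6),((.49,.195,.105),5,0,2)]
p,R=h.state()
qq=q
for w in W:
    qq,e=ik(*w[:3],qq);print(np.round(qq),round(e,3))
h.plan(W,hand=0)
E
```

```text
[-10.   8. 102.   6.  50.  73.] 0.0
[ 10.  19.  91.  -1.  65. 100.] 0.0
[  9.  25.  92.  -1.  58. 100.] 0.0
[{"hand":0,"dx":0.08,"dy":-0.55,"dz":-0.68,"ax":0.17,"ay":0.27,"az":-2.08},{"hand":0,"dx":0.10,"dy":-0.55,"dz":-0.68,"ax":0.17,"ay":0.27,"az":-2.08},{"hand":0,"dx":0.12,"dy":-0.55,"dz":-0.68,"ax":0.17,"ay":0.27,"az":-2.08},{"hand":0,"dx":0.15,"dy":-0.55,"dz":-0.67,"ax":0.17,"ay":0.27,"az":-2.08},{"hand":0,"dx":0.17,"dy":-0.54,"dz":-0.67,"ax":0.17,"ay":0.27,"az":-2.08}]
[{"hand":0,"dx":0.19,"dy":-0.54,"dz":-0.67,"ax":0.17,"ay":0.27,"az":-2.08},{"hand":0,"dx":0.21,"dy":-0.53,"dz":-0.67,"ax":0.17,"ay":0.27,"az":-2.08},{"hand":0,"dx":0.24,"dy":-0.53,"dz":-0.66,"ax":0.17,"ay":0.27,"az":-2.08},{"hand":0,"dx":0.26,"dy":-0.52,"dz":-0.66,"ax":0.17,"ay":0.27,"az":-2.08},{"hand":0,"dx":0.28,"dy":-0.51,"dz":-0.66,"ax":0.17,"ay":0.27,"az":-2.08}]
[{"hand":0,"dx":0.30,"dy":-0.50,"dz":-0.65,"ax":0.17,"ay":0.27,"az":-2.08},{"hand":0,"dx":0.32,"dy":-0.50,"dz":-0.65,"ax":0.17,"ay":0.27,"az":-2.08},{"hand":0,"dx":0.24,"dy":0.64,"dz":-2.25,"ax":0.14,"ay":0.65,"az":-2.50},{"hand":0,"dx":0.24,"dy":0.65,"dz":-2.25,"ax":0.14,"ay":0.65,"az":-2.50},{"hand":0,"dx":0.24,"dy":0.65,"dz":-2.25,"ax":0.14,"ay":0.65,"az":-2.50}]
[{"hand":0,"dx":0.23,"dy":0.65,"dz":-2.25,"ax":0.14,"ay":0.65,"az":-2.50},{"hand":0,"dx":0.23,"dy":0.66,"dz":-2.24,"ax":0.14,"ay":0.65,"az":-2.50},{"hand":0,"dx":0.23,"dy":0.66,"dz":-2.24,"ax":0.14,"ay":0.65,"az":-2.50},{"hand":0,"dx":-1.01,"dy":2.85,"dz":0.00,"ax":0.00,"ay":0.00,"az":0.00},{"hand":0,"dx":-1.01,"dy":2.85,"dz":0.00,"ax":0.00,"ay":0.00,"az":0.00}]
```

jog_arm:
  rows:
    - {"hand": 0, "dx": 0.1, "dy": -0.55, "dz": -0.7, "ax": 0.17, "ay": 0.27, "az": -2.1}
    - {"hand": 0, "dx": 0.1, "dy": -0.55, "dz": -0.7, "ax": 0.17, "ay": 0.27, "az": -2.1}
    - {"hand": 0, "dx": 0.1, "dy": -0.55, "dz": -0.7, "ax": 0.17, "ay": 0.27, "az": -2.1}
    - {"hand": 0, "dx": 0.15, "dy": -0.55, "dz": -0.7, "ax": 0.17, "ay": 0.27, "az": -2.1}
    - {"hand": 0, "dx": 0.15, "dy": -0.55, "dz": -0.7, "ax": 0.17, "ay": 0.27, "az": -2.1}

```text
time_s: 24.78
position: [0.5135, 0.0189, 0.1584]
tool_rot: [[-0.821, 0.561, 0.109], [-0.088, 0.064, -0.994], [-0.565, -0.825, -0.003]]
ft_force: [-0.3, 0.4, -0.9]
grip_width: -0.0
```

jog_arm:
  rows:
    - {"hand": 0, "dx": 0.2, "dy": -0.55, "dz": -0.65, "ax": 0.17, "ay": 0.27, "az": -2.1}
    - {"hand": 0, "dx": 0.2, "dy": -0.55, "dz": -0.65, "ax": 0.17, "ay": 0.27, "az": -2.1}
    - {"hand": 0, "dx": 0.25, "dy": -0.5, "dz": -0.65, "ax": 0.17, "ay": 0.27, "az": -2.1}
    - {"hand": 0, "dx": 0.25, "dy": -0.5, "dz": -0.65, "ax": 0.17, "ay": 0.27, "az": -2.1}
    - {"hand": 0, "dx": 0.3, "dy": -0.5, "dz": -0.65, "ax": 0.17, "ay": 0.27, "az": -2.1}

```text
time_s: 25.2
position: [0.4869, 0.0492, 0.1749]
tool_rot: [[-0.911, 0.403, 0.082], [-0.074, 0.035, -0.997], [-0.405, -0.914, -0.002]]
ft_force: [-0.2, -0.5, 0.0]
grip_width: -0.0003
```

```bash
python3 - <<'E'
from kin import *
h.st()
h.plan([((.465,.195,.16),5,0,8),((.49,.195,.105),5,0,2)],hand=0)
E
```

```text
t 25.2 TCP [0.4869 0.0492 0.1749] G [0.4793 0.0485 0.1923] lean 23.9 yaw 4.7 F [-0.2 -0.5  0. ] w -0.0003 q [-12.   8. 105.  10.  45.  67.]
[{"hand":0,"dx":0.27,"dy":0.35,"dz":-1.84,"ax":0.16,"ay":0.57,"az":-2.36},{"hand":0,"dx":0.27,"dy":0.35,"dz":-1.84,"ax":0.16,"ay":0.57,"az":-2.36},{"hand":0,"dx":0.27,"dy":0.36,"dz":-1.83,"ax":0.16,"ay":0.57,"az":-2.36},{"hand":0,"dx":0.28,"dy":0.37,"dz":-1.83,"ax":0.16,"ay":0.57,"az":-2.36},{"hand":0,"dx":0.28,"dy":0.37,"dz":-1.83,"ax":0.16,"ay":0.57,"az":-2.36}]
[{"hand":0,"dx":0.28,"dy":0.38,"dz":-1.83,"ax":0.16,"ay":0.57,"az":-2.36},{"hand":0,"dx":0.29,"dy":0.39,"dz":-1.83,"ax":0.16,"ay":0.57,"az":-2.36},{"hand":0,"dx":0.29,"dy":0.39,"dz":-1.82,"ax":0.16,"ay":0.57,"az":-2.36},{"hand":0,"dx":-1.01,"dy":2.85,"dz":0.00,"ax":0.00,"ay":0.00,"az":0.00},{"hand":0,"dx":-1.01,"dy":2.85,"dz":0.00,"ax":0.00,"ay":0.00,"az":0.00}]
```

jog_arm:
  rows:
    - {"hand": 0, "dx": 0.27, "dy": 0.35, "dz": -1.85, "ax": 0.16, "ay": 0.57, "az": -2.36}
    - {"hand": 0, "dx": 0.27, "dy": 0.35, "dz": -1.85, "ax": 0.16, "ay": 0.57, "az": -2.36}
    - {"hand": 0, "dx": 0.27, "dy": 0.35, "dz": -1.85, "ax": 0.16, "ay": 0.57, "az": -2.36}
    - {"hand": 0, "dx": 0.28, "dy": 0.37, "dz": -1.83, "ax": 0.16, "ay": 0.57, "az": -2.36}
    - {"hand": 0, "dx": 0.28, "dy": 0.37, "dz": -1.83, "ax": 0.16, "ay": 0.57, "az": -2.36}

```text
time_s: 25.62
position: [0.4742, 0.1415, 0.1534]
tool_rot: [[-0.978, 0.208, 0.031], [-0.029, 0.01, -1.0], [-0.209, -0.978, -0.004]]
ft_force: [-0.0, -0.8, -0.7]
grip_width: -0.0002
```

jog_arm:
  rows:
    - {"hand": 0, "dx": 0.28, "dy": 0.4, "dz": -1.83, "ax": 0.16, "ay": 0.57, "az": -2.36}
    - {"hand": 0, "dx": 0.28, "dy": 0.4, "dz": -1.83, "ax": 0.16, "ay": 0.57, "az": -2.36}
    - {"hand": 0, "dx": 0.28, "dy": 0.4, "dz": -1.83, "ax": 0.16, "ay": 0.57, "az": -2.36}
    - {"hand": 0, "dx": 0, "dy": 0, "dz": 0, "ax": 0, "ay": 0, "az": 0}
    - {"hand": 0, "dx": 0, "dy": 0, "dz": 0, "ax": 0, "ay": 0, "az": 0}

```text
time_s: 26.03
position: [0.467, 0.1958, 0.1401]
tool_rot: [[-0.996, 0.088, 0.002], [-0.002, 0.0, -1.0], [-0.088, -0.996, -0.0]]
ft_force: [0.7, 0.2, -0.5]
grip_width: 0.0003
```

```bash
python3 - <<'E'
from kin import *
h.st();h.look("wrist",out="w24")
print(h.proj("wrist",[[.5515,.1954,.099]],h.state()))
h.plan([((.49,.195,.104),5,0,4)],hand=0)
E
```

```text
t 26.03 TCP [0.467  0.1958 0.1401] G [0.4653 0.1958 0.1591] lean 5.1 yaw 0.1 F [ 0.7  0.2 -0.5] w 0.0003 q [ 10.  19.  91.  -1.  65. 100.]
[[314.08076981 108.46186502]]
[{"hand":0,"dx":-0.49,"dy":1.44,"dz":0.00,"ax":0.00,"ay":0.02,"az":-0.03},{"hand":0,"dx":-0.49,"dy":1.43,"dz":0.00,"ax":0.00,"ay":0.02,"az":-0.03},{"hand":0,"dx":-0.49,"dy":1.43,"dz":0.00,"ax":0.00,"ay":0.02,"az":-0.03},{"hand":0,"dx":-0.49,"dy":1.43,"dz":0.00,"ax":0.00,"ay":0.02,"az":-0.03},{"hand":0,"dx":0.00,"dy":0.00,"dz":0.00,"ax":0.00,"ay":0.00,"az":0.00}]
```

View pics/w24.png

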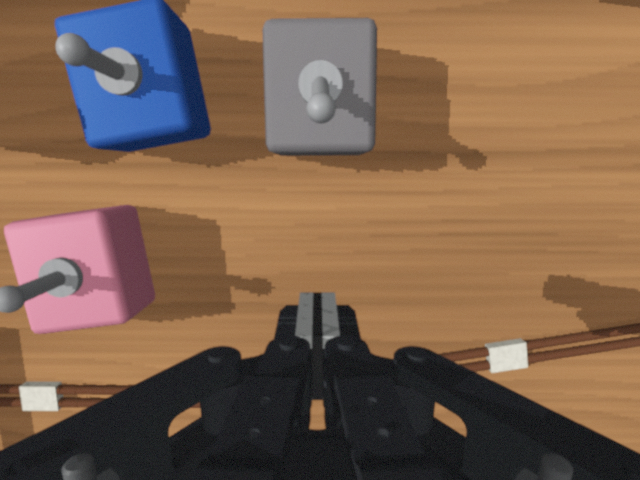

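jog_arm:
  rows:
    - {"hand": 0, "dx": -0.5, "dy": 1.4, "dz": 0, "ax": 0, "ay": 0, "az": 0}
    - {"hand": 0, "dx": -0.5, "dy": 1.4, "dz": 0, "ax": 0, "ay": 0, "az": 0}
    - {"hand": 0, "dx": -0.5, "dy": 1.4, "dz": 0, "ax": 0, "ay": 0, "az": 0}
    - {"hand": 0, "dx": -0.5, "dy": 1.4, "dz": 0, "ax": 0, "ay": 0, "az": 0}
    - {"hand": 0, "dx": -0.6, "dy": 0.05, "dz": 0, "ax": 0, "ay": 0, "az": 0}

```text
time_s: 26.5
position: [0.4971, 0.1939, 0.0852]
tool_rot: [[-0.996, 0.086, -0.001], [0.001, -0.0, -1.0], [-0.086, -0.996, 0.0]]
ft_force: [-0.4, 0.5, -0.0]
grip_width: -0.0001
```

jog_arm:
  rows:
    - {"hand": 0, "dx": -1.0, "dy": 0.1, "dz": 0, "ax": 0, "ay": 0, "az": 0}
    - {"hand": 0, "dx": -1.0, "dy": 0.1, "dz": 0, "ax": 0, "ay": 0, "az": 0}
    - {"hand": 0, "dx": -1.0, "dy": 0.1, "dz": 0, "ax": 0, "ay": 0, "az": 0}
    - {"hand": 0, "dx": -0.8, "dy": 0.1, "dz": 0, "ax": 0, "ay": 0, "az": 0}
    - {"hand": 0, "dx": -0.8, "dy": 0.1, "dz": 0, "ax": 0, "ay": 0, "az": 0}

```text
time_s: 26.92
position: [0.5451, 0.1945, 0.0872]
tool_rot: [[-0.996, 0.091, -0.001], [0.001, 0.0, -1.0], [-0.091, -0.996, -0.0]]
ft_force: [0.1, -1.0, -0.8]
grip_width: 0.0001
```

```bash
python3 - <<'E'
from kin import *
h.st();h.look("wrist",out="w25")
E
```

```text
t 26.92 TCP [0.5451 0.1945 0.0872] G [0.5434 0.1945 0.1061] lean 5.2 yaw -0.0 F [ 0.1 -1.  -0.8] w 0.0001 q [ 8. 29. 84. -1. 61. 99.]
```

View pics/w25.png

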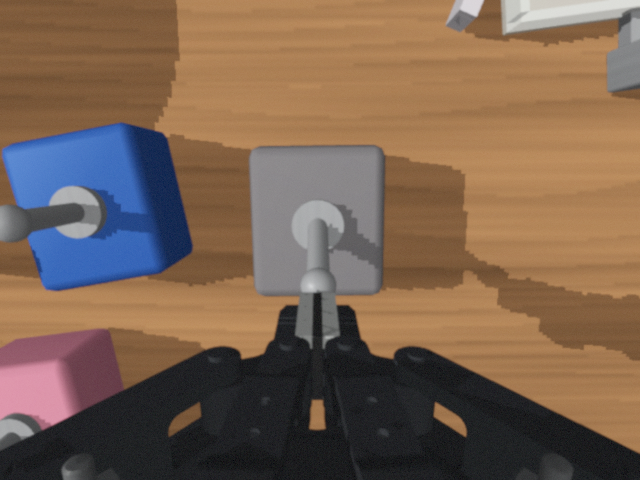

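jog_arm:
  rows:
    - {"hand": 0, "dx": -0.5, "dy": 0.05, "dz": 0, "ax": 0, "ay": 0, "az": 0}
    - {"hand": 0, "dx": -0.5, "dy": 0.05, "dz": 0, "ax": 0, "ay": 0, "az": 0}
    - {"hand": 0, "dx": -0.5, "dy": 0.05, "dz": 0, "ax": 0, "ay": 0, "az": 0}
    - {"hand": 0, "dx": -0.5, "dy": 0.05, "dz": 0, "ax": 0, "ay": 0, "az": 0}
    - {"hand": 0, "dx": -0.5, "dy": 0.05, "dz": 0, "ax": 0, "ay": 0, "az": 0}

```text
time_s: 27.38
position: [0.5698, 0.1949, 0.0864]
tool_rot: [[-0.996, 0.09, -0.0], [0.0, 0.0, -1.0], [-0.09, -0.996, -0.0]]
ft_force: [0.0, 0.5, 1.2]
grip_width: -0.0003
```

```bash
python3 - <<'E'
from kin import *
h.st();h.look("wrist",out="w26")
E
```

```text
t 27.38 TCP [0.5698 0.1949 0.0864] G [0.5681 0.1949 0.1053] lean 5.2 yaw -0.0 F [0.  0.5 1.2] w -0.0003 q [ 8. 31. 80. -1. 63. 98.]
```

View pics/w26.png

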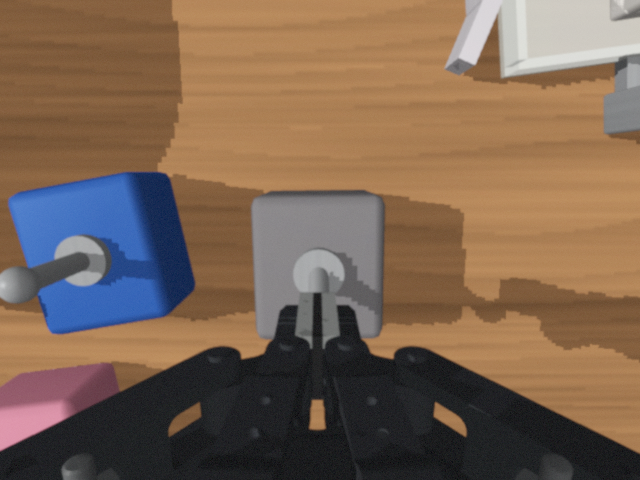

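```bash
python3 - <<'E'
from kin import *
h.look("scene",(310,240,410,340),7,"s26");h.look("top",(200,190,300,290),6,"t26")
print(h.proj("scene",[[.5515,.1954,.099],[.589,.195,.099],[.5698,.1949,.0864]]),h.proj("top",[[.5515,.1954,.099],[.589,.195,.099]]))
E
```

```text
[[358.33226919 307.83919593]
 [346.94077555 314.69544312]
 [352.52860678 313.44105318]] [[239.1948875  239.93870249]
 [239.43131788 226.08058301]]
```

View pics/s26.png

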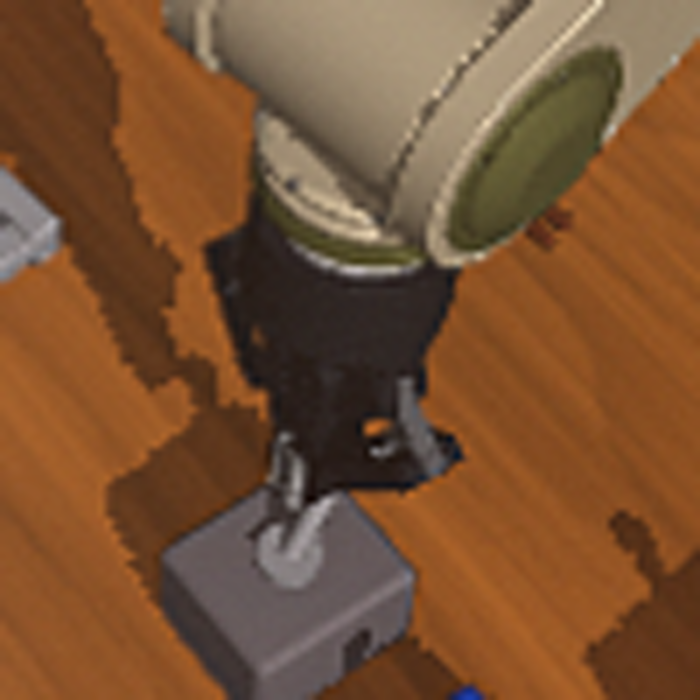

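View pics/t26.png

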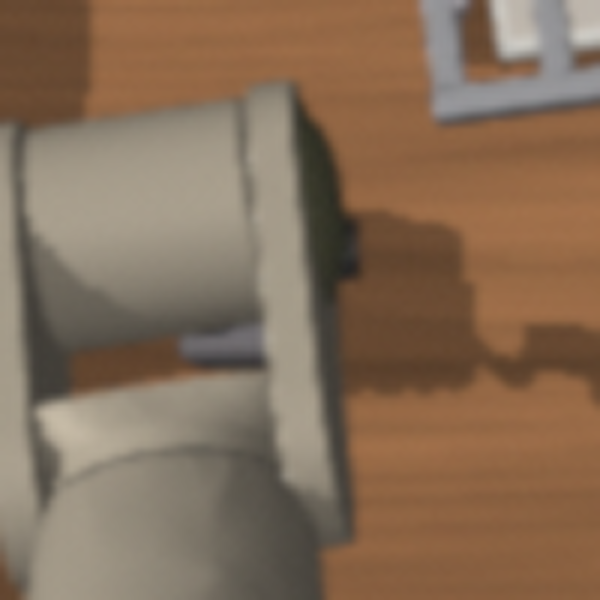

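```bash
python3 - <<'E'
from kin import *
R=h.state()[1]
for T in([.5451,.1945,.0872],[.5698,.1949,.0864]):
    print(h.proj("wrist",[[.5515,.1954,.099],[.571,.195,.103],[.569,.195,.058],np.array(T),np.array(T)+[.011,0,0],np.array(T)-[0.011,0,0]],(np.array(T),R)))
import cv2
im=cv2.imread("pics/w26.png")[230:380,240:400];cv2.imwrite("pics/c26.png",cv2.resize(im,None,fx=5,fy=4,interpolation=cv2.INTER_CUBIC)[:600])
E
```

```text
[[311.58830322 286.67766413]
 [312.31455908 241.83925091]
 [313.40246569 230.05557145]
 [314.02528557 292.92668972]
 [313.97801732 268.87850936]
 [314.07168933 316.42562524]]
[[312.6878087  343.62375537]
 [313.4472334  302.53395496]
 [314.26799631 277.73525505]
 [314.02528557 292.92668972]
 [313.97801732 268.87850936]
 [314.07168933 316.42562524]]
```

View pics/c26.png

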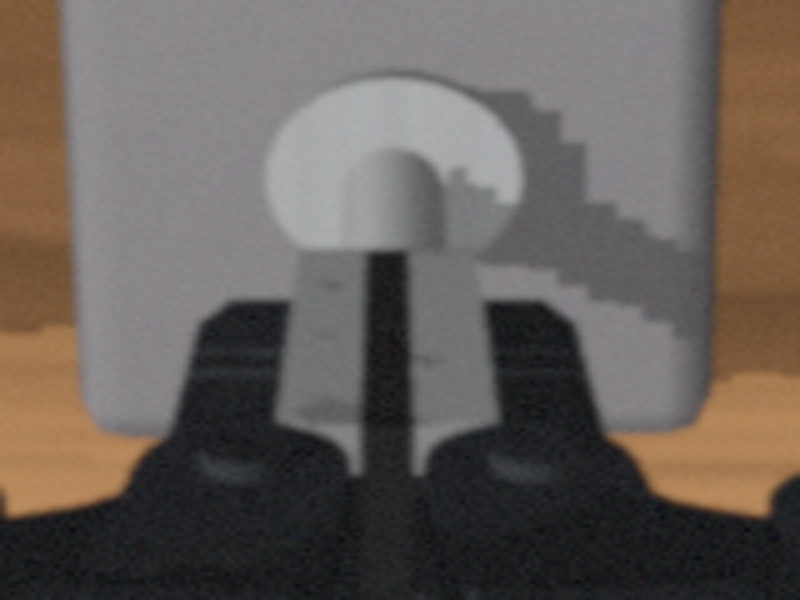

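The scene and wrist views leave the bat's state unclear because the finger hides the ball. I'll lift the finger straight up and look.

jog_arm:
  rows:
    - {"hand": 0, "dx": 0, "dy": -0.5, "dz": 0, "ax": 0, "ay": 0, "az": 0}
    - {"hand": 0, "dx": 0, "dy": -1.0, "dz": 0, "ax": 0, "ay": 0, "az": 0}
    - {"hand": 0, "dx": 0, "dy": -1.0, "dz": 0, "ax": 0, "ay": 0, "az": 0}
    - {"hand": 0, "dx": 0, "dy": -1.5, "dz": 0, "ax": 0, "ay": 0, "az": 0}
    - {"hand": 0, "dx": 0, "dy": -1.5, "dz": 0, "ax": 0, "ay": 0, "az": 0}

```text
time_s: 27.95
position: [0.5642, 0.1949, 0.1428]
tool_rot: [[-0.996, 0.091, -0.0], [0.0, 0.0, -1.0], [-0.091, -0.996, -0.0]]
ft_force: [0.5, 0.8, -0.1]
grip_width: 0.0001
```

```bash
python3 - <<'E'
from kin import *
h.st();h.look("wrist",out="w27");h.look("scene",(310,240,410,340),7,"s27")
E
```

```text
t 27.95 TCP [0.5642 0.1949 0.1428] G [0.5625 0.1949 0.1618] lean 5.2 yaw -0.0 F [ 0.5  0.8 -0.1] w 0.0001 q [ 8. 27. 77. -1. 71. 98.]
```

View pics/w27.png

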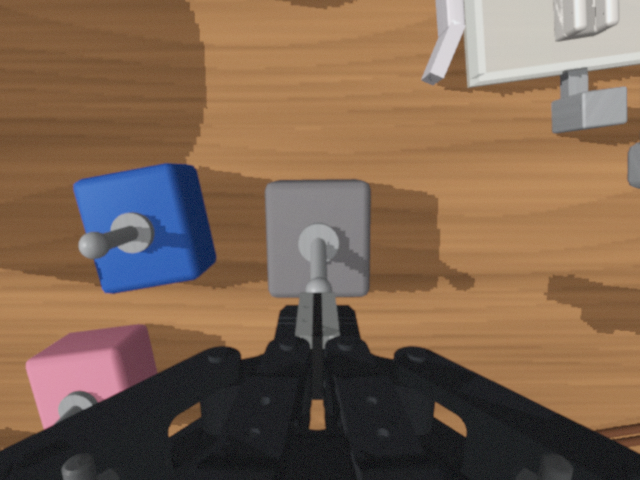

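View pics/s27.png

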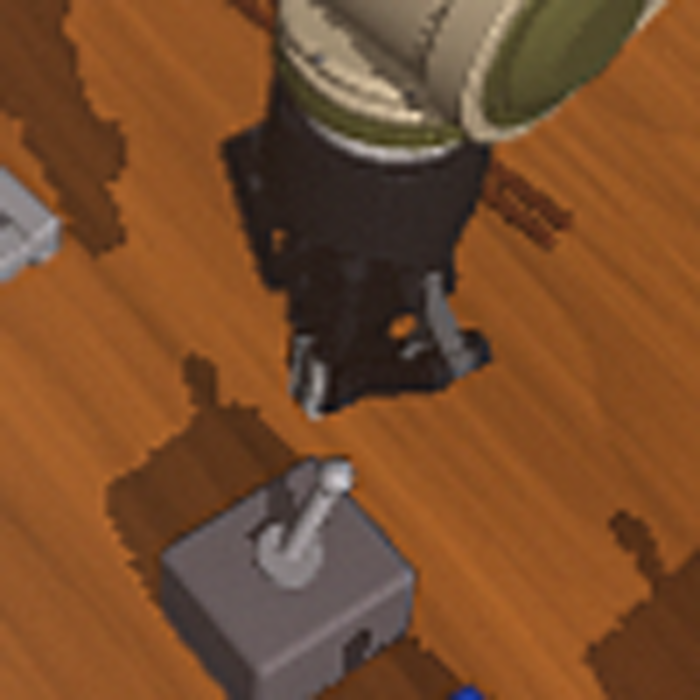

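The bat is still off. Comparing the views, the shut tips' front edge appears higher than the TCP, so the finger passed over the ball. I'll back off, go about 20 mm lower and push again.

jog_arm:
  rows:
    - {"hand": 0, "dx": 2.0, "dy": 0, "dz": 0, "ax": 0, "ay": 0, "az": 0}
    - {"hand": 0, "dx": 2.5, "dy": 0, "dz": 0, "ax": 0, "ay": 0, "az": 0}
    - {"hand": 0, "dx": 2.3, "dy": 1.0, "dz": 0, "ax": 0, "ay": 0, "az": 0}
    - {"hand": 0, "dx": 0.7, "dy": 3.0, "dz": 0, "ax": 0, "ay": 0, "az": 0}
    - {"hand": 0, "dx": 0.3, "dy": 3.0, "dz": 0, "ax": 0, "ay": 0, "az": 0}

```text
time_s: 28.47
position: [0.492, 0.1952, 0.0647]
tool_rot: [[-0.996, 0.093, 0.001], [-0.0, 0.001, -1.0], [-0.093, -0.996, -0.001]]
ft_force: [0.5, -0.4, 0.8]
grip_width: 0.0001
```

jog_arm:
  rows:
    - {"hand": 0, "dx": 0, "dy": 0.5, "dz": 0, "ax": 0, "ay": 0, "az": 0}
    - {"hand": 0, "dx": -1.0, "dy": 0.1, "dz": 0, "ax": 0, "ay": 0, "az": 0}
    - {"hand": 0, "dx": -1.0, "dy": 0.1, "dz": 0, "ax": 0, "ay": 0, "az": 0}
    - {"hand": 0, "dx": 0, "dy": 0, "dz": 0, "ax": 0, "ay": 0, "az": 0}
    - {"hand": 0, "dx": 0, "dy": 0, "dz": 0, "ax": 0, "ay": 0, "az": 0}

```text
time_s: 28.88
position: [0.514, 0.1949, 0.0598]
tool_rot: [[-0.996, 0.091, -0.0], [0.0, 0.0, -1.0], [-0.091, -0.996, -0.0]]
ft_force: [-0.3, -0.0, 0.2]
grip_width: 0.0002
```

```bash
python3 - <<'E'
from kin import *
h.st();h.look("scene",(310,240,410,340),7,"s28")
E
```

```text
t 28.88 TCP [0.514  0.1949 0.0598] G [0.5123 0.1949 0.0787] lean 5.2 yaw -0.0 F [-0.3 -0.   0.2] w 0.0002 q [ 9. 29. 91. -1. 55. 99.]
```

View pics/s28.png

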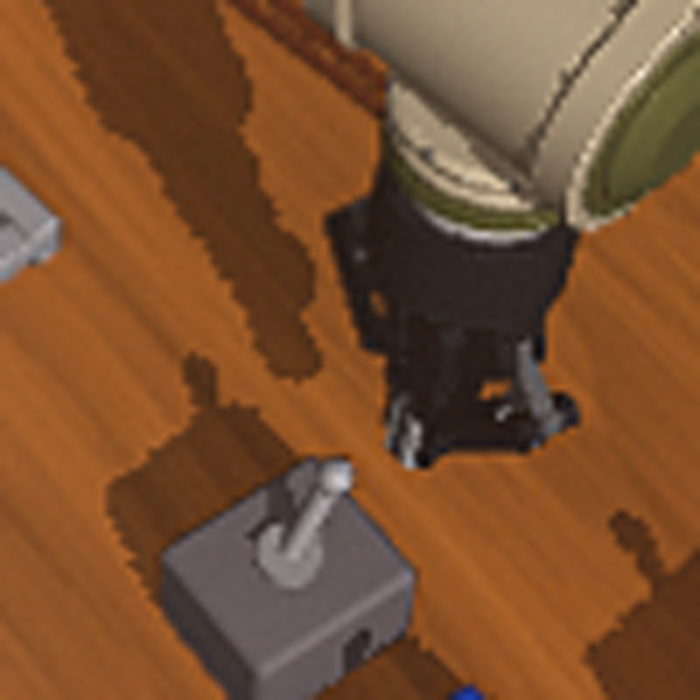

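```bash
python3 - <<'E'
from kin import *
for z in(.0598,.07,.086): print((h.proj("scene",[[.514,.195,z],[.525,.195,z],[.503,.195,z]])-[310,240])*7)
E
```

```text
[[407.77192628 477.78886704]
 [385.80036397 491.50215038]
 [429.60305699 464.15336368]]
[[409.63699459 464.65966514]
 [387.52618301 478.42578158]
 [431.605309   450.97248034]]
[[412.61033564 443.70580071]
 [390.27771651 457.5547549 ]
 [434.79712967 429.93762829]]
```

jog_arm:
  rows:
    - {"hand": 0, "dx": -0.5, "dy": -0.5, "dz": 0, "ax": 0, "ay": 0, "az": 0}
    - {"hand": 0, "dx": -1.0, "dy": 0.1, "dz": 0, "ax": 0, "ay": 0, "az": 0}
    - {"hand": 0, "dx": -1.0, "dy": 0.1, "dz": 0, "ax": 0, "ay": 0, "az": 0}
    - {"hand": 0, "dx": 0, "dy": 0, "dz": 0, "ax": 0, "ay": 0, "az": 0}
    - {"hand": 0, "dx": 0, "dy": 0, "dz": 0, "ax": 0, "ay": 0, "az": 0}

```text
time_s: 29.35
position: [0.5381, 0.1949, 0.0647]
tool_rot: [[-0.996, 0.09, -0.0], [0.0, 0.0, -1.0], [-0.09, -0.996, -0.0]]
ft_force: [0.2, 0.7, -0.6]
grip_width: -0.0002
```

```bash
python3 - <<'E'
from kin import *
h.st();h.look("wrist",(240,150,400,350),3,"w29");h.look("scene",(310,240,410,340),7,"s29")
E
```

```text
t 29.35 TCP [0.5381 0.1949 0.0647] G [0.5364 0.1949 0.0836] lean 5.2 yaw -0.0 F [ 0.2  0.7 -0.6] w -0.0002 q [ 8. 30. 87. -1. 58. 99.]
```

View pics/s29.png

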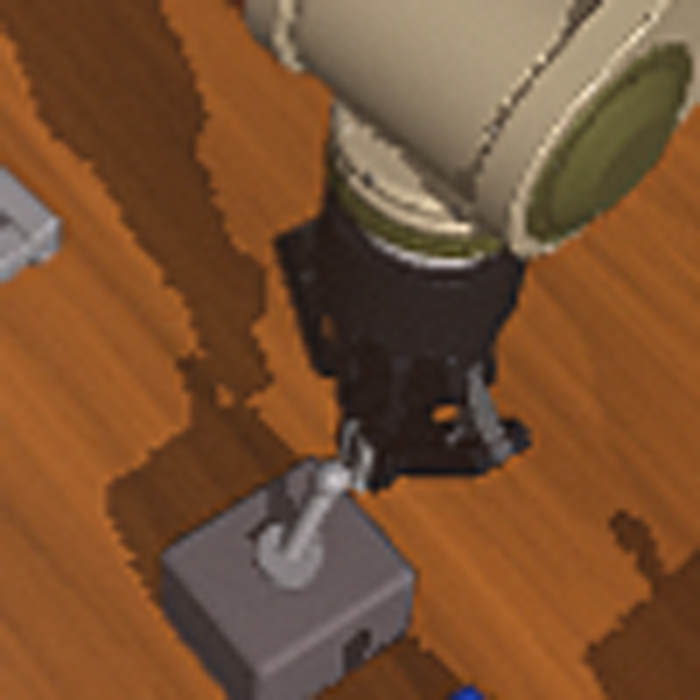

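View pics/w29.png

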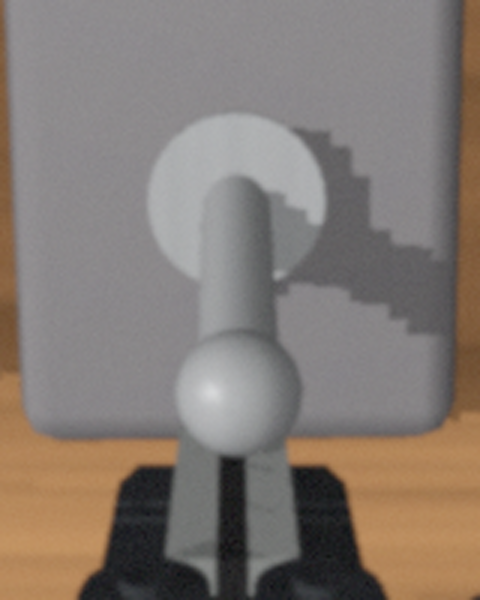

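The ball is now in front of the finger. I'll push.

jog_arm:
  rows:
    - {"hand": 0, "dx": -0.5, "dy": 0.05, "dz": 0, "ax": 0, "ay": 0, "az": 0}
    - {"hand": 0, "dx": -0.5, "dy": 0.05, "dz": 0, "ax": 0, "ay": 0, "az": 0}
    - {"hand": 0, "dx": -0.4, "dy": 0, "dz": 0, "ax": 0, "ay": 0, "az": 0}
    - {"hand": 0, "dx": 0, "dy": 0, "dz": 0, "ax": 0, "ay": 0, "az": 0}
    - {"hand": 0, "dx": 0, "dy": 0, "dz": 0, "ax": 0, "ay": 0, "az": 0}

```text
time_s: 29.87
position: [0.5526, 0.1949, 0.0647]
tool_rot: [[-0.996, 0.09, -0.0], [0.0, 0.0, -1.0], [-0.09, -0.996, -0.0]]
ft_force: [0.3, -1.5, 0.1]
grip_width: -0.0
```

```bash
python3 - <<'E'
from kin import *
h.st();h.look("wrist",(240,150,400,350),3,"w30")
E
```

```text
t 29.87 TCP [0.5526 0.1949 0.0647] G [0.5509 0.1949 0.0836] lean 5.2 yaw -0.0 F [ 0.3 -1.5  0.1] w -0.0 q [ 8. 31. 85. -1. 59. 99.]
```

View pics/w30.png

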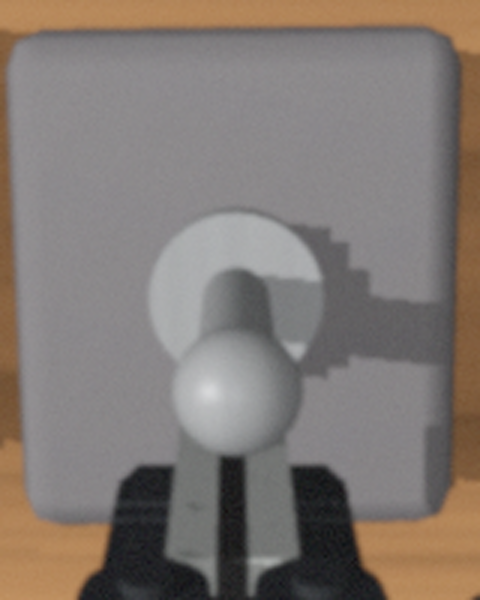

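jog_arm:
  rows:
    - {"hand": 0, "dx": -0.4, "dy": -0.05, "dz": 0, "ax": 0, "ay": 0, "az": 0}
    - {"hand": 0, "dx": -0.4, "dy": -0.05, "dz": 0, "ax": 0, "ay": 0, "az": 0}
    - {"hand": 0, "dx": -0.3, "dy": -0.1, "dz": 0, "ax": 0, "ay": 0, "az": 0}
    - {"hand": 0, "dx": 0, "dy": 0, "dz": 0, "ax": 0, "ay": 0, "az": 0}
    - {"hand": 0, "dx": 0, "dy": 0, "dz": 0, "ax": 0, "ay": 0, "az": 0}

```text
time_s: 30.33
position: [0.5633, 0.1949, 0.0677]
tool_rot: [[-0.996, 0.09, -0.0], [0.0, 0.0, -1.0], [-0.09, -0.996, -0.0]]
ft_force: [0.2, 0.3, 0.2]
grip_width: 0.0001
```

```bash
python3 - <<'E'
from kin import *
h.st();h.look("wrist",(240,150,400,350),3,"w31")
E
```

```text
t 30.33 TCP [0.5633 0.1949 0.0677] G [0.5616 0.1949 0.0866] lean 5.2 yaw -0.0 F [0.2 0.3 0.2] w 0.0001 q [ 8. 32. 83. -1. 60. 98.]
```

View pics/w31.png

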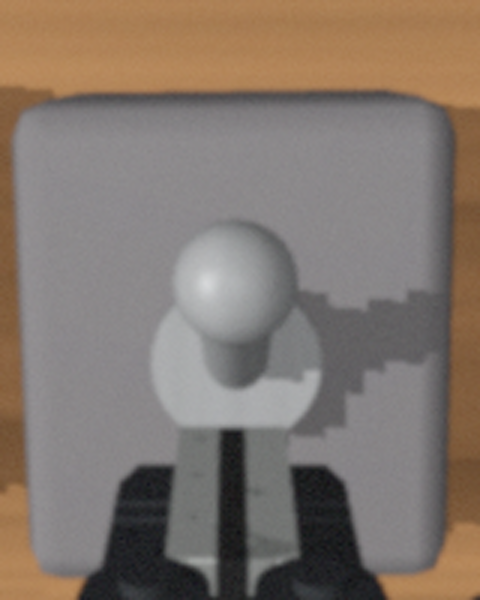

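The bat has flipped: it now leans away, clear of the finger. I'll retreat and check everything.

jog_arm:
  rows:
    - {"hand": 0, "dx": 1.0, "dy": 0, "dz": 0, "ax": 0, "ay": 0, "az": 0}
    - {"hand": 0, "dx": 2.5, "dy": -0.5, "dz": 0, "ax": 0, "ay": 0, "az": 0}
    - {"hand": 0, "dx": 3.0, "dy": -1.5, "dz": 0, "ax": 0, "ay": 0, "az": 0}
    - {"hand": 0, "dx": 1.5, "dy": -3.0, "dz": 0, "ax": 0, "ay": 0, "az": 0}
    - {"hand": 0, "dx": 1.0, "dy": -3.0, "dz": 0, "ax": 0, "ay": 0, "az": 0}

```text
time_s: 30.8
position: [0.4634, 0.1948, 0.1392]
tool_rot: [[-0.996, 0.086, 0.0], [-0.0, -0.0, -1.0], [-0.086, -0.996, 0.0]]
ft_force: [1.3, 0.4, 1.1]
grip_width: -0.0003
```

jog_arm:
  rows:
    - {"hand": 0, "dx": 2.0, "dy": -2.5, "dz": 0, "ax": 0, "ay": 0, "az": 0}
    - {"hand": 0, "dx": 2.0, "dy": -2.0, "dz": 0, "ax": 0, "ay": 0, "az": 0}
    - {"hand": 0, "dx": 2.0, "dy": 0, "dz": 0, "ax": 0, "ay": 0, "az": 0}
    - {"hand": 0, "dx": 0, "dy": 0, "dz": 0, "ax": 0, "ay": 0, "az": 0}
    - {"hand": 0, "dx": 0, "dy": 0, "dz": 0, "ax": 0, "ay": 0, "az": 0}

```text
time_s: 31.22
position: [0.4018, 0.195, 0.179]
tool_rot: [[-0.996, 0.091, 0.0], [-0.0, 0.0, -1.0], [-0.091, -0.996, -0.0]]
ft_force: [-0.1, 0.3, -0.1]
grip_width: 0.0004
```

```bash
python3 - <<'E'
from kin import *
h.st();h.look("top",None,1,"t32");h.look("scene",(180,215,380,365),4,"s32")
E
```

```text
t 31.22 TCP [0.4018 0.195  0.179 ] G [0.4001 0.195  0.1979] lean 5.2 yaw 0.0 F [-0.1  0.3 -0.1] w 0.0004 q [ 11.  11.  96.  -1.  68. 102.]
```

View pics/t32.png

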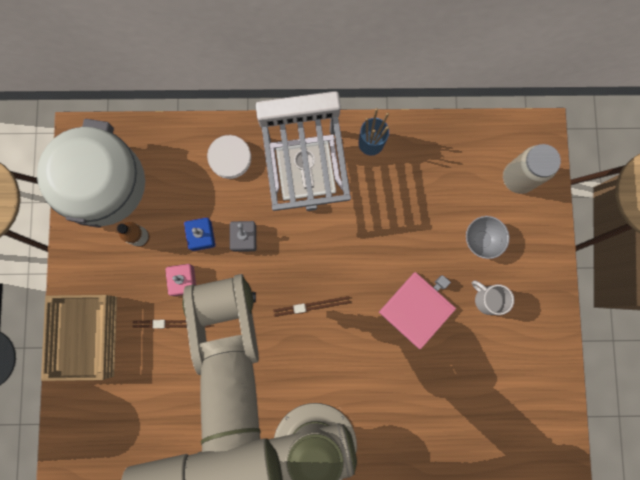

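View pics/s32.png

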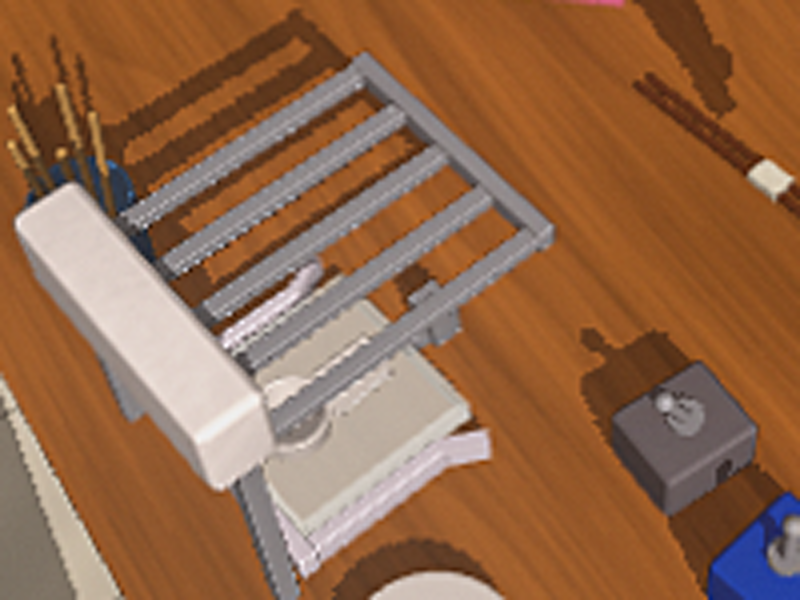

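```bash
python3 -c "
from rig import job; print(job.close_job())"
```

```text
the job is handed in; nothing more can be done
None
```

I did the job in the order given and handed it in at about 31 s, with no verdict reported. The spoon rest lies in the clear tray, the tray is home and let go, and the switch bat leans away from the robot.

**Spoon rest:** My first grip was too high and the dish sagged, so I set the rest back down and gripped it lower. I then lifted it out from under the shelf and set it down near the middle of the tray. The wrist and top pictures showed it lying flat there, released.

**Tray:** I slid it between the guides until it met the rear stop. The push force rose to 37 N with no further movement. After I let go, the pictures showed it against the stop, centred, with the rest still inside.

**Switch:** My first push, with the TCP about 86 mm above the table, did not move the bat. Pushing again about 20 mm lower flipped it. I never established for certain why the first push failed; it looked as though the finger passed over the ball.

**Last checks:** The final top and scene pictures show the bat leaning away, the tray home with the rest in it, and the arm clear of everything. By eye, the bowl, bottle, mug and nearest chopsticks look unmoved. The arm partly covers the front-left chopsticks in the last top picture, and the visible part is in place. I did not measure any of the bystanders in numbers.

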